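# Load the laser test sled and lock it home

## Task

Withdraw the blue-knobbed bolt, draw the empty sled right back from the grey stop, then pull the yellow-knobbed brake lever round to its third notch (the green dot) and leave it there while you put every laser module from the red mat flat into the sled, one to a bay. Then hold the red release button down until the lever has sprung right back, slide the sled fully home against the stop with the modules in it, and push the bolt fully into its keeper again. Leave the adapter, the bottle and the screwdriver alone.

Things in the scene. Friction and masses are not known exactly. Their poses are not given: they have to be found in the camera images.
- laser_1: Laser module, teal plastic case with a black panel on top, a plain block 56 (its x) by 40 (its y) by 26 (its z) mm, about 0.12 kg; origin at the centre of its underside, z up. May be absent.
- laser_2: Laser module, aluminium case with a green circuit board on top, a plain block 56 (its x) by 40 (its y) by 26 (its z) mm, about 0.12 kg; origin at the centre of its underside, z up. May be absent.
- laser_3: Laser module, teal plastic case with a black panel on top, a plain block 56 (its x) by 40 (its y) by 26 (its z) mm, about 0.12 kg; origin at the centre of its underside, z up. May be absent.
- laser_4: Laser module, aluminium case with a green circuit board on top, a plain block 56 (its x) by 40 (its y) by 26 (its z) mm, about 0.12 kg; origin at the centre of its underside, z up. May be absent.
- fixture: Test bench: an aluminium base plate 12 mm thick fixed on the table, which carries the sled, brake and bolt. Plate spans x -200..+50 and y -200..+230 mm in its own frame; its y runs along the sled's rails towards the grey stop block (80 x 34 mm, 60 mm high, at y = +210), x points away from the robot; z = 0 on the table. The frame may be turned about the vertical.
- red_mat: Red mat 235 x 235 x 3 mm fixed on the table, on which the modules lie at the start; origin at the centre of its underside.
- sled (a joint): Position of the sled along the fixture's +y, in m: 0 right back at the loading end, 0.10 fully home against the stop block (where it starts, bolted). Free-running (about 2 N) when the brake is off; held firmly at the brake's third notch (10 N more or above).
- sled_tray (a point): Centre of the sled's tray, on the floor of the bays (28 mm above the table); axes as the fixture's. The tray is a row of four open bays along y, pitch 68 mm, each 48 (x) by 65 (y) mm inside, between aluminium walls 3 to 4 mm thick that rise 8 mm above the floor. A module fits with its long (56 mm) side along y, either way round, so it is gripped across x, above the walls.
- bay_1 (a point): Centre of the floor of bay 1 of the sled (nearest the handle).
- bay_2 (a point): Centre of the floor of bay 2 of the sled (second from the handle).
- bay_3 (a point): Centre of the floor of bay 3 of the sled (third from the handle).
- bay_4 (a point): Centre of the floor of bay 4 of the sled (nearest the stop block).
- sled_handle (a point): Top centre of the sled's handle: an upright black round post, 16 mm across and 44 mm tall, at the end of the sled away from the stop; its top is 72 mm above the table.
- brake_lever (a joint): Angle of the brake lever, rad: 0 off. Turns clockwise seen from above, notches 0.30 apart: third 0.90 (rests at 0.86 to 0.90; larger green dot; white dots: the others), fourth 1.20, stop 1.32. Sprung back (2 to 6 N at the knob); let go, it falls back to the last notch passed and stays. It springs to 0 in about 1 s while the release button is held down; let up early, it catches again.
- brake_knob (a point): Top centre of the yellow knob at the lever's end: upright, 18 mm across, 40 mm tall, its top 84 mm above the table, 85 mm from the pivot.
- brake_pivot (a point): The lever's pivot axis, at the top of the steel disc (96 mm across, top 44 mm above the table).
- release_button (a joint): How far the red release button is pressed, in m: 0 up, 0.008 fully down. The brake is freed from about 0.006.
- button_top (a point): Centre of the top of the red release button (26 mm across, top 61 mm above the table when up); pressed straight down, 2 to 5 N.
- bolt (a joint): How far the bolt has slid along the fixture's +x towards its keeper, in m: 0 withdrawn, 0.040 fully in (it starts in). The keeper is a brass fork on the sled's near side with a 17 mm gap, which lies in front of the 10 mm bolt rod only when the sled is home. Slides with about 2 N.
- bolt_knob (a point): Top centre of the bolt's blue knob: upright, 16 mm across, from 28 to 66 mm above the table.
- adapter: Bystander: black power adapter 110 x 50 x 32 mm; origin at the centre of its underside.
- wipe_bottle: Bystander: white bottle, 48 mm across, 90 mm tall; origin at the centre of its underside.
- screwdriver: Bystander: screwdriver lying on the table; origin at its underside, its length along its own x.
Mind the look-alikes: they are no part of the job. What is shaped like the laser_3 but orange or pink is not meant. What is shaped like the laser_1 but pink is not meant.

How it is judged:
By the outcome, as a careful person would: the job done as asked, in the order asked, and still so for the second after the job is handed in, with the robot touching nothing.
Of laser_1, laser_2, laser_3, laser_4 only 2 to 4 are there at a start; the rules pass over those that are not, and their reading is None.
At some moment in a run one of laser_1, laser_2, laser_3, laser_4 may be knocked a few centimetres aside while the robot is not near it.
Once in a run the grip may slacken for a moment while it holds something.
It also fails if it takes over 210 s, if anything falls off the work surface, if the arm or the gripper's body presses on something with over 40 N, if the wrist force passes 120 N, or if a joint passes its speed limit or range.

## Robot

A 7-joint arm with a two-finger parallel gripper is mounted at the origin on the work surface. World frame = base frame: x ahead of the robot, y to its left, z up, the work surface at z = 0. Lengths are in m, angles in rad, forces in N, time in s.
With the tool pointing down it reaches from about 0.425 to 0.925 m from the base axis. Payload 6.8 kg.
Tool frame: the origin (TCP) lies midway between the tips of the shut fingers; the grasp point (between the pads) lies 19 mm behind it; z points along the fingers, y is the direction in which the jaws open and shut (so a half turn about z gives the same grasp; the last joint's range is limited). The gripper opens to 85 mm and grips with 20 to 120 N. Pads are 22 mm wide; open, the fingers measure 114 mm over their backs; the gripper's body (76 mm by 85 mm) begins 54 mm behind the grasp point. The pads swing forward as they close: fully open they stand 13 mm farther back than shut.
Start: joints at [-1.292, 0.477, 0.022, 1.555, -0.011, 1.109, -0.083], TCP at [0.255, 0.625, 0.231] pointing down, gripper open.
Joint ranges: [-2.96, 2.96], [-0.34, 2.1], [-1.41, 1.46], [0.24, 2.44], [-1.37, 4.51], [0.17, 1.92], [-2.96, 2.96]. Speed limits (rad/s): [2.39, 2.39, 3.14, 3.14, 3.14, 3.14, 3.14].

## Interface

Orientations are given as a rotation vector (axis times angle).
In Python, from bench import r, imaging gives the robot as it stands.
- The arm moves only by the tool jog_arm, never from a script. Its argument "rows" is a list of rows, each an object with "delta_rot": the turn, a rotation vector about the tool's x, y, z in degrees, a list of three; "xyz": the shift along the tool's x, y, z in cm, a list of three; "fingers": the closure, from 0 (fully open) to 1 (shut). A call has exactly 5 rows; each row is the pose to reach, as a shift and turn from the pose measured when the call began, along the tool's axes at that moment; what a row does not reach only later rows make up. A row lasts 1/12 s, in which the tool goes at most 41.7 mm and 7.16 degrees, less where a joint would pass 70% of its speed; a pose out of reach is approached as far as the arm can. A call with a gripper value outside its range is refused whole. The fingers move at their own pace and stop on an object; "grip_force" is the grip in N (left out, the last holds). Time passes only in rows, so rows that repeat a pose let the fingers close, or fill a call up. It gives the time, the measured TCP pose, the force and the opening at its end, in the units of the state.
- r.get_obs(): the state, without advancing time (a new reading comes with each control period).
- imaging.grab_frame(name): name is "side" or "top"; returns the picture (420x560x3 uint8, blue, green, red); there is no depth.
- imaging.camera_info(name): a dict with "camera_matrix" (3x3 intrinsics, pixels), "xyz" and "attitude" of the camera in the world. Camera axes: x right, y down, z forward; pixel columns grow to the right and rows downward; lengths in m; the calibration is good to about 2 mm. A picture is of the moment at which its call begins. camera_info takes no time and is no camera call.
- r.hand_in(): hands the job in, once; it reports no verdict.
Trained networks look in the newest picture that a camera, given by its name, has taken for a name from the list of things; names that differ only in an ending like _2 or _b are one class to them, and where a whole thing is asked for, a point or a joint stands for the part that bears it (a point fixed in the world has none). Each returns a list of dicts, best first, with "conf" (0 to 1); they miss things now and then, are a little off and sometimes report something else, mostly with a low value. They report only what shows in the picture. A call takes as long as a camera call. They do not tell look-alikes from the thing itself.
- imaging.find_in(camera, query): "position" ([column, row] in pixels, amid what is visible of it).
- imaging.cut_out(camera, query): "region" (420x560 bool, what is visible of it) and "position" ([column, row] in pixels, amid what is visible of it).
- imaging.tip_of(camera, query): "position" ([column, row] in pixels: a listed point, or the origin of a listed thing).
The state is a dict: "clock": time; "joints": joint angles; "qvel": joint speeds; "tau": joint torques, N m; "tcp_pos": TCP position; "orientation": TCP orientation; "contact_force": force on the tool from outside, world axes, zero at the start; "moment": the same for the moment, N m; "grip_width": finger opening in m.
Only numpy, scipy, OpenCV 4.12 (cv2) and the standard library are available. Lean on these libraries where they do the work, as an engineer would, in place of code of your own. Each camera call takes 0.05 s, during which the arm holds its last target.

## Working session

There is one attempt and no reset: what is moved stays moved. The work goes in short steps, Python scripts to look and compute and a tool call to move; the robot and the scene stay as the last step left them, time stands still between calls to the robot, and variables do not carry over. Pictures are saved under pics/ and viewed, and the job is handed in when it is done.

Besides the shell and the picture viewer there is one more tool, called after "Request:" by a JSON object that holds its "fn" and its "kwargs", one argument or row to a line. jog_arm: Moves the arm, as the interface text tells. Its arguments: {"type":"object","properties":{"rows":{"type":"array","items":{"type":"object","properties":{"delta_rot":{"type":"array","items":{"type":"number"}},"xyz":{"type":"array","items":{"type":"number"}},"fingers":{"type":"number"}}}},"grip_force":{"type":"number"}},"required":["rows"]}

```bash
ls; mkdir -p pics; cat > h.py <<'E'
import numpy as np, cv2, json
from scipy.spatial.transform import Rotation as R
from bench import r, imaging
def cam(n):
    c=imaging.camera_info(n); K=np.array(c['camera_matrix']); p=np.array(c['xyz']); a=np.array(c['attitude'])
    Rm = a if a.shape==(3,3) else R.from_rotvec(a).as_matrix()
    return K,p,Rm
def ray(n,px,z):
    K,p,Rm=cam(n); d=Rm@np.linalg.solve(K,[px[0],px[1],1.0]); t=(z-p[2])/d[2]; return p+t*d
def proj(n,X):
    K,p,Rm=cam(n); c=Rm.T@(np.array(X,float)-p); u=K@c; return u[:2]/u[2]
def st():
    o=r.get_obs(); print('t',round(o['clock'],2),'tcp',np.round(o['tcp_pos'],4),'rot',np.round(o['orientation'],3),'F',np.round(o['contact_force'],1),'w',round(o['grip_width'],4)); return o
E
python3 - <<'E'
from h import *
o=st(); print(R.from_rotvec(o['orientation']).as_matrix().round(3))
for n in('side','top'):
    im=imaging.grab_frame(n); cv2.imwrite(f'pics/{n}0.png',im); print(imaging.camera_info(n))
E
```

```text
pics
t 0.0 tcp [0.2544 0.6246 0.2303] rot [-6.040e-01 -3.083e+00  3.000e-03] F [ 0.1 -0.3  0.1] w 0.0855
[[-0.926  0.377 -0.001]
 [ 0.377  0.926 -0.002]
 [-0.    -0.002 -1.   ]]
{'camera_matrix': array([[398.881593  ,   0.        , 284.11312821],
       [  0.        , 398.881593  , 214.07749273],
       [  0.        ,   0.        ,   1.        ]]), 'xyz': array([ 0.09034292, -1.01178626,  0.68398959]), 'attitude': array([-2.0389683 ,  0.4858627 , -0.25004262])}
{'camera_matrix': array([[510.49950681,   0.        , 278.9863847 ],
       [  0.        , 510.49950681, 214.6692153 ],
       [  0.        ,   0.        ,   1.        ]]), 'xyz': array([ 0.31177351, -0.05730677,  1.3301828 ]), 'attitude': array([-2.13748702,  2.10042963, -0.1737927 ])}
```

View pics/top0.png

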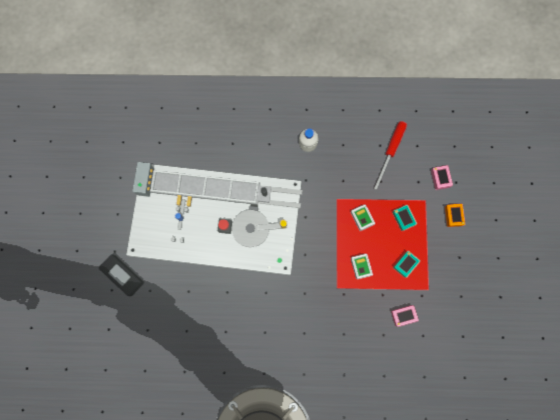

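View pics/side0.png

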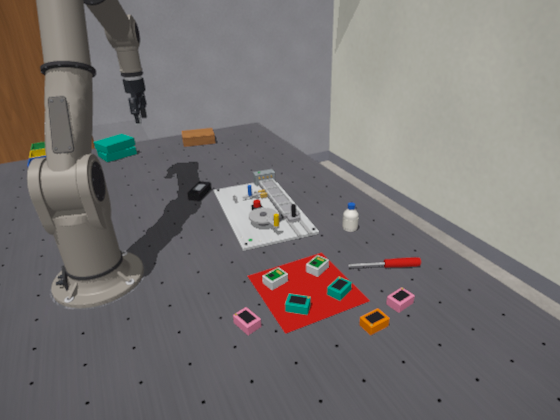

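The top view shows four modules on the red mat: silver/green at (363,217) and (362,266), teal at (405,217) and (407,264). Pink and orange look-alikes lie off the mat at (442,177), (455,215) and (405,316). The fixture spans about (130..300, 165..273), with the bolt knob at (180,216), the red button at (224,226), the brake knob at (283,224) and the handle near (264,192).

```bash
python3 - <<'E'
from h import *
im=cv2.imread('pics/top0.png')
a=cv2.resize(im[150:285,115:315],None,fx=4,fy=4,interpolation=cv2.INTER_CUBIC); cv2.imwrite('pics/fx0.png',a)
b=cv2.resize(im[165:330,325:475],None,fx=3.6,fy=3.6,interpolation=cv2.INTER_CUBIC); cv2.imwrite('pics/mat0.png',b)
imaging.grab_frame('top')
hs={'bolt_knob':.066,'brake_knob':.084,'brake_pivot':.044,'button_top':.061,'sled_handle':.072,'bay_1':.028,'bay_4':.028,'fixture':0,'sled_tray':.028,'red_mat':0,'laser_1':.003,'laser_2':.003}
for k,z in hs.items():
    for d in imaging.tip_of('top',k):
        if d['conf']>.2: print(k,np.round(d['position'],1),round(d['conf'],2),ray('top',d['position'],z).round(4))
st()
E
```

```text
bolt_knob [176.5 214. ] 0.67 [0.5401 0.2255 0.066 ]
bolt_knob [311.7 147.1] 0.39 [ 0.7209 -0.1144  0.066 ]
brake_knob [281.9 224.8] 0.58 [ 0.5139 -0.0414  0.084 ]
brake_pivot [250.2 230.8] 0.77 [0.5036 0.0396 0.044 ]
brake_pivot [223.5 189.6] 0.27 [0.6102 0.1119 0.044 ]
button_top [223.5 224.1] 0.65 [0.517  0.1062 0.061 ]
button_top [399.4 218.5] 0.27 [ 0.5385 -0.3363  0.061 ]
button_top [165.9 182.5] 0.23 [0.6227 0.2585 0.061 ]
sled_handle [263.2 189.9] 0.79 [0.6045 0.0076 0.072 ]
bay_1 [243.8 194. ] 0.94 [0.6029 0.0604 0.028 ]
bay_1 [192.  185.2] 0.81 [0.6245 0.1974 0.028 ]
bay_1 [216.5 187.3] 0.8 [0.6198 0.1326 0.028 ]
bay_1 [166.2 183.1] 0.77 [0.6292 0.2658 0.028 ]
bay_4 [243.8 194. ] 0.94 [0.6029 0.0604 0.028 ]
bay_4 [192.  185.2] 0.81 [0.6245 0.1974 0.028 ]
bay_4 [216.5 187.3] 0.8 [0.6198 0.1326 0.028 ]
bay_4 [166.2 183.1] 0.77 [0.6292 0.2658 0.028 ]
fixture [220.9 188.5] 0.79 [0.6233 0.1248 0.    ]
fixture [177.7 213.2] 0.45 [0.5542 0.2372 0.    ]
sled_tray [206.8 189.9] 0.71 [0.6125 0.1579 0.028 ]
sled_tray [241.4 193. ] 0.52 [0.6055 0.0667 0.028 ]
red_mat [378.1 241.5] 0.63 
[... 154 characters left out ...]
.76 [ 0.6612 -0.4523  0.003 ]
laser_1 [451.  216.1] 0.75 [ 0.5575 -0.4843  0.003 ]
laser_1 [399.9 219.1] 0.71 [ 0.5473 -0.3504  0.003 ]
laser_1 [362.8 267.5] 0.62 [ 0.4186 -0.2517  0.003 ]
laser_1 [401.8 314.8] 0.58 [ 0.3003 -0.3494  0.003 ]
laser_2 [401.9 266.4] 0.89 [ 0.4232 -0.3526  0.003 ]
laser_2 [360.6 220.5] 0.8 [ 0.5419 -0.2473  0.003 ]
laser_2 [437.3 177.6] 0.76 [ 0.6612 -0.4523  0.003 ]
laser_2 [451.  216.1] 0.75 [ 0.5575 -0.4843  0.003 ]
laser_2 [399.9 219.1] 0.71 [ 0.5473 -0.3504  0.003 ]
laser_2 [362.8 267.5] 0.62 [ 0.4186 -0.2517  0.003 ]
laser_2 [401.8 314.8] 0.58 [ 0.3003 -0.3494  0.003 ]
t 0.75 tcp [0.2546 0.6252 0.2313] rot [-0.604 -3.083 -0.   ] F [-0.6  0.3 -1. ] w 0.0857
```

View pics/fx0.png

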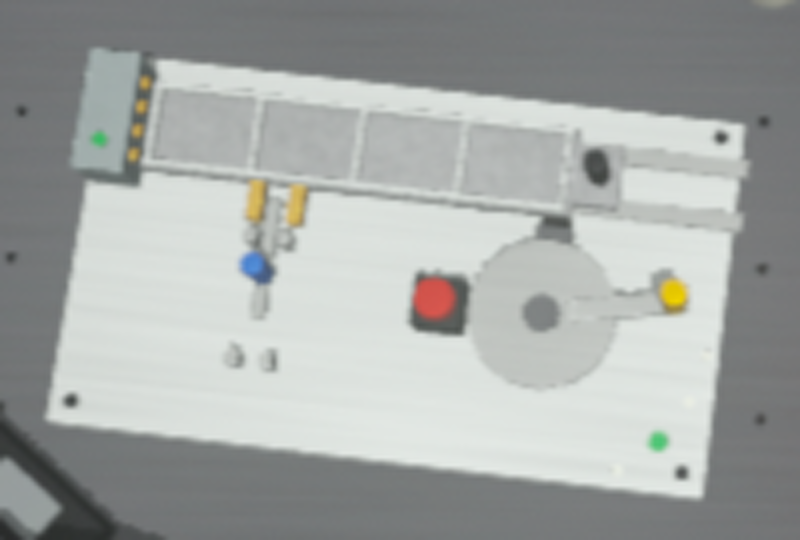

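View pics/mat0.png

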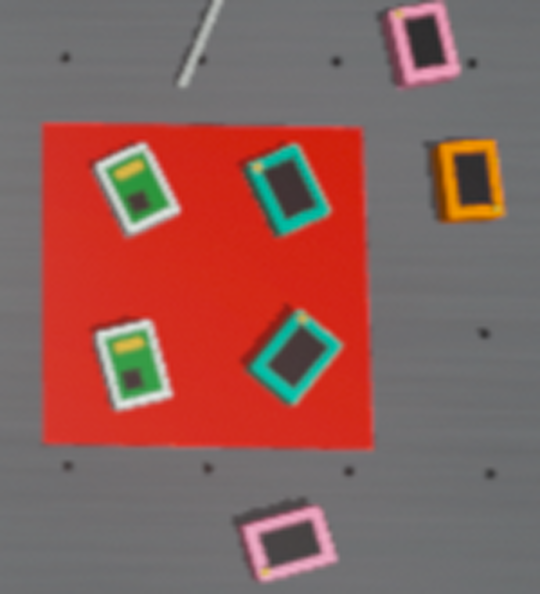

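```bash
cat >> h.py <<'E'
from scipy.optimize import least_squares
def T2(p,th,q):
    c,s=np.cos(th),np.sin(th); return np.array(p)+np.array([[c,-s],[s,c]])@np.array(q)
E
python3 - <<'E'
from h import *
im=cv2.imread('pics/top0.png'); hsv=cv2.cvtColor(im,cv2.COLOR_BGR2HSV)
C=[((745,125),(50,-200)),((702,497),(-200,-200)),((46,420),(-200,230))]
W=[ray('top',(115+(u+.5)/4-.5,150+(v+.5)/4-.5),.012)[:2] for (u,v),_ in C]; Q=[np.array(q)/1000 for _,q in C]
f=lambda x:np.concatenate([T2(x[:2],x[2],q)-w for q,w in zip(Q,W)])
s=least_squares(f,[.55,.1,0]); print('fix',s.x,'res',(f(s.x)*1000).round(1))
np.save('fix.npy',s.x)
p,th=s.x[:2],s.x[2]
def inv(w): c,s_=np.cos(th),np.sin(th); return np.array([[c,s_],[-s_,c]])@(w[:2]-p)
def blob(name,m,z,roi):
    x0,x1,y0,y1=roi; mm=np.zeros_like(m); mm[y0:y1,x0:x1]=m[y0:y1,x0:x1]
    n,l,stt,c=cv2.connectedComponentsWithStats(mm.astype(np.uint8)); i=1+np.argmax(stt[1:,4]); w=ray('top',c[i],z); print(name,c[i].round(1),stt[i,4],'w',w.round(4),'fix',(inv(w)*1000).round(1))
H,S,V=hsv[...,0],hsv[...,1],hsv[...,2]
blob('blue',(H>100)&(H<130)&(S>130),.066,(165,195,205,230))
blob('red',((H<8)|(H>172))&(S>120),.061,(210,240,210,240))
blob('yellow',(H>20)&(H<35)&(S>120),.084,(270,295,210,240))
blob('green',(H>50)&(H<80)&(S>100),.012,(270,295,250,275))
for nm,px,z in [('handle',(597,168),.072),('traycorner far-stop',(157,88),.036),('tray corner near stop',(145,165),.036),('tray near handle',(565,212),.036),('tray far handle',(577,130),.036),('pivot',(541,313),.048),('stopTL',(90,48),.06),('stopTR',(142,52),.06),('stopBL',(70,168),.06),('div1',(461,155),.036),('div2',(358,150),.036),('div3',(254,135),.036)]:
    w=ray('top',(115+(px[0]+.5)/4-.5,150+(px[1]+.5)/4-.5),z); print(nm,w.round(4),(inv(w)*1000).round(1))
E
```

```text
fix [ 0.61615671  0.11476491 -0.10067728] res [ 1.3 -0.4 -1.1 -0.2 -0.1  0.6]
blue [178.  215.9] 20 w [0.5353 0.2213 0.066 ] fix [-91.2  97.9]
red [223.2 224.2] 82 w [0.5167 0.1069 0.061 ] fix [-98.2 -17.8]
yellow [282.9 223.4] 42 w [ 0.5175 -0.0438  0.084 ] fix [ -82.2 -167.7]
green [279.2 260. ] 10 w [ 0.4334 -0.0352  0.012 ] fix [-166.8 -167.6]
handle [0.6    0.0058 0.072 ] [  -5.1 -110.1]
traycorner far-stop [0.6577 0.2981 0.036 ] [ 22.9 186.6]
tray corner near stop [0.6058 0.3027 0.036 ] [-29.2 185.9]
tray near handle [0.5788 0.0276 0.036 ] [-28.4 -90.5]
tray far handle [0.6335 0.0213 0.036 ] [ 26.6 -91.3]
pivot [0.5105 0.0403 0.048 ] [-97.7 -84.7]
stopTL [0.6774 0.3368 0.06  ] [ 38.6 227. ]
stopTR [0.6752 0.3028 0.06  ] [ 39.8 193. ]
stopBL [0.5976 0.3441 0.06  ] [-41.5 226.3]
div1 [0.6156 0.0964 0.036 ] [  1.3 -18.3]
div2 [0.6179 0.1639 0.036 ] [-3.2 49. ]
div3 [0.6269 0.2325 0.036 ] [ -1.1 118.2]
```

```bash
cat >> h.py <<'E'
def fx(x,y):  # fixture mm -> world
    f=np.load('fix.npy'); return T2(f[:2],f[2],[x/1000,y/1000])
def ifx(w):
    f=np.load('fix.npy'); c,s=np.cos(f[2]),np.sin(f[2]); return np.array([[c,s],[-s,c]])@(np.array(w)[:2]-f[:2])*1000
def plan(xyz,yaw=None,label=''):
    """yaw: world angle (deg) of tool y axis (mod 180)"""
    o=r.get_obs(); M=R.from_rotvec(o['orientation']).as_matrix(); d=M.T@(np.array(xyz)-o['tcp_pos'])*100
    if yaw is None: yaw=np.degrees(np.load('fix.npy')[2])
    cur=np.degrees(np.arctan2(M[1,1],M[0,1])); dy=(yaw-cur+90)%180-90; a=np.radians(cur+dy)
    y=np.array([np.cos(a),np.sin(a),0]); z=np.array([0,0,-1.]); x=np.cross(y,z)
    rv=np.degrees(R.from_matrix(M.T@np.stack([x,y,z],1)).as_rotvec())
    print(label,'t',round(o['clock'],1),'d cm',d.round(2),'rot',rv.round(1),'F',np.round(o['contact_force'],1),'w',round(o['grip_width'],4),'tcp',np.round(o['tcp_pos'],4))
def mods(n='top',im=None,z=.029,save=None):
    if im is None: im=imaging.grab_frame(n)
    if save: cv2.imwrite(save,im)
    hsv=cv2.cvtColor(im,cv2.COLOR_BGR2HSV); H,S,V=[hsv[...,i].astype(int) for i in range(3)]
    return im,H,S,V
E
python3 - <<'E'
from h import *
im=cv2.imread('pics/top0.png'); hsv=cv2.cvtColor(im,cv2.COLOR_BGR2HSV); H,S,V=[hsv[...,i].astype(int) for i in range(3)]
red=((H<6)|(H>174))&(S>180)&(V>120); 
x0,x1,y0,y1=338,428,201,288
m=np.zeros(H.shape,np.uint8); m[y0:y1,x0:x1]=((~red)&(V>0))[y0:y1,x0:x1]
# fixed-size block fit on subpixel: minAreaRect
m=cv2.morphologyEx(m,cv2.MORPH_OPEN,np.ones((3,3)))
n,l,s,c=cv2.connectedComponentsWithStats(m)
for i in range(1,n):
    if s[i,4]<80: continue
    cs,_=cv2.findContours((l==i).astype(np.uint8),cv2.RETR_EXTERNAL,cv2.CHAIN_APPROX_NONE)
    P=np.array([ray('top',q[0],.029)[:2] for q in cs[0]],np.float32)
    rc=cv2.minAreaRect(P*1000); print(c[i].round(1),s[i,4],'ctr',ray('top',c[i],.029)[:2].round(4),np.round(rc[0],1),np.round(rc[1],1),round(rc[2],1))
im=cv2.imread('pics/side0.png'); cv2.imwrite('pics/fs0.png',cv2.resize(im[165:250,210:325],None,fx=6,fy=6,interpolation=cv2.INTER_CUBIC))
for nm,px in [('p1',(247,180)),('p1b',(265,220)),('p2',(288,185)),('p2b',(306,225)),('g1',(250,235)),('g2',(287,238)),('r1',(235,355)),('r2',(268,360))]:
    print(nm,ifx(ray('top',(115+(px[0]+.5)/4-.5,150+(px[1]+.5)/4-.5),.04)).round(0))
E
```

```text
[362.3 217.1] 440 ctr [ 0.5463 -0.2479] [ 546.5 -248. ] [61.9 48. ] 26.0
[404.1 217.4] 425 ctr [ 0.5474 -0.3556] [ 547.5 -355.6] [60.5 47. ] 25.0
[406.3 263.9] 434 ctr [ 0.4275 -0.358 ] [ 427.8 -358.1] [45.1 62.6] 50.0
[361.3 265.9] 450 ctr [ 0.4205 -0.244 ] [ 420.6 -244.1] [61.2 47.5] 15.2
p1 [-32. 117.]
p1b [-57. 101.]
p2 [-32.  90.]
p2b [-57.  74.]
g1 [-68. 109.]
g2 [-67.  85.]
r1 [-146.  107.]
r2 [-147.   85.]
```

View pics/fs0.png

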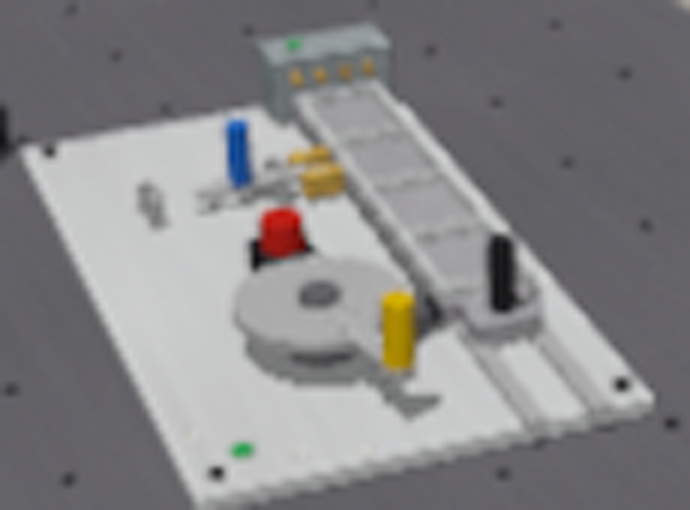

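```bash
python3 - <<'E'
from h import *
plan([*fx(-93,97),.16])
E
```

```text
t 0.8 d cm [-41.08 -26.95   7.13] rot [ 0.  -0.  73.6] F [-0.6  0.3 -1. ] w 0.0857 tcp [0.2546 0.6252 0.2313]
```

Request:
{"fn": "jog_arm", "kwargs": {
  "rows": [
    {"xyz": [-4, -2.7, 0], "delta_rot": [0, 0, 7], "fingers": 0.35},
    {"xyz": [-8, -5.4, 0], "delta_rot": [0, 0, 14], "fingers": 0.35},
    {"xyz": [-12, -8, 0], "delta_rot": [0, 0, 21], "fingers": 0.35},
    {"xyz": [-16, -10.6, 0], "delta_rot": [0, 0, 28], "fingers": 0.35},
    {"xyz": [-20, -13, 0], "delta_rot": [0, 0, 35], "fingers": 0.35}
  ],
  "grip_force": 30
}}

```text
clock: 1.17
tcp_pos: [0.3737, 0.452, 0.2316]
orientation: [-1.511, -2.754, -0.001]
contact_force: [1.3, 0.3, -0.1]
grip_width: 0.0558
```

```bash
python3 - <<'E'
from h import *
plan([*fx(-93,97),.16])
E
```

```text
t 1.2 d cm [-28.1    1.03   7.15] rot [ 0.  -0.  38.3] F [ 1.3  0.3 -0.1] w 0.0558 tcp [0.3737 0.452  0.2316]
```

Request:
{"fn": "jog_arm", "kwargs": {
  "rows": [
    {"xyz": [-4, 0.1, 1], "delta_rot": [0, 0, 7], "fingers": 0.35},
    {"xyz": [-8, 0.3, 2], "delta_rot": [0, 0, 14], "fingers": 0.35},
    {"xyz": [-12, 0.5, 3], "delta_rot": [0, 0, 21], "fingers": 0.35},
    {"xyz": [-16, 0.6, 4], "delta_rot": [0, 0, 28], "fingers": 0.35},
    {"xyz": [-20, 0.7, 5], "delta_rot": [0, 0, 35], "fingers": 0.35}
  ]
}}

```text
clock: 1.58
tcp_pos: [0.488, 0.2855, 0.1815]
orientation: [-2.275, -2.166, -0.002]
contact_force: [0.3, 0.5, 0.3]
grip_width: 0.0555
```

```bash
python3 - <<'E'
from h import *
plan([*fx(-93,97),.12])
E
```

```text
t 1.6 d cm [-6.26  4.84  6.15] rot [ 0.  -0.1  2.9] F [0.3 0.5 0.3] w 0.0555 tcp [0.488  0.2855 0.1815]
```

Request:
{"fn": "jog_arm", "kwargs": {
  "rows": [
    {"xyz": [-2, 1.5, 2], "delta_rot": [0, 0, 2.9], "fingers": 0.4},
    {"xyz": [-4.5, 3.3, 4], "delta_rot": [0, 0, 2.9], "fingers": 0.4},
    {"xyz": [-6.26, 4.84, 6.15], "delta_rot": [0, 0, 2.9], "fingers": 0.4},
    {"xyz": [-6.26, 4.84, 6.15], "delta_rot": [0, 0, 2.9], "fingers": 0.4},
    {"xyz": [-6.26, 4.84, 6.15], "delta_rot": [0, 0, 2.9], "fingers": 0.4}
  ]
}}

```text
clock: 2.0
tcp_pos: [0.5334, 0.2188, 0.119]
orientation: [-2.333, -2.104, 0.001]
contact_force: [0.2, 0.4, 0.2]
grip_width: 0.0512
```

```bash
python3 - <<'E'
from h import *
plan([*fx(-93,97),.046])
im=imaging.grab_frame('side'); cv2.imwrite('pics/s1.png',cv2.resize(im[130:260,180:330],None,fx=5,fy=4.5,interpolation=cv2.INTER_CUBIC))
im=imaging.grab_frame('top'); cv2.imwrite('pics/t1.png',cv2.resize(im[150:285,115:315],None,fx=4,fy=4,interpolation=cv2.INTER_CUBIC))
E
```

```text
t 2.0 d cm [ 0.18 -0.01  7.3 ] rot [-0.   0.  -0.1] F [0.2 0.4 0.2] w 0.0512 tcp [0.5334 0.2188 0.119 ]
```

View pics/s1.png

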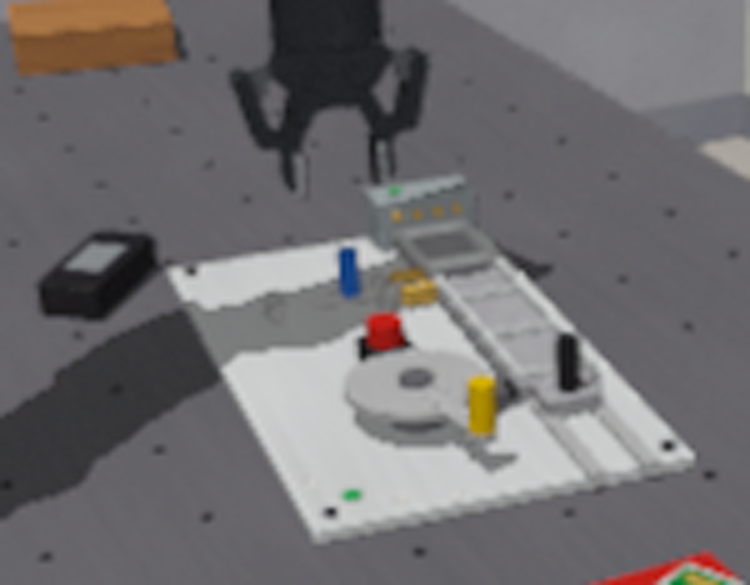

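The open jaws at about (340,170) in the enlarged crop straddle the blue knob (348,272) along the fixture's x, with the knob free below. Next I descend and grip it.

Request:
{"fn": "jog_arm", "kwargs": {
  "rows": [
    {"xyz": [0.18, 0, 2.5], "fingers": 0.4},
    {"xyz": [0.18, 0, 5], "fingers": 0.4},
    {"xyz": [0.18, 0, 7.3], "fingers": 0.4},
    {"xyz": [0.18, 0, 7.3], "fingers": 0.4},
    {"xyz": [0.18, 0, 7.3], "fingers": 0.9}
  ]
}}

```text
$.rows[0]: bad value
```

Request:
{"fn": "jog_arm", "kwargs": {
  "rows": [
    {"xyz": [0, 0, 0], "fingers": 1},
    {"xyz": [0, 0, 0], "fingers": 1},
    {"xyz": [0, 0, 0], "fingers": 1},
    {"xyz": [0, 0, 0], "fingers": 1},
    {"xyz": [0, 0, 0], "fingers": 1}
  ]
}}

```text
$.rows[0]: bad value
```

```bash
python3 - <<'E'
from h import *
o=r.get_obs(); print(ifx(o['tcp_pos']),o['contact_force'],o['grip_width'])
E
```

```text
[-93.22521452  98.28802631] [ 0.90830854 -0.41550914  0.34884415] 0.05166340533148936
```

All three fields are required in every row.

Request:
{"fn": "jog_arm", "kwargs": {
  "rows": [
    {"xyz": [0.1, 0, 2.5], "delta_rot": [0, 0, 0], "fingers": 0.4},
    {"xyz": [0.1, 0, 5], "delta_rot": [0, 0, 0], "fingers": 0.4},
    {"xyz": [0.1, 0, 7.3], "delta_rot": [0, 0, 0], "fingers": 0.4},
    {"xyz": [0.1, 0, 7.3], "delta_rot": [0, 0, 0], "fingers": 0.4},
    {"xyz": [0.1, 0, 7.3], "delta_rot": [0, 0, 0], "fingers": 0.9}
  ]
}}

```text
clock: 2.52
tcp_pos: [0.5327, 0.2244, 0.0477]
orientation: [-2.325, -2.11, -0.003]
contact_force: [0.6, 0.2, 0.5]
grip_width: 0.0407
```

Request:
{"fn": "jog_arm", "kwargs": {
  "rows": [
    {"xyz": [0, 0, 0], "delta_rot": [0, 0, 0], "fingers": 1},
    {"xyz": [0, 0, 0], "delta_rot": [0, 0, 0], "fingers": 1},
    {"xyz": [0, 0, 0], "delta_rot": [0, 0, 0], "fingers": 1},
    {"xyz": [0, 0, 0], "delta_rot": [0, 0, 0], "fingers": 1},
    {"xyz": [0, 0, 0], "delta_rot": [0, 0, 0], "fingers": 1}
  ]
}}

```text
clock: 2.93
tcp_pos: [0.5341, 0.2258, 0.0497]
orientation: [-2.325, -2.111, -0.009]
contact_force: [-0.7, 1.6, 7.7]
grip_width: 0.0146
```

```bash
python3 - <<'E'
from h import *
o=r.get_obs(); print(ifx(o['tcp_pos']))
plan([*fx(-137,97.5),.046])
E
```

```text
[-92.84932376 102.23237915]
 t 2.9 d cm [-0.46 -4.42  0.35] rot [ 0.1 -0.3  0.2] F [-0.7  1.6  7.7] w 0.0146 tcp [0.5341 0.2258 0.0497]
```

Request:
{"fn": "jog_arm", "kwargs": {
  "rows": [
    {"xyz": [0, -1, 0], "delta_rot": [0, 0, 0], "fingers": 1},
    {"xyz": [0, -2, 0], "delta_rot": [0, 0, 0], "fingers": 1},
    {"xyz": [0, -3, 0], "delta_rot": [0, 0, 0], "fingers": 1},
    {"xyz": [0, -4, 0], "delta_rot": [0, 0, 0], "fingers": 1},
    {"xyz": [0, -4.4, 0], "delta_rot": [0, 0, 0], "fingers": 1}
  ]
}}

```text
clock: 3.35
tcp_pos: [0.5011, 0.2291, 0.0516]
orientation: [2.32, 2.099, 0.04]
contact_force: [42.8, -3.9, -34.6]
grip_width: 0.0146
```

```bash
python3 - <<'E'
from h import *
o=r.get_obs(); print(ifx(o['tcp_pos']))
plan([*fx(-137,97.5),.046])
im=imaging.grab_frame('side'); cv2.imwrite('pics/s2.png',cv2.resize(im[130:260,180:330],None,fx=5,fy=4.5,interpolation=cv2.INTER_CUBIC))
E
```

```text
[-125.91996471  102.22733889]
 t 3.4 d cm [-0.48 -1.12  0.52] rot [ 1.5 -0.6  0.1] F [ 42.8  -3.9 -34.6] w 0.0146 tcp [0.5011 0.2291 0.0516]
```

View pics/s2.png

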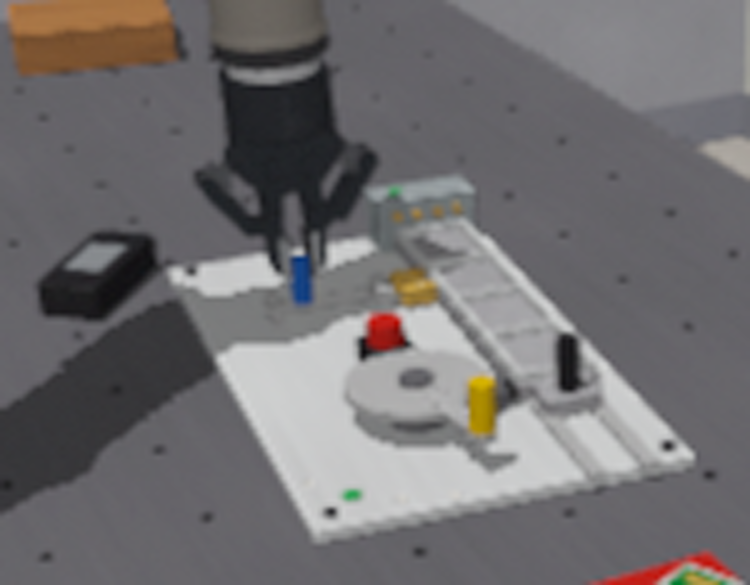

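The side crop shows the blue knob at (302,278), drawn back toward the robot and still in the jaws. The force rose to about 43 N against its end stop, so I ease off and let go.

Request:
{"fn": "jog_arm", "kwargs": {
  "rows": [
    {"xyz": [0, 0, 0], "delta_rot": [0, 0, 0], "fingers": 0.6},
    {"xyz": [0, 0, 0], "delta_rot": [0, 0, 0], "fingers": 0.4},
    {"xyz": [0, 0, 0], "delta_rot": [0, 0, 0], "fingers": 0.4},
    {"xyz": [0, 0, -2], "delta_rot": [1.5, 0, 0], "fingers": 0.4},
    {"xyz": [0, 0, -5], "delta_rot": [1.5, 0, 0], "fingers": 0.4}
  ]
}}

```text
clock: 3.82
tcp_pos: [0.4965, 0.2279, 0.0997]
orientation: [-2.322, -2.103, 0.0]
contact_force: [0.6, 0.2, 1.3]
grip_width: 0.0513
```

```bash
cat >> h.py <<'E'
def blob(im,hl,hh,smin,roi,z,name=''):
    hsv=cv2.cvtColor(im,cv2.COLOR_BGR2HSV); H,S,V=[hsv[...,i].astype(int) for i in range(3)]
    m=((H>=hl)&(H<=hh) if hl<hh else (H>=hl)|(H<=hh))&(S>smin); x0,x1,y0,y1=roi; mm=np.zeros(m.shape,np.uint8); mm[y0:y1,x0:x1]=m[y0:y1,x0:x1]
    n,l,s,c=cv2.connectedComponentsWithStats(mm)
    if n<2: print(name,'none'); return
    i=1+np.argmax(s[1:,4]); print(name,c[i].round(1),s[i,4],'fix',ifx(ray('top',c[i],z)).round(1)); return c[i]
def crop(n,roi,f,fn):
    im=imaging.grab_frame(n); x0,x1,y0,y1=roi; cv2.imwrite(fn,cv2.resize(im[y0:y1,x0:x1],None,fx=f,fy=f,interpolation=cv2.INTER_CUBIC)); return im
E
python3 - <<'E'
from h import *
o=st(); print(ifx(o['tcp_pos']), R.from_rotvec(o['orientation']).as_matrix()[2].round(3))
im=crop('side',(180,330,130,260),5,'pics/s3.png')
im=crop('top',(115,315,150,285),4,'pics/t3.png'); blob(im,100,130,100,(160,200,200,240),.066,'blue')
E
```

```text
t 3.82 tcp [0.4965 0.2279 0.0997] rot [-2.322 -2.103  0.   ] F [0.6 0.2 1.3] w 0.0513
[-130.41933465  100.58474776] [ 0.006 -0.007 -1.   ]
blue [176.  229.8] 33 fix [-126.9   97.6]
```

View pics/s3.png

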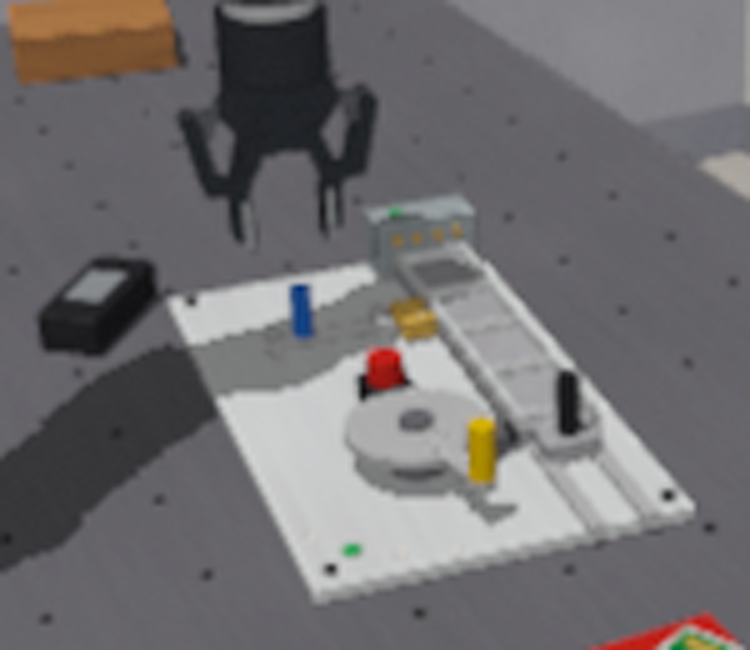

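View pics/t3.png

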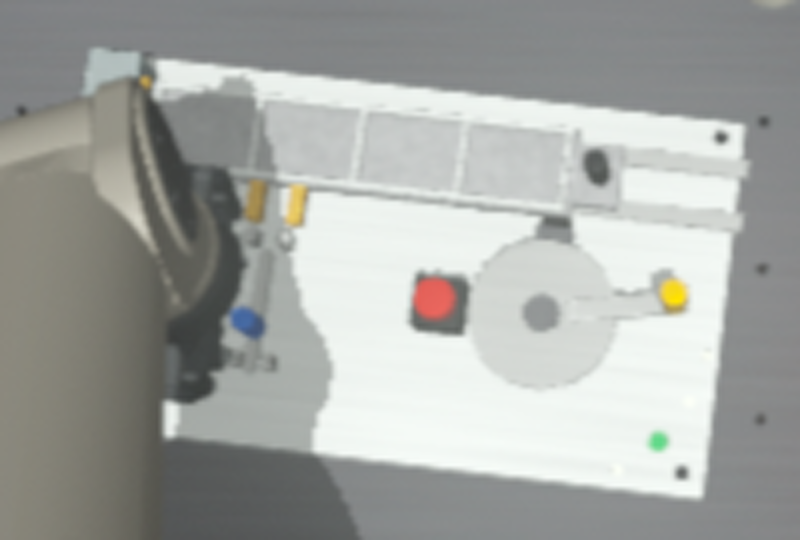

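The knob in t3 is at crop (247,320), so it moved about 35–36 mm of the 40. My rear finger probably met the posts at (235–270,358). I'll finish the stroke by pushing with shut fingers from the far side.

```bash
python3 - <<'E'
from h import *
plan([*fx(-97,97.5),.1])
E
```

```text
t 3.9 d cm [-0.56  2.93  0.49] rot [ 0.2 -0.8  0.1] F [1.  0.7 0.4] w 0.0511 tcp [0.5008 0.2299 0.1048]
```

Request:
{"fn": "jog_arm", "kwargs": {
  "rows": [
    {"xyz": [-0.3, 1.5, 0], "delta_rot": [0, -0.8, 0], "fingers": 1},
    {"xyz": [-0.56, 2.9, 0], "delta_rot": [0, -0.8, 0], "fingers": 1},
    {"xyz": [-0.56, 2.9, 0], "delta_rot": [0, -0.8, 0], "fingers": 1},
    {"xyz": [-0.56, 2.9, 0], "delta_rot": [0, -0.8, 0], "fingers": 1},
    {"xyz": [-0.56, 2.9, 0], "delta_rot": [0, -0.8, 0], "fingers": 1}
  ]
}}

```text
clock: 4.33
tcp_pos: [0.5273, 0.2216, 0.1042]
orientation: [2.328, 2.108, -0.0]
contact_force: [-0.7, 0.1, -0.3]
grip_width: -0.0
```

```bash
python3 - <<'E'
from h import *
plan([*fx(-97,97.5),.048])
E
```

```text
t 4.3 d cm [0.01 0.21 5.62] rot [0.  0.  0.1] F [-0.7  0.1 -0.3] w -0.0 tcp [0.5273 0.2216 0.1042]
```

Request:
{"fn": "jog_arm", "kwargs": {
  "rows": [
    {"xyz": [0, 0.2, 2], "delta_rot": [0, 0, 0], "fingers": 1},
    {"xyz": [0, 0.2, 4], "delta_rot": [0, 0, 0], "fingers": 1},
    {"xyz": [0, 0.2, 5.6], "delta_rot": [0, 0, 0], "fingers": 1},
    {"xyz": [0, 0.2, 5.6], "delta_rot": [0, 0, 0], "fingers": 1},
    {"xyz": [0, 0.2, 5.6], "delta_rot": [0, 0, 0], "fingers": 1}
  ]
}}

```text
clock: 4.75
tcp_pos: [0.5277, 0.2213, 0.0474]
orientation: [2.328, 2.11, -0.005]
contact_force: [0.2, -0.7, -0.2]
grip_width: -0.0001
```

```bash
python3 - <<'E'
from h import *
plan([*fx(-107,97.5),.048])
crop('side',(180,330,130,260),5,'pics/s4.png')
plan([*fx(-107,97.5),.048])
E
```

```text
t 4.8 d cm [ 0.04 -0.83 -0.05] rot [-0.1  0.1  0.1] F [ 0.2 -0.7 -0.2] w -0.0001 tcp [0.5277 0.2213 0.0474]
 t 4.8 d cm [ 0.01 -0.93  0.04] rot [-0.   0.1  0.1] F [ 0.2 -1.  -0.4] w -0.0002 tcp [0.5287 0.2215 0.0484]
```

View pics/s4.png

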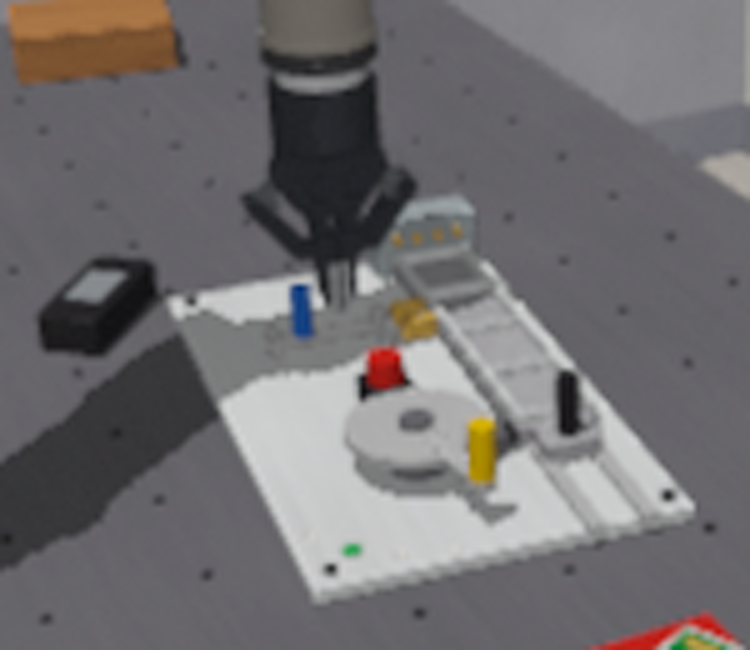

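The shut fingers at (340,300) stand just beyond the blue knob (302,310), with a gap of a few millimetres. I push gently from here.

Request:
{"fn": "jog_arm", "kwargs": {
  "rows": [
    {"xyz": [0, -0.3, 0], "delta_rot": [0, 0, 0], "fingers": 1},
    {"xyz": [0, -0.5, 0], "delta_rot": [0, 0, 0], "fingers": 1},
    {"xyz": [0, -0.7, 0], "delta_rot": [0, 0, 0], "fingers": 1},
    {"xyz": [0, -0.9, 0], "delta_rot": [0, 0, 0], "fingers": 1},
    {"xyz": [0, -1.1, 0], "delta_rot": [0, 0, 0], "fingers": 1}
  ]
}}

```text
clock: 5.22
tcp_pos: [0.5221, 0.2226, 0.0499]
orientation: [2.325, 2.104, 0.011]
contact_force: [15.1, -1.5, -8.1]
grip_width: -0.0004
```

Request:
{"fn": "jog_arm", "kwargs": {
  "rows": [
    {"xyz": [0, -0.1, 0], "delta_rot": [0, 0, 0], "fingers": 1},
    {"xyz": [0, -0.2, 0], "delta_rot": [0, 0, 0], "fingers": 1},
    {"xyz": [0, -0.3, 0], "delta_rot": [0, 0, 0], "fingers": 1},
    {"xyz": [0, -0.4, 0], "delta_rot": [0, 0, 0], "fingers": 1},
    {"xyz": [0, -0.4, 0], "delta_rot": [0, 0, 0], "fingers": 1}
  ]
}}

```text
clock: 5.63
tcp_pos: [0.5223, 0.2229, 0.0512]
orientation: [2.323, 2.099, 0.022]
contact_force: [11.9, -0.9, -4.5]
grip_width: 0.0002
```

```bash
python3 - <<'E'
from h import *
o=st(); print(ifx(o['tcp_pos']))
im=crop('side',(180,330,130,260),5,'pics/s5.png')
E
```

```text
t 5.63 tcp [0.5223 0.2229 0.0512] rot [2.323 2.099 0.022] F [11.9 -0.9 -4.5] w 0.0002
[-104.27309629   98.13333999]
```

View pics/s5.png

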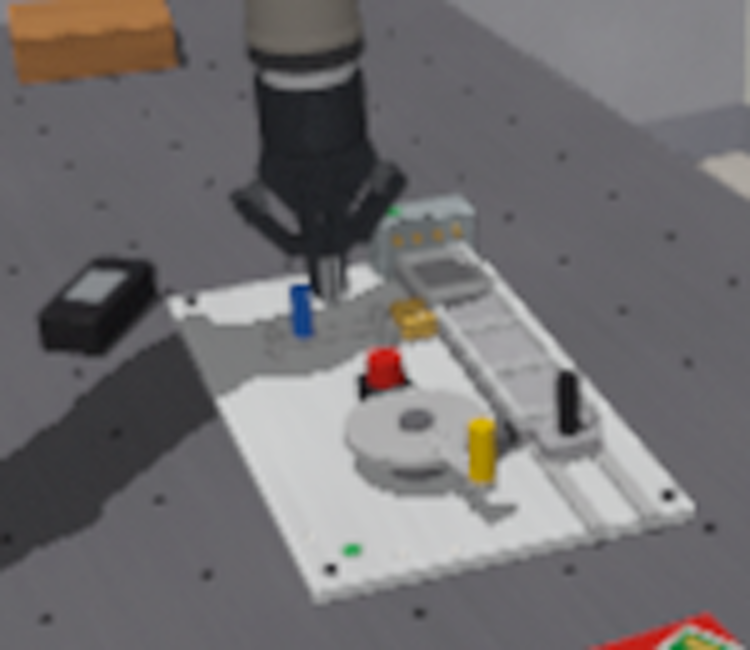

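The knob did not move at (302,310) under 12–15 N, so it sits at its end stop. I check the travel against the calibration and go on to the handle.

```bash
python3 - <<'E'
from h import *
for x in(-91,-127,-131): print(proj('side',[*fx(x,97),.066]).round(1))
plan([*fx(-2,-110),.13])
E
```

```text
[249.4 185.8]
[239.7 187.5]
[238.7 187.7]
 t 5.7 d cm [-20.78  10.37  -7.78] rot [ 1.  -0.2 -0. ] F [11.3 -1.3 -3.6] w 0.0001 tcp [0.5223 0.2229 0.0512]
```

Request:
{"fn": "jog_arm", "kwargs": {
  "rows": [
    {"xyz": [0, 0.5, -1], "delta_rot": [0, 0, 0], "fingers": 1},
    {"xyz": [0, 0.6, -4], "delta_rot": [1, 0, 0], "fingers": 1},
    {"xyz": [-3, 2, -7.5], "delta_rot": [1, 0, 0], "fingers": 0.5},
    {"xyz": [-7, 4, -7.8], "delta_rot": [1, 0, 0], "fingers": 0.4},
    {"xyz": [-11, 6, -7.8], "delta_rot": [1, 0, 0], "fingers": 0.4}
  ]
}}

```text
clock: 6.1
tcp_pos: [0.5668, 0.1186, 0.1327]
orientation: [-2.325, -2.11, -0.011]
contact_force: [0.7, -0.3, 0.0]
grip_width: 0.0357
```

```bash
python3 - <<'E'
from h import *
plan([*fx(-2,-110),.13])
im0=cv2.imread('pics/top0.png'); im=crop('top',(115,315,150,285),4,'pics/t6.png'); cv2.imwrite('pics/top6.png',im)
for i in(im0,im):
  for s in(60,100,130,160): blob(i,100,130,s,(165,195,205,245),.066,s)
a=np.hstack([cv2.resize(i[195:245,160:205],None,fx=8,fy=8,interpolation=cv2.INTER_NEAREST) for i in(im0,im)]); cv2.imwrite('pics/cmp6.png',a)
E
```

```text
t 6.1 d cm [-10.91   4.71   0.21] rot [ 0.2 -0.4  0.2] F [ 0.7 -0.3  0. ] w 0.0357 tcp [0.5668 0.1186 0.1327]
60 [178.6 216.5] 45 fix [-92.6  96.3]
100 [178.5 216.2] 30 fix [-91.9  96.7]
130 [178.  215.9] 20 fix [-91.2  97.9]
160 [177. 215.] 1 fix [-89.2 100.9]
60 none
100 none
130 none
160 none
```

View pics/cmp6.png

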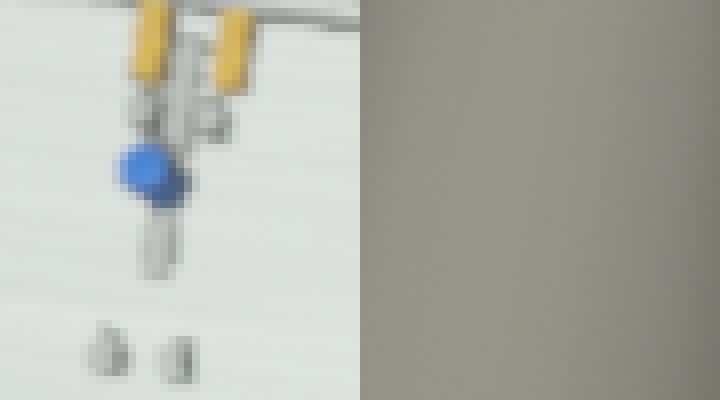

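The left panel shows the knob's top disc at about (177.6,215.5) in the full image. The right panel is the arm occluding the view. I go on to the handle and compare again from there.

Request:
{"fn": "jog_arm", "kwargs": {
  "rows": [
    {"xyz": [-3, 1.3, 0], "delta_rot": [0, 0, 0], "fingers": 0.4},
    {"xyz": [-6, 2.6, 0], "delta_rot": [0, 0, 0], "fingers": 0.4},
    {"xyz": [-9, 4, 0.2], "delta_rot": [0, 0, 0], "fingers": 0.4},
    {"xyz": [-10.9, 4.7, 0.2], "delta_rot": [0, 0, 0], "fingers": 0.4},
    {"xyz": [-10.9, 4.7, 0.2], "delta_rot": [0, 0, 0], "fingers": 0.4}
  ]
}}

```text
clock: 6.57
tcp_pos: [0.6041, -0.0137, 0.1314]
orientation: [2.344, 2.083, 0.004]
contact_force: [-0.1, -0.6, 0.2]
grip_width: 0.0515
```

```bash
python3 - <<'E'
from h import *
im0=cv2.imread('pics/top0.png'); im=crop('top',(115,315,150,285),4,'pics/t7.png'); cv2.imwrite('pics/top7.png',im)
for i in(im0,im):
  for s in(60,100,130): blob(i,100,130,s,(165,195,205,245),.066,s)
a=np.hstack([cv2.resize(i[195:245,160:205],None,fx=8,fy=8,interpolation=cv2.INTER_NEAREST) for i in(im0,im)]); cv2.imwrite('pics/cmp7.png',a)
im=crop('side',(200,340,130,260),5,'pics/s7.png')
plan([*fx(-2,-110),.05])
E
```

```text
60 [178.6 216.5] 45 fix [-92.6  96.3]
100 [178.5 216.2] 30 fix [-91.9  96.7]
130 [178.  215.9] 20 fix [-91.2  97.9]
60 [176.4 230. ] 43 fix [-127.3   96.4]
100 [176.2 229.8] 33 fix [-126.8   97. ]
130 [175.8 229.6] 19 fix [-126.5   98.1]
 t 6.7 d cm [ 1.31 -0.22  8.09] rot [ 0.2 -0.  -0.7] F [0.3 0.3 0.2] w 0.0512 tcp [ 0.6035 -0.0078  0.1309]
```

View pics/cmp7.png

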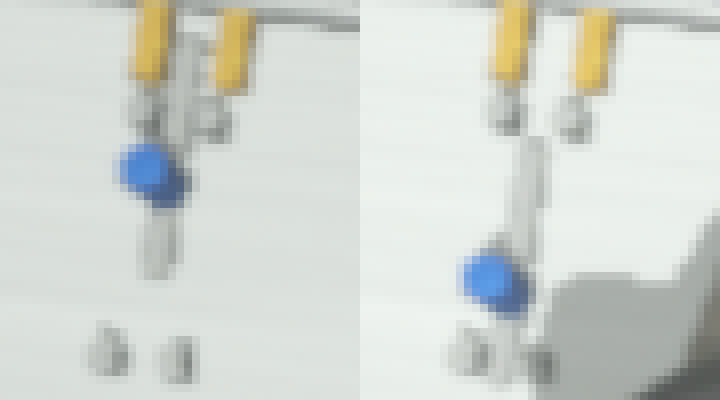

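View pics/s7.png

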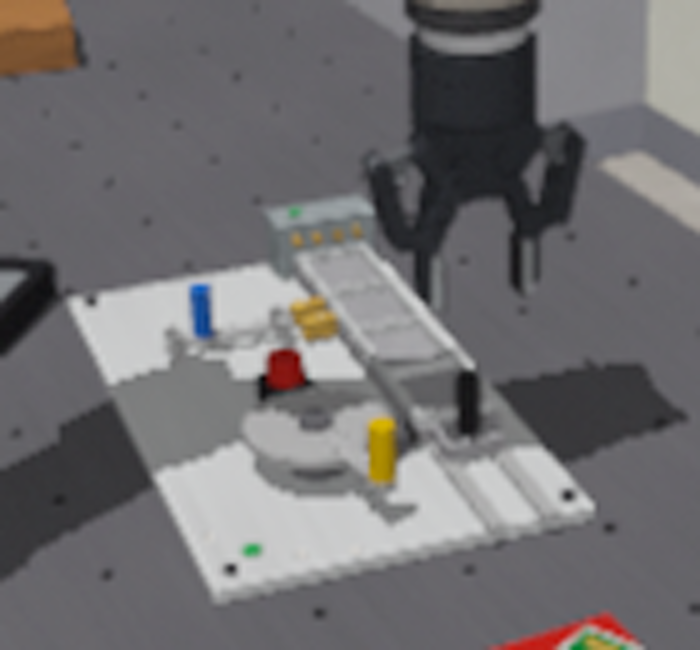

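Comparing the two, the knob's disc moved from (145,168) to (490−360,278), about 35 mm. The rod's tip now lies behind the front posts and clear of the brass keeper, and the knob did not yield at 15 N, so I take the bolt as withdrawn. In s7 the jaws hang above the black handle (467,400).

Request:
{"fn": "jog_arm", "kwargs": {
  "rows": [
    {"xyz": [1.3, -0.3, 2], "delta_rot": [0, 0, -0.7], "fingers": 0.4},
    {"xyz": [1.3, -0.3, 4], "delta_rot": [0, 0, -0.7], "fingers": 0.4},
    {"xyz": [1.3, -0.3, 6], "delta_rot": [0, 0, -0.7], "fingers": 0.4},
    {"xyz": [1.3, -0.3, 8], "delta_rot": [0, 0, -0.7], "fingers": 0.4},
    {"xyz": [1.3, -0.3, 8], "delta_rot": [0, 0, -0.7], "fingers": 0.4}
  ]
}}

```text
clock: 7.08
tcp_pos: [0.5989, 0.0082, 0.0473]
orientation: [-2.324, -2.11, 0.002]
contact_force: [-1.6, -0.1, -0.0]
grip_width: 0.0516
```

```bash
python3 - <<'E'
from h import *
im=crop('side',(200,340,130,260),5,'pics/s8.png')
plan([*fx(-4,-110),.05])
E
```

```text
t 7.1 d cm [-0.19  0.11 -0.08] rot [-0.  -0.1  0.2] F [ 0.8 -0.2 -0.2] w 0.0511 tcp [0.6002 0.0077 0.0492]
```

View pics/s8.png

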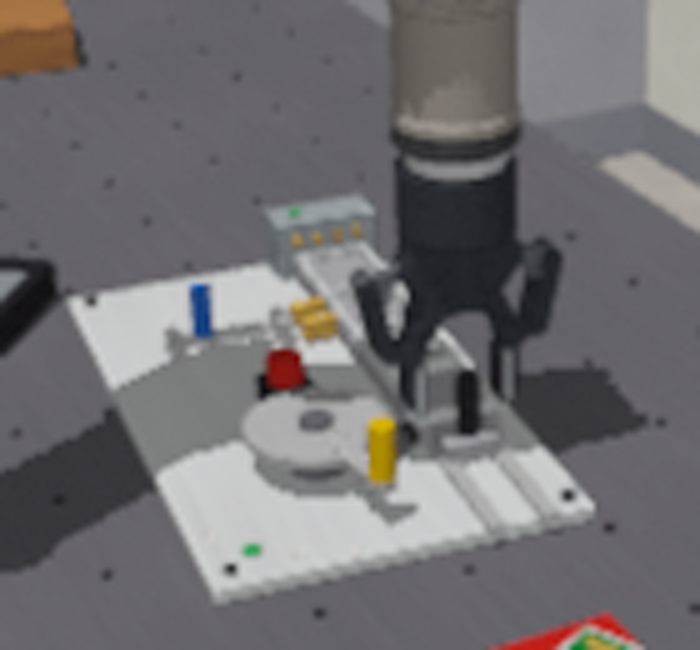

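The post (467,400) stands between the two fingers. I close on it.

Request:
{"fn": "jog_arm", "kwargs": {
  "rows": [
    {"xyz": [0, 0.1, 0], "delta_rot": [0, 0, 0], "fingers": 0.7},
    {"xyz": [0, 0.1, 0], "delta_rot": [0, 0, 0], "fingers": 0.9},
    {"xyz": [0, 0.1, 0], "delta_rot": [0, 0, 0], "fingers": 1},
    {"xyz": [0, 0.1, 0], "delta_rot": [0, 0, 0], "fingers": 1},
    {"xyz": [0, 0.1, 0], "delta_rot": [0, 0, 0], "fingers": 1}
  ],
  "grip_force": 40
}}

```text
clock: 7.55
tcp_pos: [0.6052, 0.0083, 0.0512]
orientation: [2.323, 2.109, 0.011]
contact_force: [8.8, 0.7, -4.9]
grip_width: 0.0145
```

Request:
{"fn": "jog_arm", "kwargs": {
  "rows": [
    {"xyz": [1, 0, 0], "delta_rot": [0, 0, 0], "fingers": 1},
    {"xyz": [2, 0, 0], "delta_rot": [0, 0, 0], "fingers": 1},
    {"xyz": [3, 0, 0], "delta_rot": [0, 0, 0], "fingers": 1},
    {"xyz": [4, 0, 0], "delta_rot": [0, 0, 0], "fingers": 1},
    {"xyz": [5, 0, 0], "delta_rot": [0, 0, 0], "fingers": 1}
  ]
}}

```text
clock: 7.97
tcp_pos: [0.6107, 0.0572, 0.0523]
orientation: [2.325, 2.105, 0.012]
contact_force: [0.5, 0.4, 0.1]
grip_width: 0.0001
```

```bash
python3 - <<'E'
from h import *
o=r.get_obs(); print(ifx(o['tcp_pos'])); plan([*fx(-4,-212),.05])
E
```

```text
[  0.30756412 -57.78655537]
 t 8.0 d cm [-15.42  -0.45   0.19] rot [ 0.5 -0.1  0.1] F [0.5 0.4 0.1] w 0.0001 tcp [0.6107 0.0572 0.0523]
```

That was the wrong sign: tool +x points to +y. The fingers slid off the post towards the stop, and the sled was already home. I lift, go back and check.

Request:
{"fn": "jog_arm", "kwargs": {
  "rows": [
    {"xyz": [0, -0.4, -3], "delta_rot": [0, 0, 0], "fingers": 1},
    {"xyz": [0, -0.4, -6], "delta_rot": [0, 0, 0], "fingers": 0.4},
    {"xyz": [-2.5, -0.4, -6], "delta_rot": [0, 0, 0], "fingers": 0.4},
    {"xyz": [-5, -0.4, -6], "delta_rot": [0, 0, 0], "fingers": 0.4},
    {"xyz": [-5.2, -0.4, -6], "delta_rot": [0, 0, 0], "fingers": 0.4}
  ]
}}

```text
clock: 8.38
tcp_pos: [0.6013, 0.0019, 0.1141]
orientation: [2.326, 2.099, 0.014]
contact_force: [-1.3, -0.7, 0.7]
grip_width: 0.048
```

```bash
python3 - <<'E'
from h import *
im=crop('side',(200,340,130,260),5,'pics/s9.png')
o=r.get_obs(); print(ifx(o['tcp_pos'])); plan([*fx(-1,-111),.05])
E
```

```text
[  -3.66053338 -112.02860407]
 t 8.4 d cm [0.09 0.2  6.36] rot [ 0.6 -0.1 -0.1] F [-0.  -0.2  0.2] w 0.0511 tcp [0.6013 0.0037 0.1136]
```

View pics/s9.png

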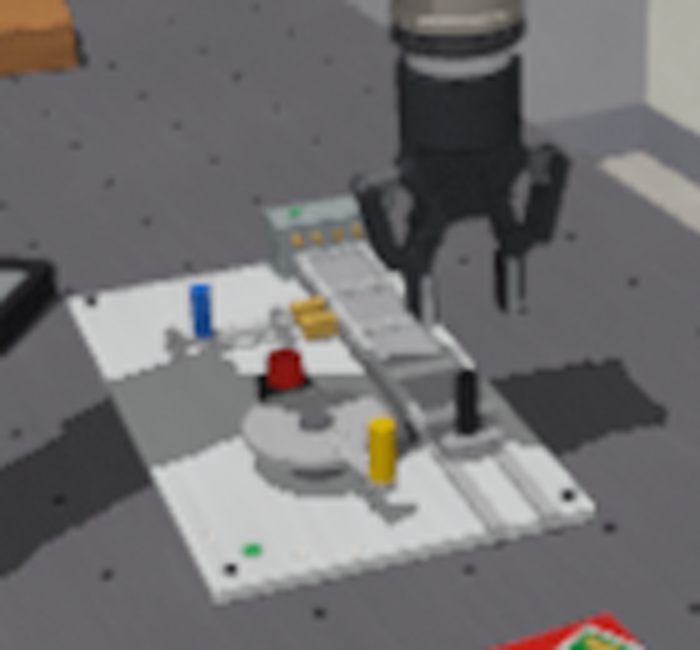

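Nothing is disturbed: the handle is at (467,400) and the knobs are as before. I descend centred on fixture x ≈ 0 and grip.

Request:
{"fn": "jog_arm", "kwargs": {
  "rows": [
    {"xyz": [0.1, 0.3, 2], "delta_rot": [0.6, 0, 0], "fingers": 0.4},
    {"xyz": [0.1, 0.3, 4], "delta_rot": [0.6, 0, 0], "fingers": 0.4},
    {"xyz": [0.1, 0.3, 6.3], "delta_rot": [0.6, 0, 0], "fingers": 0.4},
    {"xyz": [0.1, 0.3, 6.3], "delta_rot": [0.6, 0, 0], "fingers": 0.4},
    {"xyz": [0.1, 0.3, 6.3], "delta_rot": [0.6, 0, 0], "fingers": 0.7}
  ]
}}

```text
clock: 8.85
tcp_pos: [0.6044, 0.0061, 0.0501]
orientation: [-2.328, -2.105, -0.001]
contact_force: [0.8, 0.3, 1.2]
grip_width: 0.0405
```

Request:
{"fn": "jog_arm", "kwargs": {
  "rows": [
    {"xyz": [0, 0, 0], "delta_rot": [0, 0, 0], "fingers": 1},
    {"xyz": [0, 0, 0], "delta_rot": [0, 0, 0], "fingers": 1},
    {"xyz": [0, 0, 0], "delta_rot": [0, 0, 0], "fingers": 1},
    {"xyz": [0, 0, 0], "delta_rot": [0, 0, 0], "fingers": 1},
    {"xyz": [0, 0, 0], "delta_rot": [0, 0, 0], "fingers": 1}
  ]
}}

```text
clock: 9.27
tcp_pos: [0.6053, 0.0071, 0.0516]
orientation: [-2.328, -2.106, -0.005]
contact_force: [-2.1, 1.9, 6.7]
grip_width: 0.0142
```

Request:
{"fn": "jog_arm", "kwargs": {
  "rows": [
    {"xyz": [-0.8, 0, 0], "delta_rot": [0, 0, 0], "fingers": 1},
    {"xyz": [-1.6, 0, 0], "delta_rot": [0, 0, 0], "fingers": 1},
    {"xyz": [-2.4, 0, 0], "delta_rot": [0, 0, 0], "fingers": 1},
    {"xyz": [-3.2, 0, 0], "delta_rot": [0, 0, 0], "fingers": 1},
    {"xyz": [-4, 0, 0], "delta_rot": [0, 0, 0], "fingers": 1}
  ]
}}

```text
clock: 9.68
tcp_pos: [0.6012, -0.034, 0.0518]
orientation: [-2.328, -2.105, -0.005]
contact_force: [-0.7, 2.4, 0.4]
grip_width: 0.0144
```

```bash
python3 - <<'E'
from h import *
o=r.get_obs(); print(ifx(o['tcp_pos'])); plan([*fx(0,-212),.05])
E
```

```text
[ 3.00724961e-02 -1.49468937e+02]
 t 9.7 d cm [-6.25 -0.    0.15] rot [ 0.  -0.2  0. ] F [-0.7  2.4  0.4] w 0.0144 tcp [ 0.6012 -0.034   0.0518]
```

Holding, and it slides at about 2.4 N. I continue to the end stop.

Request:
{"fn": "jog_arm", "kwargs": {
  "rows": [
    {"xyz": [-1, 0, 0], "delta_rot": [0, 0, 0], "fingers": 1},
    {"xyz": [-2, 0, 0], "delta_rot": [0, 0, 0], "fingers": 1},
    {"xyz": [-3, 0, 0], "delta_rot": [0, 0, 0], "fingers": 1},
    {"xyz": [-4, 0, 0], "delta_rot": [0, 0, 0], "fingers": 1},
    {"xyz": [-5, 0, 0], "delta_rot": [0, 0, 0], "fingers": 1}
  ]
}}

```text
clock: 10.1
tcp_pos: [0.5961, -0.085, 0.0517]
orientation: [-2.329, -2.105, -0.005]
contact_force: [-0.7, 3.0, 1.5]
grip_width: 0.0142
```

Request:
{"fn": "jog_arm", "kwargs": {
  "rows": [
    {"xyz": [-0.3, 0, 0], "delta_rot": [0, 0, 0], "fingers": 1},
    {"xyz": [-0.6, 0, 0], "delta_rot": [0, 0, 0], "fingers": 1},
    {"xyz": [-0.9, 0, 0], "delta_rot": [0, 0, 0], "fingers": 1},
    {"xyz": [-1.2, 0, 0], "delta_rot": [0, 0, 0], "fingers": 1},
    {"xyz": [-1.3, 0, 0], "delta_rot": [0, 0, 0], "fingers": 1}
  ]
}}

```text
clock: 10.52
tcp_pos: [0.5953, -0.092, 0.0516]
orientation: [-2.321, -2.106, -0.011]
contact_force: [-0.6, 16.4, 4.5]
grip_width: 0.0144
```

```bash
python3 - <<'E'
from h import *
o=r.get_obs(); print(ifx(o['tcp_pos'])); plan([*fx(0,-212),.05])
E
```

```text
[ 5.37400215e-02 -2.07778319e+02]
 t 10.5 d cm [-0.42 -0.01  0.16] rot [-0.1 -0.6  0.2] F [-0.6 16.4  4.5] w 0.0144 tcp [ 0.5953 -0.092   0.0516]
```

Request:
{"fn": "jog_arm", "kwargs": {
  "rows": [
    {"xyz": [0.1, 0, 0], "delta_rot": [0, 0, 0], "fingers": 0.6},
    {"xyz": [0.1, 0, 0], "delta_rot": [0, 0, 0], "fingers": 0.4},
    {"xyz": [0.1, 0, -2], "delta_rot": [0, 0, 0], "fingers": 0.4},
    {"xyz": [0.1, 0, -5], "delta_rot": [0, 0, 0], "fingers": 0.4},
    {"xyz": [0.1, 0, -7], "delta_rot": [0, 0, 0], "fingers": 0.4}
  ]
}}

```text
clock: 10.93
tcp_pos: [0.5957, -0.0934, 0.1233]
orientation: [-2.324, -2.105, -0.01]
contact_force: [-0.3, -0.3, 1.1]
grip_width: 0.051
```

```bash
python3 - <<'E'
from h import *
im=crop('top',(115,315,150,285),4,'pics/t10.png'); cv2.imwrite('pics/top10.png',im)
blob(im,20,35,120,(265,300,205,245),.084,'yellow')
plan([*fx(-82,-168),.12])
E
```

```text
yellow none
 t 11.0 d cm [ 4.16 -8.5   0.7 ] rot [ 0.3 -0.5  0.1] F [ 1.4 -1.7  2.4] w 0.0509 tcp [ 0.5981 -0.0939  0.1271]
```

View pics/t10.png

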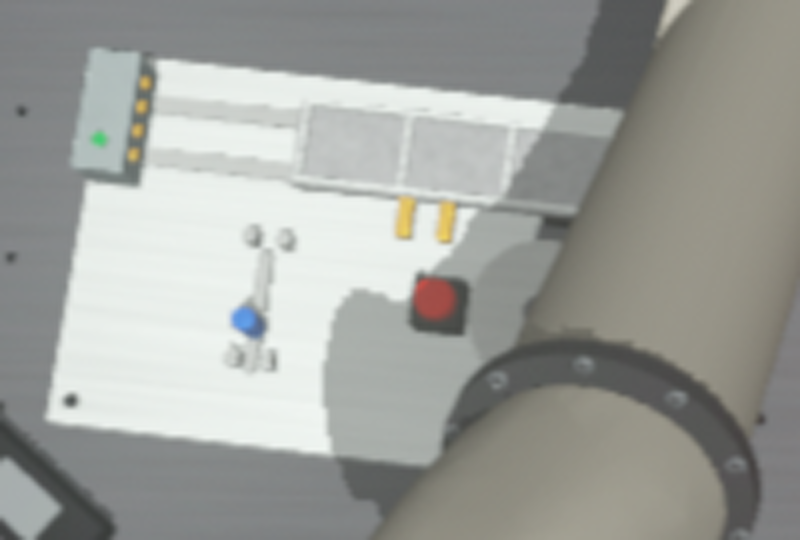

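The sled is right back: its tray end is at crop (300,130) and its keeper at (405–447,220). The blue knob is still withdrawn at (247,320). Next is the brake knob.

Request:
{"fn": "jog_arm", "kwargs": {
  "rows": [
    {"xyz": [1, -2, 0], "delta_rot": [0, 0, 0], "fingers": 0.4},
    {"xyz": [2, -4.5, 0], "delta_rot": [0, 0, 0], "fingers": 0.4},
    {"xyz": [3.2, -7, 0], "delta_rot": [0, -0.5, 0], "fingers": 0.4},
    {"xyz": [4.1, -8.4, 0.3], "delta_rot": [0, -0.5, 0], "fingers": 0.4},
    {"xyz": [4.1, -8.4, 0.3], "delta_rot": [0, -0.5, 0], "fingers": 0.4}
  ]
}}

```text
clock: 11.4
tcp_pos: [0.5152, -0.0435, 0.1231]
orientation: [2.326, 2.11, 0.004]
contact_force: [-0.0, -0.6, -0.2]
grip_width: 0.0507
```

```bash
python3 - <<'E'
from h import *
im=crop('side',(200,340,130,260),5,'pics/s11.png')
plan([*fx(-82,-168),.06])
E
```

```text
t 11.4 d cm [0.04 0.01 6.37] rot [ 0.3 -0.   0.2] F [ 0.6 -1.1  0.1] w 0.0511 tcp [ 0.5173 -0.0445  0.1237]
```

View pics/s11.png

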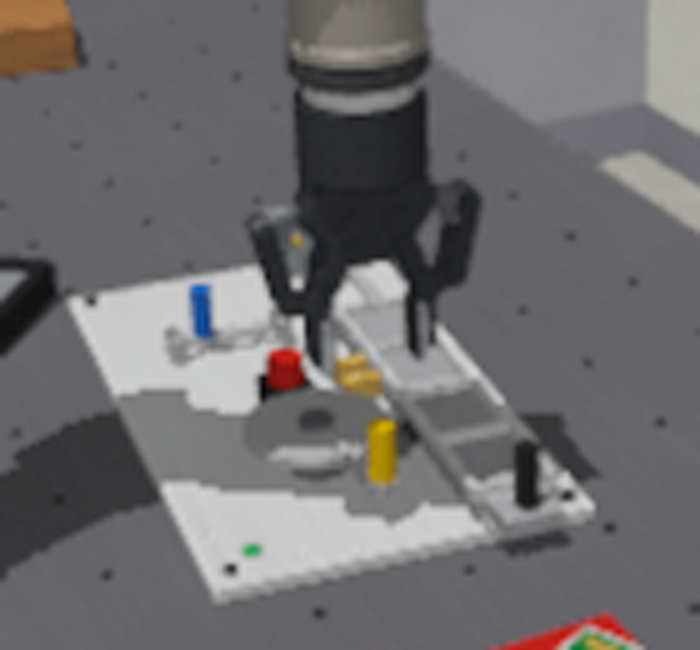

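The jaws (320–420,340) straddle the yellow knob (382,450) and the handle is clear at (527,470). I descend and grip lightly.

Request:
{"fn": "jog_arm", "kwargs": {
  "rows": [
    {"xyz": [0, 0, 2], "delta_rot": [0, 0, 0], "fingers": 0.4},
    {"xyz": [0, 0, 4], "delta_rot": [0, 0, 0], "fingers": 0.4},
    {"xyz": [0, 0, 6.1], "delta_rot": [0, 0, 0], "fingers": 0.4},
    {"xyz": [0, 0, 6.1], "delta_rot": [0, 0, 0], "fingers": 0.4},
    {"xyz": [0, 0, 6.1], "delta_rot": [0, 0, 0], "fingers": 0.6}
  ],
  "grip_force": 30
}}

```text
clock: 11.87
tcp_pos: [0.5177, -0.0458, 0.0623]
orientation: [2.326, 2.106, 0.003]
contact_force: [0.6, -0.1, -0.5]
grip_width: 0.0401
```

Request:
{"fn": "jog_arm", "kwargs": {
  "rows": [
    {"xyz": [0, 0, 0], "delta_rot": [0, 0, 0], "fingers": 1},
    {"xyz": [0, 0, 0], "delta_rot": [0, 0, 0], "fingers": 1},
    {"xyz": [0, 0, 0], "delta_rot": [0, 0, 0], "fingers": 1},
    {"xyz": [0, 0, 0], "delta_rot": [0, 0, 0], "fingers": 1},
    {"xyz": [0, 0, 0], "delta_rot": [0, 0, 0], "fingers": 1}
  ]
}}

```text
clock: 12.28
tcp_pos: [0.5191, -0.0467, 0.0634]
orientation: [2.325, 2.104, 0.006]
contact_force: [2.0, -3.6, 4.5]
grip_width: 0.0167
```

```bash
cat >> h.py <<'E'
def lever(angs,a0=-78.8,piv=(-97.5,-84.7),rad=85):
    o=r.get_obs(); M=R.from_rotvec(o['orientation']).as_matrix(); q=ifx(o['tcp_pos'])
    v=q-np.array(piv); print('tcp fix',q.round(1),'rad',np.hypot(*v).round(1),'lever est',((np.radians(a0)-np.arctan2(v[1],v[0]))).round(3),'F',o['contact_force'].round(1),'w',o['grip_width'],'z',o['tcp_pos'][2].round(4))
    for a in angs:
        t=np.radians(a0)-a; w=fx(piv[0]+rad*np.cos(t),piv[1]+rad*np.sin(t)); d=M.T@(np.array([*w,o['tcp_pos'][2]])-o['tcp_pos'])*100; print(a,d.round(2))
E
python3 - <<'E'
from h import *
lever([0,.08,.16,.24,.32,.4])
E
```

```text
tcp fix [ -80.3 -170.4] rad 87.4 lever est -0.002 F [ 2.  -3.6  4.5] w 0.016728551464967073 z 0.0634
0 [ 0.23 -0.07 -0.  ]
0.08 [ 0.13 -0.74 -0.01]
0.16 [ 0.08 -1.42 -0.01]
0.24 [ 0.08 -2.1  -0.01]
0.32 [ 0.14 -2.77 -0.02]
0.4 [ 0.25 -3.44 -0.02]
```

Request:
{"fn": "jog_arm", "kwargs": {
  "rows": [
    {"xyz": [-0.05, -0.7, 0], "delta_rot": [0, 0, 4.6], "fingers": 1},
    {"xyz": [-0.1, -1.4, 0], "delta_rot": [0, 0, 9.2], "fingers": 1},
    {"xyz": [-0.05, -2.1, 0], "delta_rot": [0, 0, 13.8], "fingers": 1},
    {"xyz": [0, -2.8, 0], "delta_rot": [0, 0, 18.3], "fingers": 1},
    {"xyz": [0.1, -3.4, 0], "delta_rot": [0, 0, 23], "fingers": 1}
  ]
}}

```text
clock: 12.7
tcp_pos: [0.4851, -0.0431, 0.0635]
orientation: [2.701, 1.592, 0.008]
contact_force: [-0.9, -3.7, 0.5]
grip_width: 0.0166
```

```bash
python3 - <<'E'
from h import *
lever([.4,.5,.6,.7,.8,.85,.9,.95])
E
```

```text
tcp fix [-114.6 -170.3] rad 87.2 lever est 0.392 F [-0.9 -3.7  0.5] w 0.016588062543969707 z 0.0635
0.4 [ 0.21 -0.11 -0.  ]
0.5 [ 0.08 -0.95 -0.01]
0.6 [ 0.04 -1.8  -0.01]
0.7 [ 0.08 -2.65 -0.02]
0.8 [ 0.2  -3.49 -0.03]
0.85 [ 0.3  -3.9  -0.03]
0.9 [ 0.41 -4.31 -0.03]
0.95 [ 0.55 -4.71 -0.04]
```

Request:
{"fn": "jog_arm", "kwargs": {
  "rows": [
    {"xyz": [-0.1, -0.9, 0], "delta_rot": [0, 0, 5.7], "fingers": 1},
    {"xyz": [-0.15, -1.7, 0], "delta_rot": [0, 0, 11.5], "fingers": 1},
    {"xyz": [-0.1, -2.5, 0], "delta_rot": [0, 0, 17.2], "fingers": 1},
    {"xyz": [0, -3.3, 0], "delta_rot": [0, 0, 23], "fingers": 1},
    {"xyz": [0.15, -4, 0], "delta_rot": [0, 0, 27], "fingers": 1}
  ]
}}

```text
clock: 13.12
tcp_pos: [0.451, -0.023, 0.0635]
orientation: [3.001, 0.909, 0.012]
contact_force: [0.9, -5.1, -0.3]
grip_width: 0.0168
```

```bash
python3 - <<'E'
from h import *
lever([.87,.9,.95,1],rad=87)
im=crop('side',(200,340,130,260),5,'pics/s12.png')
E
```

```text
tcp fix [-150.5 -153.6] rad 87.0 lever est 0.851 F [ 0.9 -5.1 -0.3] w 0.016775009166102473 z 0.0635
0.87 [-0.04 -0.16 -0.  ]
0.9 [-0.09 -0.42 -0.  ]
0.95 [-0.16 -0.85 -0.01]
1 [-0.2  -1.28 -0.01]
```

View pics/s12.png

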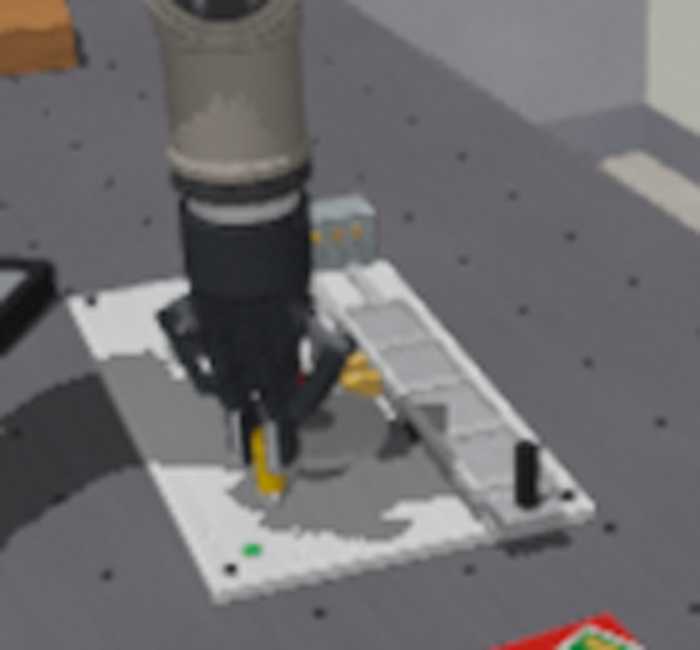

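The knob (265,460) is in the jaws, at about 0.85 rad near the green dot (252,550). I go a little past the notch, to about 0.97, and let go.

Request:
{"fn": "jog_arm", "kwargs": {
  "rows": [
    {"xyz": [-0.1, -0.4, 0], "delta_rot": [0, 0, 2], "fingers": 1},
    {"xyz": [-0.15, -0.8, 0], "delta_rot": [0, 0, 4], "fingers": 1},
    {"xyz": [-0.2, -1.1, 0], "delta_rot": [0, 0, 6], "fingers": 1},
    {"xyz": [-0.2, -1.2, 0], "delta_rot": [0, 0, 6], "fingers": 1},
    {"xyz": [-0.2, -1.2, 0], "delta_rot": [0, 0, 6], "fingers": 1}
  ]
}}

```text
clock: 13.58
tcp_pos: [0.4429, -0.0144, 0.0636]
orientation: [3.044, 0.746, 0.015]
contact_force: [4.2, -6.3, -5.8]
grip_width: 0.0168
```

```bash
python3 - <<'E'
from h import *
lever([.9,.97],rad=87)
E
```

```text
tcp fix [-159.4 -145.9] rad 87.1 lever est 0.986 F [ 4.2 -6.3 -5.8] w 0.01677697380171832 z 0.0636
0.9 [0.19 0.73 0.01]
0.97 [0.03 0.14 0.  ]
```

Well past the third notch at 0.99 and well short of the fourth. I go back towards it gently, open and lift.

Request:
{"fn": "jog_arm", "kwargs": {
  "rows": [
    {"xyz": [0, 0.3, 0], "delta_rot": [0, 0, 0], "fingers": 1},
    {"xyz": [0.1, 0.5, 0], "delta_rot": [0, 0, 0], "fingers": 0.6},
    {"xyz": [0.1, 0.5, 0], "delta_rot": [0, 0, 0], "fingers": 0.4},
    {"xyz": [0.1, 0.5, -2], "delta_rot": [0, 0, 0], "fingers": 0.4},
    {"xyz": [0.1, 0.5, -5], "delta_rot": [0, 0, 0], "fingers": 0.4}
  ]
}}

```text
clock: 14.0
tcp_pos: [0.4431, -0.0179, 0.1125]
orientation: [3.045, 0.748, 0.005]
contact_force: [-0.1, 1.3, 0.7]
grip_width: 0.0512
```

Request:
{"fn": "jog_arm", "kwargs": {
  "rows": [
    {"xyz": [0, 0, -3], "delta_rot": [0, 0, 0], "fingers": 0.3},
    {"xyz": [0, 0, -6], "delta_rot": [0, 0, 0], "fingers": 0.3},
    {"xyz": [0, 3, -8], "delta_rot": [0, 0, 0], "fingers": 0.3},
    {"xyz": [0, 6, -8], "delta_rot": [0, 0, 0], "fingers": 0.3},
    {"xyz": [0, 9, -8], "delta_rot": [0, 0, 0], "fingers": 0.3}
  ]
}}

```text
clock: 14.42
tcp_pos: [0.4855, -0.0963, 0.1945]
orientation: [3.045, 0.755, 0.01]
contact_force: [0.8, 0.2, 0.2]
grip_width: 0.0597
```

```bash
python3 - <<'E'
from h import *
st()
im=crop('side',(200,340,130,260),5,'pics/s13.png')
im=crop('top',(115,315,150,285),4,'pics/t13.png')
E
```

```text
t 14.42 tcp [ 0.4855 -0.0963  0.1945] rot [3.045 0.755 0.01 ] F [0.8 0.2 0.2] w 0.0597
```

View pics/s13.png

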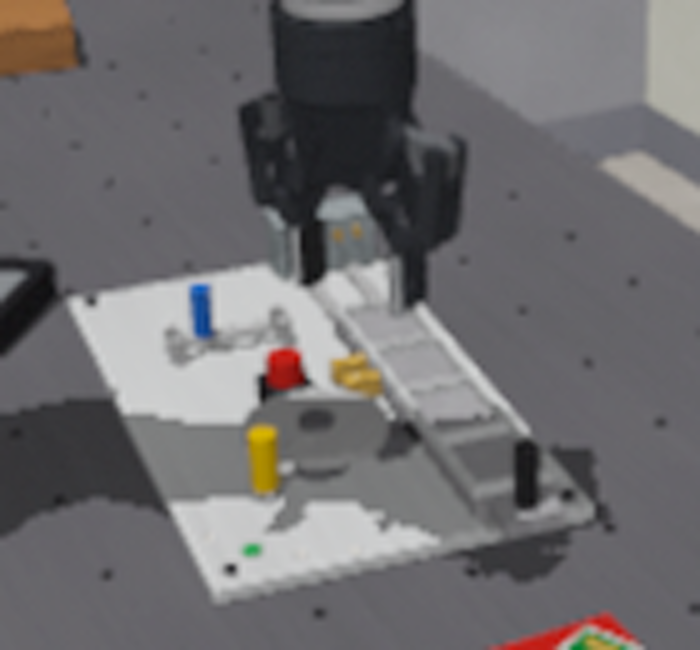

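View pics/t13.png

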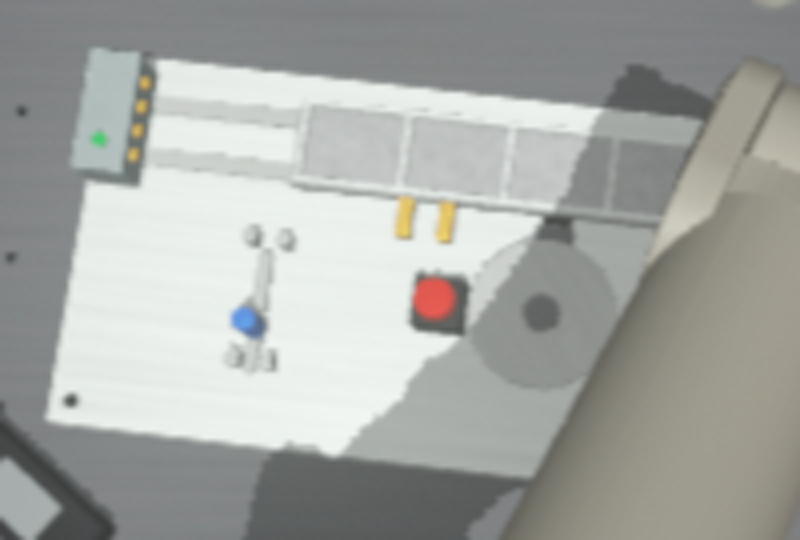

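The lever stays with its knob at side-crop (263,455), just inside the green dot (252,550). I compare it with the predicted angles and re-measure the modules.

```bash
cat >> h.py <<'E'
def levchk(a0=-78.8,piv=(-97.5,-84.7),rad=85.5):
    for a in(.6,.86,.9,1.2):
        t=np.radians(a0)-a; w=[*fx(piv[0]+rad*np.cos(t),piv[1]+rad*np.sin(t)),.084]; print('lever',a,'side',proj('side',w).round(1),'top',proj('top',w).round(1))
def findmods(fn=None,verbose=True):
    im=imaging.grab_frame('top'); hsv=cv2.cvtColor(im,cv2.COLOR_BGR2HSV); H,S,V=[hsv[...,i].astype(int) for i in range(3)]
    red=((H<8)|(H>172))&(S>150)
    mat=cv2.fillPoly(np.zeros(H.shape,np.uint8),[np.array([(338,201),(426,201),(427,287),(338,287)])],1)
    m=((~red)&(mat>0)).astype(np.uint8); m=cv2.morphologyEx(m,cv2.MORPH_OPEN,np.ones((3,3)))
    n,l,s,c=cv2.connectedComponentsWithStats(m); cp=np.array(cam('top')[1][:2]); out=[]
    for i in range(1,n):
        if s[i,4]<80: continue
        cs,_=cv2.findContours((l==i).astype(np.uint8),cv2.RETR_EXTERNAL,cv2.CHAIN_APPROX_NONE)
        P=np.array([ray('top',q[0],.029)[:2] for q in cs[0]],np.float32); rc=cv2.minAreaRect(P*1000)
        a=rc[2]+(0 if rc[1][0]>rc[1][1] else 90); ctr=np.array(rc[0])/1000; ctr=ctr+(ctr-cp)/1.3*.013
        col=im[l==i].mean(0).round(0); out.append((ctr,a)); print('px',c[i].round(0),s[i,4],'size',np.round(sorted(rc[1]),0),'ctr',ctr.round(4),'grip yaw',round((a+90+90)%180-90,1))
    if fn: cv2.imwrite(fn,cv2.resize(im[165:330,325:475],None,fx=3.6,fy=3.6,interpolation=cv2.INTER_CUBIC))
    return out
E
python3 - <<'E'
from h import *
levchk(); findmods('pics/m14.png')
E
```

```text
lever 0.6 side [259.9 216.9] top [278.8 242.7]
lever 0.86 side [252.7 216.4] top [273.3 249.8]
lever 0.9 side [251.7 216.3] top [272.3 250.8]
lever 1.2 side [244.7 214.4] top [263.6 256.7]
px [341. 208.] 120 size [21. 48.] ctr [ 0.5668 -0.1972] grip yaw 89.9
px [362. 217.] 413 size [46. 61.] ctr [ 0.5493 -0.2497] grip yaw -64.0
px [404. 217.] 401 size [47. 59.] ctr [ 0.5498 -0.3587] grip yaw -64.7
px [406. 264.] 406 size [43. 61.] ctr [ 0.429  -0.3614] grip yaw 50.0
px [361. 266.] 425 size [46. 60.] ctr [ 0.4217 -0.2462] grip yaw -74.7
```

View pics/m14.png

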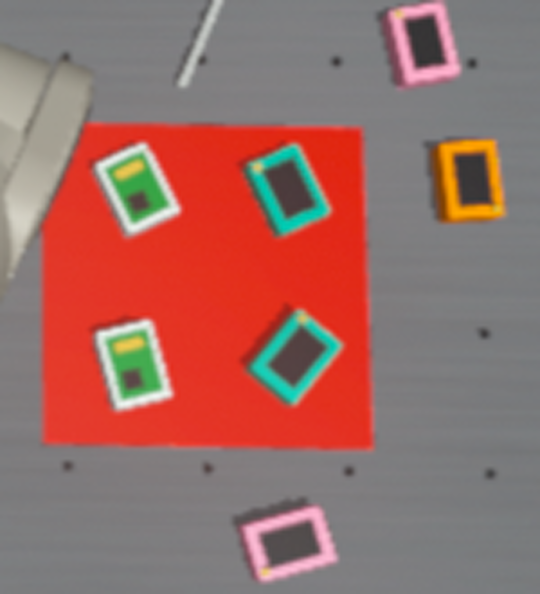

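The side knob pixel (252.6,216) matches 0.86 rad, the third notch. The mat crop shows four modules: aluminium/green at (137,190) and (133,365), teal at (288,190) and (295,357). The pink and orange blocks lie off the mat and are left alone. The first pick is the aluminium module at full-image (362,217).

```bash
python3 - <<'E'
from h import *
for px in [(303,150),(405,140),(510,155),(612,165)]: print(ifx(ray('top',(115+(px[0]+.5)/4-.5,150+(px[1]+.5)/4-.5),.036)).round(1))
plan([.5490,-.2495,.09],-64)
E
```

```text
[-7.3 84.8]
[ 7.  19.4]
[  5. -50.]
[   6.  -116.9]
 t 14.6 d cm [-1.2  16.27 10.44] rot [ 0.4 -0.1  1.4] F [0.2 0.1 0.3] w 0.0598 tcp [ 0.4844 -0.0989  0.1933]
```

Request:
{"fn": "jog_arm", "kwargs": {
  "rows": [
    {"xyz": [-0.3, 4, 1], "delta_rot": [0, 0, 1.4], "fingers": 0.25},
    {"xyz": [-0.6, 8, 3], "delta_rot": [0, 0, 1.4], "fingers": 0.25},
    {"xyz": [-0.9, 12, 5], "delta_rot": [0, 0, 1.4], "fingers": 0.25},
    {"xyz": [-1.2, 15.5, 8], "delta_rot": [0, 0, 1.4], "fingers": 0.25},
    {"xyz": [-1.2, 16.3, 10.4], "delta_rot": [0, 0, 1.4], "fingers": 0.25}
  ]
}}

```text
clock: 14.98
tcp_pos: [0.5504, -0.2525, 0.0901]
orientation: [3.053, 0.703, 0.007]
contact_force: [0.7, 0.7, 0.7]
grip_width: 0.0641
```

Request:
{"fn": "jog_arm", "kwargs": {
  "rows": [
    {"xyz": [0, 0, 0], "delta_rot": [0, 0, 0], "fingers": 0.25},
    {"xyz": [0, 0, 0], "delta_rot": [0, 0, 0], "fingers": 0.25},
    {"xyz": [0, 0, 0], "delta_rot": [0, 0, 0], "fingers": 0.25},
    {"xyz": [0, 0, 0], "delta_rot": [0, 0, 0], "fingers": 0.25},
    {"xyz": [0, 0, 0], "delta_rot": [0, 0, 0], "fingers": 0.25}
  ]
}}

```text
clock: 15.4
tcp_pos: [0.5512, -0.2509, 0.0916]
orientation: [3.053, 0.706, 0.011]
contact_force: [0.2, 0.1, 0.6]
grip_width: 0.0642
```

```bash
python3 - <<'E'
from h import *
im=crop('side',(230,400,220,340),4.5,'pics/s15.png')
plan([.5490,-.2495,.012],-64)
E
```

```text
t 15.4 d cm [-0.17 -0.31  7.95] rot [ 0.5 -0.3  0. ] F [ 0.  -0.6  0.7] w 0.0641 tcp [ 0.5512 -0.251   0.0915]
```

View pics/s15.png

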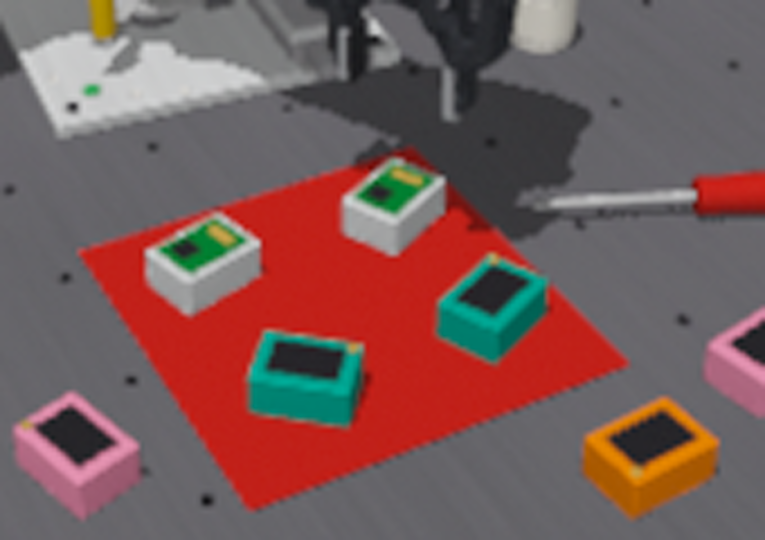

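The aluminium module at crop (395,185) lies below the jaws. The screwdriver tip (520,200) is clear. I cross-check its position in this view.

```bash
python3 - <<'E'
from h import *
print(proj('side',[.549,-.2495,.029]), ray('side',(230+394/4.5,220+185/4.5),.029))
for c in [(.549,-.3587),(.429,-.361),(.4217,-.246)]: print(proj('side',[*c,.029])-[230,220], (proj('side',[*c,.029])-[230,220])*4.5)
E
```

```text
[318.3741561  261.88197633] [ 0.5488048  -0.24538757  0.029     ]
[110.25520066  64.73667804] [496.14840299 291.3150512 ]
[68.60957303 80.26744141] [308.74307863 361.20348635]
[45.72734749 54.71335791] [205.77306368 246.2101106 ]
```

Request:
{"fn": "jog_arm", "kwargs": {
  "rows": [
    {"xyz": [-0.1, -0.4, 2.5], "delta_rot": [0.5, -0.3, 0], "fingers": 0.25},
    {"xyz": [-0.1, -0.4, 5], "delta_rot": [0.5, -0.3, 0], "fingers": 0.25},
    {"xyz": [-0.1, -0.4, 7], "delta_rot": [0.5, -0.3, 0], "fingers": 0.25},
    {"xyz": [-0.1, -0.4, 7.9], "delta_rot": [0.5, -0.3, 0], "fingers": 0.25},
    {"xyz": [-0.1, -0.4, 7.9], "delta_rot": [0.5, -0.3, 0], "fingers": 0.25}
  ],
  "grip_force": 40
}}

```text
clock: 15.87
tcp_pos: [0.5484, -0.2472, 0.0114]
orientation: [-3.06, -0.709, 0.003]
contact_force: [-0.4, 0.1, 0.7]
grip_width: 0.0644
```

```bash
python3 - <<'E'
from h import *
im=crop('side',(250,360,190,290),6,'pics/s16.png')
plan([.5490,-.248,.012],-64)
E
```

```text
t 15.9 d cm [-0.02 -0.    0.07] rot [0.  0.  0.1] F [-0.1 -0.6  0.3] w 0.0642 tcp [ 0.5492 -0.248   0.0127]
```

View pics/s16.png

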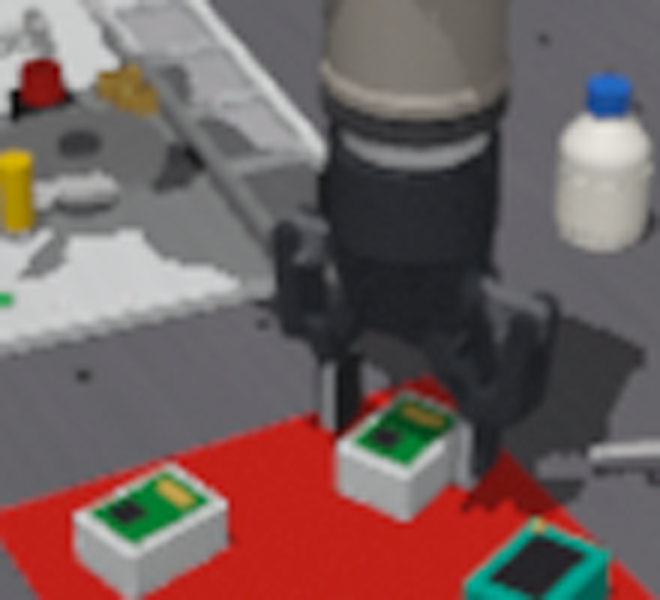

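The module (400,440) sits between the fingers. I close on it and lift.

Request:
{"fn": "jog_arm", "kwargs": {
  "rows": [
    {"xyz": [0, 0, 0], "delta_rot": [0, 0, 0], "fingers": 0.6},
    {"xyz": [0, 0, 0], "delta_rot": [0, 0, 0], "fingers": 0.8},
    {"xyz": [0, 0, 0], "delta_rot": [0, 0, 0], "fingers": 0.8},
    {"xyz": [0, 0, 0], "delta_rot": [0, 0, 0], "fingers": 0.8},
    {"xyz": [0, 0, 0], "delta_rot": [0, 0, 0], "fingers": 0.8}
  ],
  "grip_force": 60
}}

```text
clock: 16.33
tcp_pos: [0.5503, -0.2485, 0.0145]
orientation: [3.059, 0.708, 0.003]
contact_force: [-1.6, 0.4, 6.9]
grip_width: 0.0386
```

Request:
{"fn": "jog_arm", "kwargs": {
  "rows": [
    {"xyz": [0, 0, -1], "delta_rot": [0, 0, 0], "fingers": 0.8},
    {"xyz": [0, 0, -3], "delta_rot": [0, 0, 0], "fingers": 0.8},
    {"xyz": [0, 0, -6], "delta_rot": [0, 0, 0], "fingers": 0.8},
    {"xyz": [0, 0, -9], "delta_rot": [0, 0, 0], "fingers": 0.8},
    {"xyz": [0, 0, -12], "delta_rot": [0, 0, 0], "fingers": 0.8}
  ]
}}

```text
clock: 16.75
tcp_pos: [0.5497, -0.2485, 0.1368]
orientation: [3.059, 0.707, 0.003]
contact_force: [0.9, -0.4, -0.1]
grip_width: 0.0388
```

```bash
python3 - <<'E'
from h import *
plan([*fx(0,52),.12])
E
```

```text
t 16.8 d cm [ 24.65 -34.15   1.64] rot [  0.2  -0.  -58.2] F [ 0.9 -0.4 -0.1] w 0.0388 tcp [ 0.5497 -0.2485  0.1368]
```

Request:
{"fn": "jog_arm", "kwargs": {
  "rows": [
    {"xyz": [2, -2.8, 0], "delta_rot": [0, 0, -6], "fingers": 0.8},
    {"xyz": [4.4, -6, 0], "delta_rot": [0, 0, -12], "fingers": 0.8},
    {"xyz": [6.8, -9.3, 0], "delta_rot": [0, 0, -18], "fingers": 0.8},
    {"xyz": [9.2, -12.6, 0], "delta_rot": [0, 0, -24], "fingers": 0.8},
    {"xyz": [11.6, -16, 0], "delta_rot": [0, 0, -30], "fingers": 0.8}
  ]
}}

```text
clock: 17.17
tcp_pos: [0.584, -0.0523, 0.1381]
orientation: [2.768, 1.48, 0.005]
contact_force: [0.7, 0.7, -0.1]
grip_width: 0.0382
```

```bash
python3 - <<'E'
from h import *
plan([*fx(0,52),.12])
E
```

```text
t 17.2 d cm [20.27 -9.05  1.8 ] rot [  0.3  -0.  -28. ] F [ 0.7  0.7 -0.1] w 0.0382 tcp [ 0.584  -0.0523  0.1381]
```

Request:
{"fn": "jog_arm", "kwargs": {
  "rows": [
    {"xyz": [3.7, -1.6, 0], "delta_rot": [0, 0, -6], "fingers": 0.8},
    {"xyz": [7.4, -3.3, 0.3], "delta_rot": [0, 0, -12], "fingers": 0.8},
    {"xyz": [11.1, -5, 0.6], "delta_rot": [0, 0, -18], "fingers": 0.8},
    {"xyz": [14.8, -6.6, 1], "delta_rot": [0, 0, -24], "fingers": 0.8},
    {"xyz": [18, -8, 1.5], "delta_rot": [0, 0, -28], "fingers": 0.8}
  ]
}}

```text
clock: 17.58
tcp_pos: [0.6179, 0.145, 0.1245]
orientation: [2.32, 2.113, 0.007]
contact_force: [1.4, -0.4, -0.4]
grip_width: 0.0384
```

```bash
python3 - <<'E'
from h import *
plan([*fx(0,52),.075])
E
```

```text
t 17.6 d cm [2.17 0.11 4.95] rot [ 0.4 -0.   0.4] F [ 1.4 -0.4 -0.4] w 0.0384 tcp [0.6179 0.145  0.1245]
```

Request:
{"fn": "jog_arm", "kwargs": {
  "rows": [
    {"xyz": [1.2, 0.1, 1.5], "delta_rot": [0.4, 0, 0.4], "fingers": 0.8},
    {"xyz": [2.1, 0.1, 3], "delta_rot": [0.4, 0, 0.4], "fingers": 0.8},
    {"xyz": [2.1, 0.1, 4.9], "delta_rot": [0.4, 0, 0.4], "fingers": 0.8},
    {"xyz": [2.1, 0.1, 4.9], "delta_rot": [0.4, 0, 0.4], "fingers": 0.8},
    {"xyz": [2.1, 0.1, 4.9], "delta_rot": [0.4, 0, 0.4], "fingers": 0.8}
  ]
}}

```text
clock: 18.0
tcp_pos: [0.6202, 0.1637, 0.0749]
orientation: [-2.332, -2.104, 0.005]
contact_force: [0.3, 0.0, -0.1]
grip_width: 0.0382
```

```bash
python3 - <<'E'
from h import *
im=crop('side',(220,330,150,260),6,'pics/s17.png')
im=crop('top',(115,315,150,285),4,'pics/t17.png')
plan([*fx(0,52),.040])
E
```

```text
t 18.1 d cm [ 0.24 -0.07  3.66] rot [ 0.   0.  -0.1] F [-0.   0.2 -0.7] w 0.0382 tcp [0.6218 0.164  0.0766]
```

View pics/s17.png

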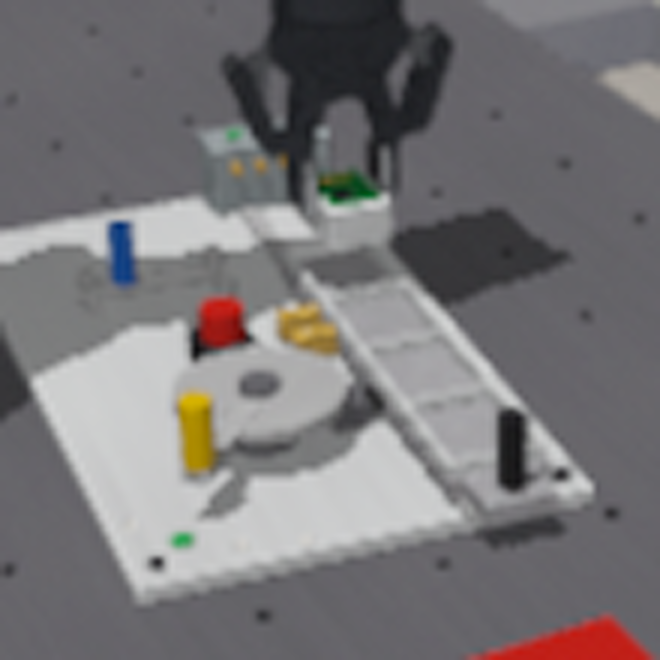

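View pics/t17.png

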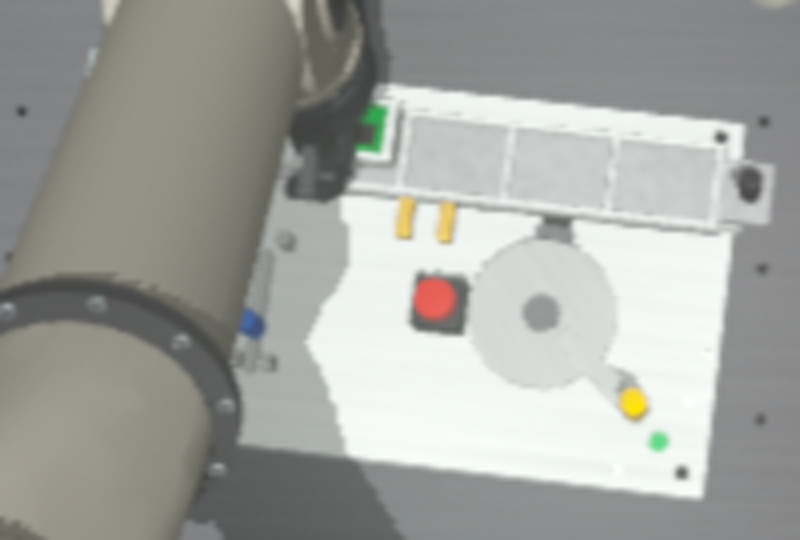

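In t17 the lever knob is at crop (633,402), in line with the green dot (658,441). The module over bay 4 has its right edge at about x=391, and the dividers are at 402, 508, 612 and 722. I compute the fit.

```bash
python3 - <<'E'
from h import *
c=lambda px,z: ifx(ray('top',(115+(px[0]+.5)/4-.5,150+(px[1]+.5)/4-.5),z)).round(1)
print('mod right edge top',c((394,130),.091),c((385,100),.091),c((388,160),.091))
print([c(p,.036) for p in [(403,140),(509,150),(613,165),(722,180)]], 'handle',c((750,180),.072), 'far wall/near wall', c((560,128),.036),c((560,212),.036))
E
```

```text
mod right edge top [ 0.1 17.8] [18.7 26.2] [-19.3  18.8]
[array([ 6.9, 20.7]), array([  8.2, -48.9]), array([   6.1, -117.5]), array([   4.4, -189. ])] handle [  -1.6 -206.9] far wall/near wall [ 26.7 -80.1] [-28.8 -87.2]
```

```bash
python3 - <<'E'
from h import *
im=cv2.imread('pics/t17.png'); 
full=imaging.grab_frame('top'); cv2.imwrite('pics/t18.png',cv2.resize(full[165:210,190:240],None,fx=14,fy=12,interpolation=cv2.INTER_NEAREST))
print(ifx(r.get_obs()['tcp_pos']))
E
```

```text
[ 0.87418392 49.99974781]
```

View pics/t18.png

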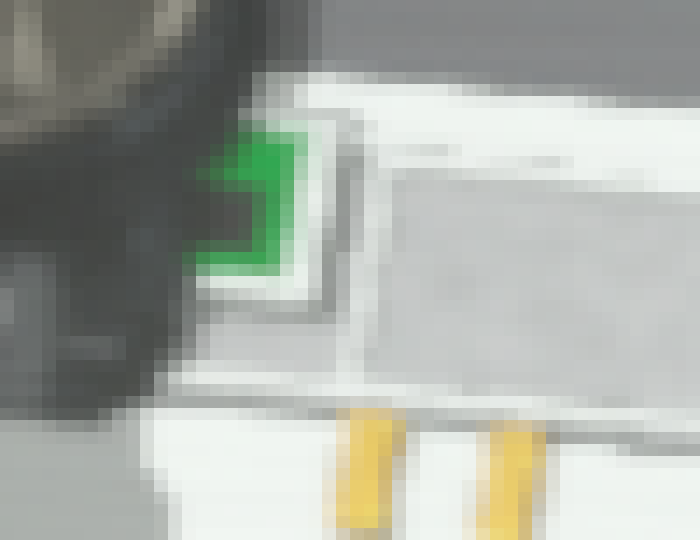

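```bash
python3 - <<'E'
from h import *
for px in [(211.5,189.5),(213.6,174.3)]: print(ifx(ray('top',px,.091)).round(1))
# divider bay4/3
for px in [(190+380/14-.5,165+200/12-.5),(190+355/14-.5,165+340/12-.5)]: print('div',ifx(ray('top',px,.036)).round(1))
plan([*fx(-0.5,54.5),.041])
E
```

```text
[-19.1  19.1]
[20.3 19.5]
div [16.4 18.8]
div [-15.  19.]
 t 18.1 d cm [ 0.45 -0.14  3.59] rot [ 0.1 -0.  -0.1] F [-0.  -0.6 -0.8] w 0.0381 tcp [0.6221 0.1644 0.0769]
```

The module's near-handle edge is at y=19.3, so its centre sits 2.7 mm behind the TCP. The divider is at 18.9, so the bay 4 centre is about 53 and the TCP goes to about 55.5.

Request:
{"fn": "jog_arm", "kwargs": {
  "rows": [
    {"xyz": [0.55, -0.1, 0], "delta_rot": [0, 0, 0], "fingers": 0.8},
    {"xyz": [0.55, -0.1, 1.2], "delta_rot": [0, 0, 0], "fingers": 0.8},
    {"xyz": [0.55, -0.1, 2.4], "delta_rot": [0, 0, 0], "fingers": 0.8},
    {"xyz": [0.55, -0.1, 3.3], "delta_rot": [0, 0, 0], "fingers": 0.8},
    {"xyz": [0.55, -0.1, 3.6], "delta_rot": [0, 0, 0], "fingers": 0.8}
  ]
}}

```text
clock: 18.57
tcp_pos: [0.6204, 0.1698, 0.0392]
orientation: [-2.331, -2.104, 0.003]
contact_force: [-10.5, -0.9, 25.6]
grip_width: 0.0381
```

```bash
python3 - <<'E'
from h import *
plan([*fx(-0.5,55.5),.0395])
im=crop('side',(220,330,150,260),6,'pics/s19.png')
E
```

```text
t 18.6 d cm [ 0.03  0.08 -0.03] rot [-0.1  0.  -0.1] F [-10.5  -0.9  25.6] w 0.0381 tcp [0.6204 0.1698 0.0392]
```

View pics/s19.png

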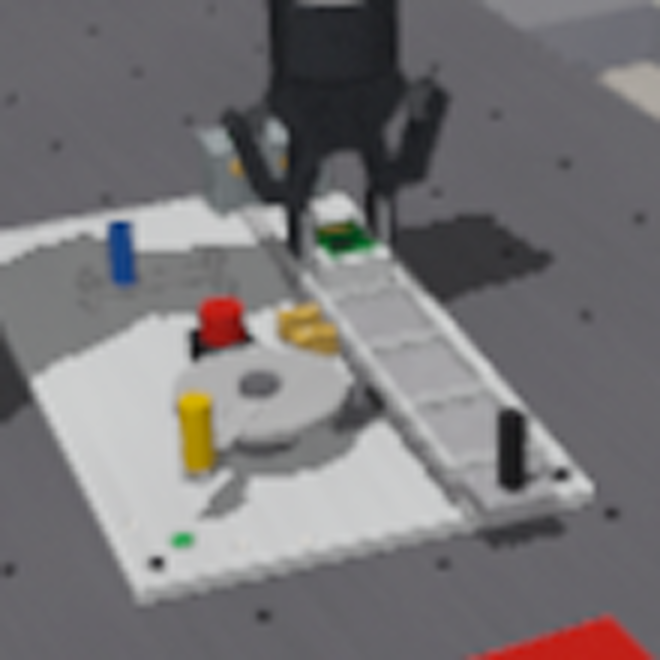

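The module is down in bay 4 (345,235), with floor contact at z = 0.039. I release and lift.

Request:
{"fn": "jog_arm", "kwargs": {
  "rows": [
    {"xyz": [0, 0, -0.1], "delta_rot": [0, 0, 0], "fingers": 0.5},
    {"xyz": [0, 0, -0.2], "delta_rot": [0, 0, 0], "fingers": 0.38},
    {"xyz": [0, 0, -0.2], "delta_rot": [0, 0, 0], "fingers": 0.38},
    {"xyz": [0, 0, -3], "delta_rot": [0, 0, 0], "fingers": 0.38},
    {"xyz": [0, 0, -6], "delta_rot": [0, 0, 0], "fingers": 0.3}
  ]
}}

```text
clock: 19.03
tcp_pos: [0.6189, 0.1693, 0.0983]
orientation: [-2.33, -2.102, 0.01]
contact_force: [0.8, -1.0, 0.9]
grip_width: 0.0595
```

Request:
{"fn": "jog_arm", "kwargs": {
  "rows": [
    {"xyz": [-3, 0, -3], "delta_rot": [0, 0, 7], "fingers": 0.25},
    {"xyz": [-7, 0, -3], "delta_rot": [0, 0, 14], "fingers": 0.25},
    {"xyz": [-11, 0, -3], "delta_rot": [0, 0, 21], "fingers": 0.25},
    {"xyz": [-15, 0, -3], "delta_rot": [0, 0, 28], "fingers": 0.25},
    {"xyz": [-19, 0, -3], "delta_rot": [0, 0, 35], "fingers": 0.25}
  ]
}}

```text
clock: 19.45
tcp_pos: [0.5994, -0.0212, 0.1292]
orientation: [-2.86, -1.297, 0.009]
contact_force: [-0.4, -0.3, 0.4]
grip_width: 0.0641
```

```bash
python3 - <<'E'
from h import *
im=crop('side',(220,330,150,260),6,'pics/s20.png')
findmods()
im=crop('top',(115,315,150,285),4,'pics/t20.png')
plan([.5498,-.357,.09],-64.7)
E
```

```text
px [404. 217.] 400 size [46. 59.] ctr [ 0.5496 -0.3581] grip yaw -65.0
px [406. 264.] 408 size [44. 61.] ctr [ 0.4289 -0.3615] grip yaw 50.0
px [372. 274.] 426 size [46. 59.] ctr [ 0.4006 -0.2743] grip yaw -75.1
 t 19.6 d cm [-28.19  18.27   4.08] rot [-0.   0.4 23.4] F [ 0.2  0.7 -0.2] w 0.0643 tcp [ 0.599  -0.0245  0.1293]
```

View pics/t20.png

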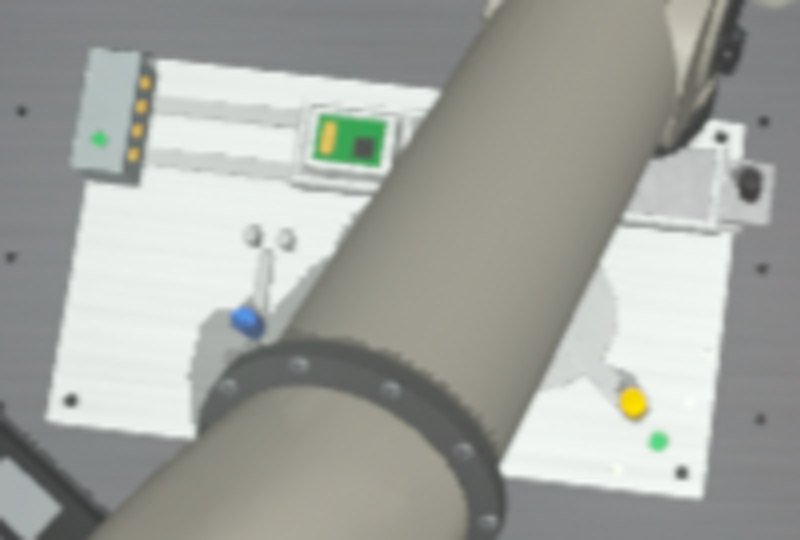

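View pics/s20.png

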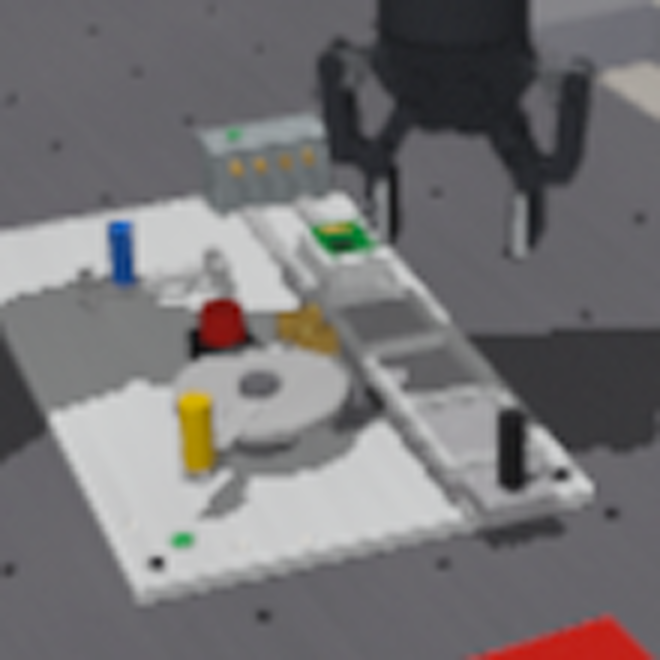

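Bay 4 holds the first module flat: top crop (350,140), side (343,235). The aluminium module that was at (361,266) has been knocked to (372,274), ctr (0.401,−0.274), still on the mat. Next is the teal module at (404,217).

Request:
{"fn": "jog_arm", "kwargs": {
  "rows": [
    {"xyz": [-3.3, 2.1, 0], "delta_rot": [0, 0, 5], "fingers": 0.25},
    {"xyz": [-6.6, 4.2, 0], "delta_rot": [0, 0, 10], "fingers": 0.25},
    {"xyz": [-9.9, 6.4, 0], "delta_rot": [0, 0, 15], "fingers": 0.25},
    {"xyz": [-13.2, 8.5, 0], "delta_rot": [0, 0, 20], "fingers": 0.25},
    {"xyz": [-16.5, 10.7, 0], "delta_rot": [0, 0, 23.4], "fingers": 0.25}
  ]
}}

```text
clock: 20.02
tcp_pos: [0.5707, -0.2191, 0.13]
orientation: [3.064, 0.686, -0.01]
contact_force: [0.0, -0.4, -0.3]
grip_width: 0.064
```

```bash
python3 - <<'E'
from h import *
plan([.549,-.358,.07],-65)
E
```

```text
t 20.0 d cm [-7.85 11.64  6.06] rot [0.  0.4 0.2] F [ 0.  -0.4 -0.3] w 0.064 tcp [ 0.5707 -0.2191  0.13  ]
```

Request:
{"fn": "jog_arm", "kwargs": {
  "rows": [
    {"xyz": [-2.3, 3.4, 0.5], "delta_rot": [0, 0.4, 0], "fingers": 0.25},
    {"xyz": [-4.6, 6.8, 1], "delta_rot": [0, 0.4, 0], "fingers": 0.25},
    {"xyz": [-6.7, 10, 2], "delta_rot": [0, 0.4, 0], "fingers": 0.25},
    {"xyz": [-7.8, 11.6, 4], "delta_rot": [0, 0.4, 0], "fingers": 0.25},
    {"xyz": [-7.8, 11.6, 6], "delta_rot": [0, 0.4, 0], "fingers": 0.25}
  ]
}}

```text
clock: 20.43
tcp_pos: [0.548, -0.3636, 0.0711]
orientation: [3.062, 0.677, 0.002]
contact_force: [-0.2, -0.3, 0.5]
grip_width: 0.0643
```

Request:
{"fn": "jog_arm", "kwargs": {
  "rows": [
    {"xyz": [0, 0, 0], "delta_rot": [0, 0, 0], "fingers": 0.25},
    {"xyz": [0, 0, 0], "delta_rot": [0, 0, 0], "fingers": 0.25},
    {"xyz": [0, 0, 0], "delta_rot": [0, 0, 0], "fingers": 0.25},
    {"xyz": [0, 0, 0], "delta_rot": [0, 0, 0], "fingers": 0.25},
    {"xyz": [0, 0, 0], "delta_rot": [0, 0, 0], "fingers": 0.25}
  ]
}}

```text
clock: 20.85
tcp_pos: [0.5493, -0.3628, 0.0723]
orientation: [3.061, 0.68, 0.005]
contact_force: [-0.3, -0.3, 0.6]
grip_width: 0.0641
```

```bash
python3 - <<'E'
from h import *
im=crop('side',(270,390,210,310),6,'pics/s21.png')
plan([.549,-.358,.012],-65)
E
```

```text
t 20.9 d cm [ 0.18 -0.48  6.02] rot [ 0.4 -0.1  0.1] F [ 0.3  0.5 -0.1] w 0.0644 tcp [ 0.5491 -0.3628  0.0722]
```

View pics/s21.png

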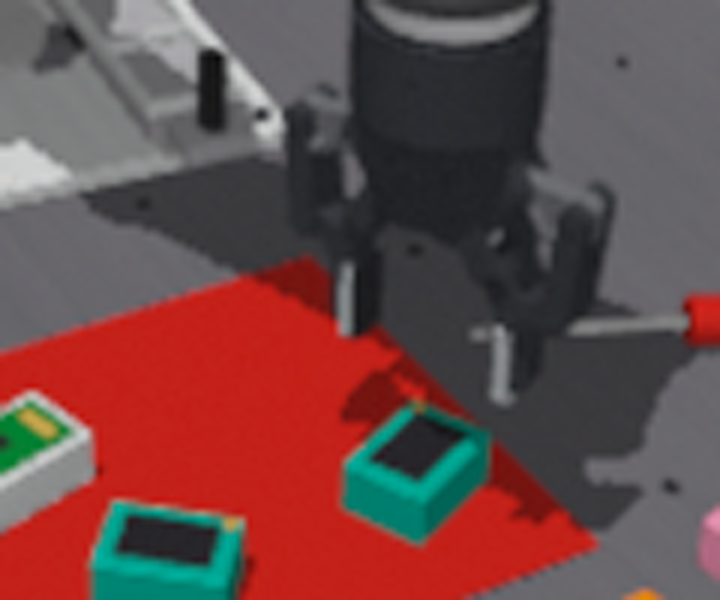

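The teal module with black panel (420,450) is below the jaws; the screwdriver is behind and clear.

Request:
{"fn": "jog_arm", "kwargs": {
  "rows": [
    {"xyz": [0.2, -0.5, 1], "delta_rot": [0.4, 0, 0], "fingers": 0.25},
    {"xyz": [0.2, -0.5, 3], "delta_rot": [0.4, 0, 0], "fingers": 0.25},
    {"xyz": [0.2, -0.5, 5], "delta_rot": [0.4, 0, 0], "fingers": 0.25},
    {"xyz": [0.2, -0.5, 6], "delta_rot": [0.4, 0, 0], "fingers": 0.25},
    {"xyz": [0.2, -0.5, 6], "delta_rot": [0.4, 0, 0], "fingers": 0.25}
  ]
}}

```text
clock: 21.32
tcp_pos: [0.5478, -0.356, 0.0095]
orientation: [-3.062, -0.681, 0.003]
contact_force: [-0.7, 0.5, -1.0]
grip_width: 0.0638
```

Request:
{"fn": "jog_arm", "kwargs": {
  "rows": [
    {"xyz": [0, 0, 0], "delta_rot": [0, 0, 0], "fingers": 0.5},
    {"xyz": [0, 0, 0], "delta_rot": [0, 0, 0], "fingers": 0.7},
    {"xyz": [0, 0, 0], "delta_rot": [0, 0, 0], "fingers": 0.8},
    {"xyz": [0, 0, 0], "delta_rot": [0, 0, 0], "fingers": 0.8},
    {"xyz": [0, 0, 0], "delta_rot": [0, 0, 0], "fingers": 0.8}
  ]
}}

```text
clock: 21.73
tcp_pos: [0.5483, -0.3562, 0.0103]
orientation: [-3.063, -0.682, 0.001]
contact_force: [0.7, 0.4, 1.8]
grip_width: 0.0388
```

Request:
{"fn": "jog_arm", "kwargs": {
  "rows": [
    {"xyz": [0, 0, -1], "delta_rot": [0, 0, 0], "fingers": 0.8},
    {"xyz": [0, 0, -3], "delta_rot": [0, 0, 0], "fingers": 0.8},
    {"xyz": [0, 0, -6], "delta_rot": [0, 0, 0], "fingers": 0.8},
    {"xyz": [0, 0, -9], "delta_rot": [0, 0, 0], "fingers": 0.8},
    {"xyz": [0, 0, -12], "delta_rot": [0, 0, 0], "fingers": 0.8}
  ]
}}

```text
clock: 22.15
tcp_pos: [0.5481, -0.3566, 0.1322]
orientation: [-3.063, -0.681, 0.002]
contact_force: [0.1, 0.3, -1.4]
grip_width: 0.0388
```

```bash
python3 - <<'E'
from h import *
plan([*fx(0,-14),.12])
E
```

```text
t 22.1 d cm [ 25.42 -38.61   1.37] rot [ -0.2  -0.1 -59.2] F [ 0.1  0.3 -1.4] w 0.0388 tcp [ 0.5481 -0.3566  0.1322]
```

Request:
{"fn": "jog_arm", "kwargs": {
  "rows": [
    {"xyz": [2, -3, 0], "delta_rot": [0, 0, -6], "fingers": 0.8},
    {"xyz": [4.1, -6.3, 0], "delta_rot": [0, 0, -12], "fingers": 0.8},
    {"xyz": [6.3, -9.6, 0], "delta_rot": [0, 0, -18], "fingers": 0.8},
    {"xyz": [8.5, -12.9, 0], "delta_rot": [0, 0, -24], "fingers": 0.8},
    {"xyz": [10.7, -16.2, 0], "delta_rot": [0, 0, -30], "fingers": 0.8}
  ]
}}

```text
clock: 22.57
tcp_pos: [0.5764, -0.1629, 0.1339]
orientation: [-2.779, -1.457, -0.001]
contact_force: [1.0, -0.1, -1.1]
grip_width: 0.0389
```

```bash
python3 - <<'E'
from h import *
plan([*fx(0,-14),.12])
E
```

```text
t 22.6 d cm [ 23.87 -11.84   1.48] rot [ -0.1  -0.2 -28.9] F [ 1.  -0.1 -1.1] w 0.0389 tcp [ 0.5764 -0.1629  0.1339]
```

Request:
{"fn": "jog_arm", "kwargs": {
  "rows": [
    {"xyz": [3.6, -1.8, 0], "delta_rot": [0, 0, -6], "fingers": 0.8},
    {"xyz": [7.3, -3.6, 0.3], "delta_rot": [0, 0, -12], "fingers": 0.8},
    {"xyz": [11, -5.4, 0.6], "delta_rot": [0, 0, -18], "fingers": 0.8},
    {"xyz": [14.7, -7.3, 1], "delta_rot": [0, 0, -24], "fingers": 0.8},
    {"xyz": [18.4, -9.1, 1], "delta_rot": [0, 0, -29], "fingers": 0.8}
  ]
}}

```text
clock: 22.98
tcp_pos: [0.6057, 0.042, 0.125]
orientation: [-2.321, -2.112, -0.003]
contact_force: [0.7, -0.6, -0.6]
grip_width: 0.0388
```

```bash
python3 - <<'E'
from h import *
plan([*fx(0,-12),.075])
E
```

```text
t 23.0 d cm [6.12 0.36 5.02] rot [-0.1 -0.2  0.4] F [ 0.7 -0.6 -0.6] w 0.0388 tcp [0.6057 0.042  0.125 ]
```

Request:
{"fn": "jog_arm", "kwargs": {
  "rows": [
    {"xyz": [2.5, 0.2, 1], "delta_rot": [0, 0, 0.4], "fingers": 0.8},
    {"xyz": [4.8, 0.3, 2], "delta_rot": [0, 0, 0.4], "fingers": 0.8},
    {"xyz": [6, 0.3, 3.5], "delta_rot": [0, 0, 0.4], "fingers": 0.8},
    {"xyz": [6.1, 0.3, 5], "delta_rot": [0, 0, 0.4], "fingers": 0.8},
    {"xyz": [6.1, 0.3, 5], "delta_rot": [0, 0, 0.4], "fingers": 0.8}
  ]
}}

```text
clock: 23.4
tcp_pos: [0.6121, 0.1029, 0.0723]
orientation: [-2.326, -2.104, 0.005]
contact_force: [-0.4, -0.8, -1.2]
grip_width: 0.0385
```

```bash
python3 - <<'E'
from h import *
im=crop('side',(220,330,150,260),6,'pics/s22.png')
full=imaging.grab_frame('top'); cv2.imwrite('pics/t22.png',cv2.resize(full[165:215,200:270],None,fx=11,fy=11,interpolation=cv2.INTER_NEAREST))
o=st(); print(ifx(o['tcp_pos']))
E
```

```text
t 23.5 tcp [0.6138 0.1008 0.0749] rot [-2.331e+00 -2.102e+00  1.000e-03] F [ 0.5  0.2 -0.9] w 0.0386
[ -0.94543718 -14.10124633]
```

View pics/t22.png

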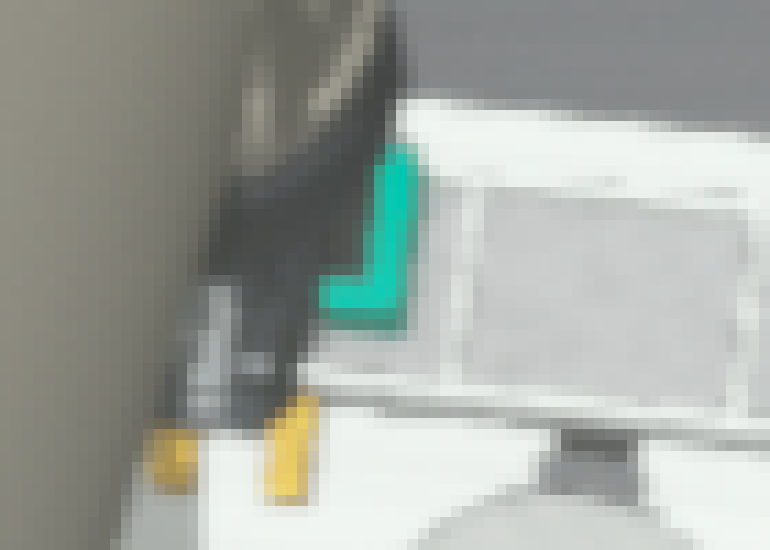

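View pics/s22.png

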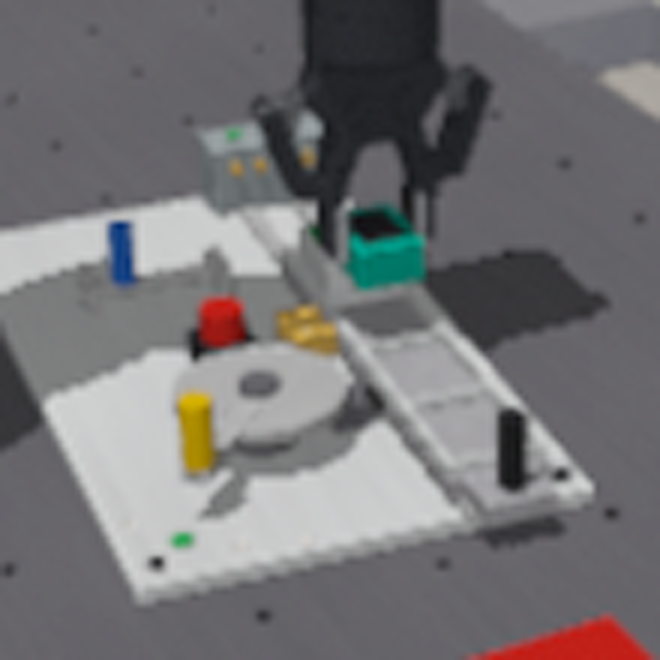

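```bash
cat >> h.py <<'E'
def pp(px,z,o=(200,165),f=(11,11)): return ifx(ray('top',(o[0]+px[0]/f[0]-.5,o[1]+px[1]/f[1]-.5),z)).round(1)
E
python3 - <<'E'
from h import *
for p in [(422,150),(403,312)]: print('edge',pp(p,.0936))
for p in [(472,230),(455,345)]: print('div',pp(p,.036))
E
```

```text
edge [ 16.8 -42.7]
edge [-21.  -43.5]
div [ 12.9 -49.7]
div [-15.2 -49.4]
```

The module's centre is at y = −15.1 against the bay 3 centre of −15.5. I go straight down.

Request:
{"fn": "jog_arm", "kwargs": {
  "rows": [
    {"xyz": [0, 0.15, 1], "delta_rot": [0, 0, 0], "fingers": 0.8},
    {"xyz": [0, 0.15, 2.2], "delta_rot": [0, 0, 0], "fingers": 0.8},
    {"xyz": [0, 0.15, 3.3], "delta_rot": [0, 0, 0], "fingers": 0.8},
    {"xyz": [0, 0.15, 3.7], "delta_rot": [0, 0, 0], "fingers": 0.8},
    {"xyz": [0, 0.15, 3.8], "delta_rot": [0, 0, 0], "fingers": 0.8}
  ]
}}

```text
clock: 23.92
tcp_pos: [0.6143, 0.1002, 0.0354]
orientation: [-2.33, -2.101, 0.004]
contact_force: [0.3, 0.0, -1.7]
grip_width: 0.0388
```

```bash
python3 - <<'E'
from h import *
o=st(); print(ifx(o['tcp_pos']))
im=crop('side',(220,330,150,260),6,'pics/s23.png')
E
```

```text
t 23.92 tcp [0.6143 0.1002 0.0354] rot [-2.33  -2.101  0.004] F [ 0.3  0.  -1.7] w 0.0388
[ -0.34405436 -14.66184448]
```

View pics/s23.png

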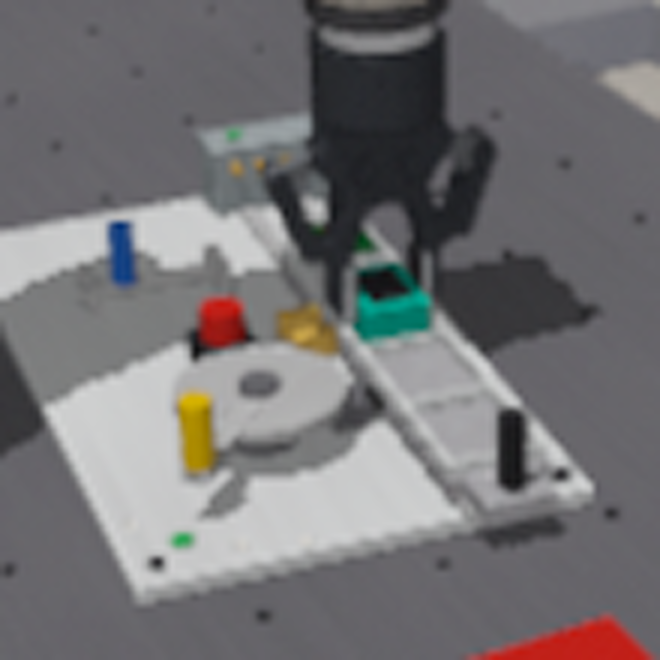

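It is inside the bay, just above the floor. I go down one more millimetre, then release.

Request:
{"fn": "jog_arm", "kwargs": {
  "rows": [
    {"xyz": [0, 0, 0.1], "delta_rot": [0, 0, 0], "fingers": 0.8},
    {"xyz": [0, 0, 0.15], "delta_rot": [0, 0, 0], "fingers": 0.5},
    {"xyz": [0, 0, 0], "delta_rot": [0, 0, 0], "fingers": 0.38},
    {"xyz": [0, 0, -0.2], "delta_rot": [0, 0, 0], "fingers": 0.38},
    {"xyz": [0, 0, -3], "delta_rot": [0, 0, 0], "fingers": 0.38}
  ]
}}

```text
clock: 24.38
tcp_pos: [0.6117, 0.1002, 0.0626]
orientation: [-2.327, -2.1, 0.013]
contact_force: [0.2, 0.9, -0.3]
grip_width: 0.0526
```

Request:
{"fn": "jog_arm", "kwargs": {
  "rows": [
    {"xyz": [0, 0, -3], "delta_rot": [0, 0, 0], "fingers": 0.3},
    {"xyz": [-3, 0, -6], "delta_rot": [0, 0, 7], "fingers": 0.25},
    {"xyz": [-7, 0, -6], "delta_rot": [0, 0, 14], "fingers": 0.25},
    {"xyz": [-11, 0, -6], "delta_rot": [0, 0, 21], "fingers": 0.25},
    {"xyz": [-15, 0, -6], "delta_rot": [0, 0, 28], "fingers": 0.25}
  ]
}}

```text
clock: 24.8
tcp_pos: [0.5973, -0.0501, 0.1244]
orientation: [-2.772, -1.469, 0.011]
contact_force: [-0.1, 0.3, -0.6]
grip_width: 0.064
```

```bash
python3 - <<'E'
from h import *
im=crop('side',(220,330,150,260),6,'pics/s24.png')
findmods('pics/m24.png')
plan([.4006,-.2743,.1],-75)
E
```

```text
px [406. 264.] 406 size [43. 61.] ctr [ 0.429  -0.3614] grip yaw 50.0
px [372. 274.] 426 size [46. 59.] ctr [ 0.4006 -0.2743] grip yaw -75.1
 t 24.9 d cm [-28.86  -3.69   2.73] rot [-0.1  0.6 40.3] F [ 0.6 -0.7 -0. ] w 0.0641 tcp [ 0.5956 -0.0581  0.1244]
```

View pics/s24.png

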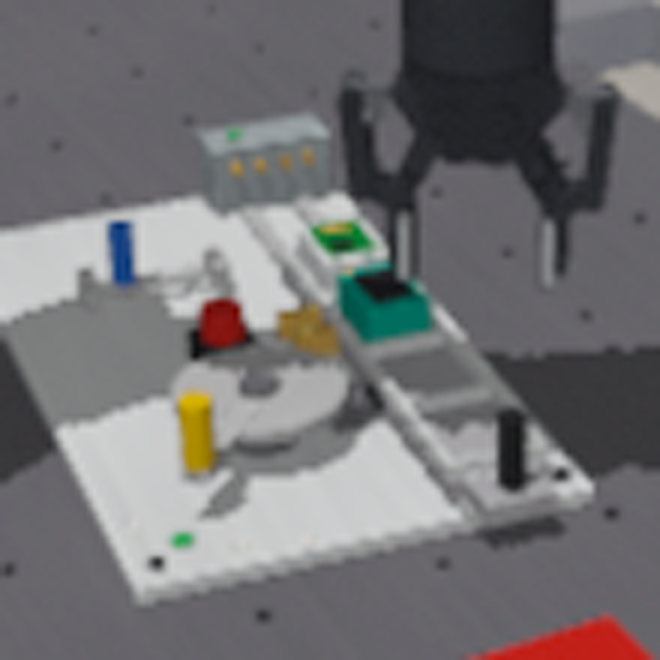

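View pics/m24.png

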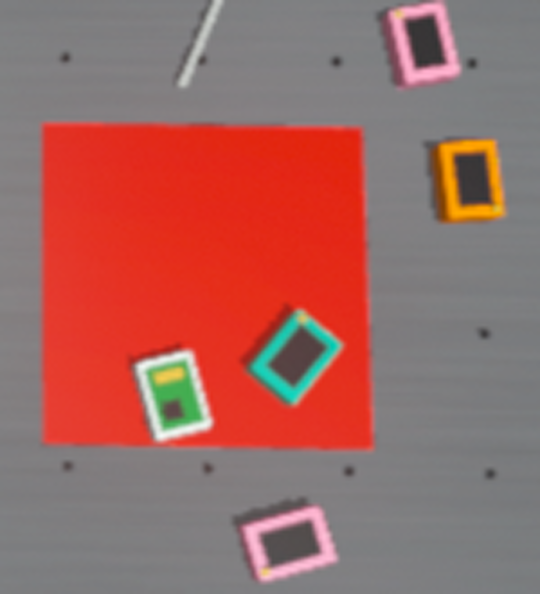

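In s24 the teal module sits at (385,305) in bay 3 and the aluminium one at (343,240) in bay 4; I will check seating from above. On the mat, teal is at crop (295,357) and aluminium at (172,393). I take the teal one first because there is more finger room.

```bash
python3 - <<'E'
from h import *
plan([.429,-.3605,.1],50)
E
```

```text
t 24.9 d cm [-34.32   3.55   2.74] rot [ -0.6   0.2 -84.7] F [ 0.6 -0.7 -0. ] w 0.0641 tcp [ 0.5956 -0.0581  0.1244]
```

Request:
{"fn": "jog_arm", "kwargs": {
  "rows": [
    {"xyz": [-3.4, 0.3, 0], "delta_rot": [0, 0, -7], "fingers": 0.25},
    {"xyz": [-6.8, 0.7, 0], "delta_rot": [0, 0, -14], "fingers": 0.25},
    {"xyz": [-10.2, 1, 0], "delta_rot": [0, 0, -21], "fingers": 0.25},
    {"xyz": [-13.6, 1.4, 0], "delta_rot": [0, 0, -28], "fingers": 0.25},
    {"xyz": [-17, 1.7, 0], "delta_rot": [0, 0, -35], "fingers": 0.25}
  ]
}}

```text
clock: 25.32
tcp_pos: [0.5122, -0.2087, 0.1265]
orientation: [-2.207, -2.233, 0.015]
contact_force: [0.5, -1.3, -0.6]
grip_width: 0.0636
```

```bash
python3 - <<'E'
from h import *
full=crop('top',(180,300,165,225),6,'pics/t25.png')
plan([.429,-.3605,.1],50)
E
```

```text
t 25.4 d cm [-14.23  -7.96   2.92] rot [ -0.8   0.2 -49.3] F [-4.7 -5.6  0.1] w 0.0642 tcp [ 0.5073 -0.217   0.1271]
```

View pics/t25.png

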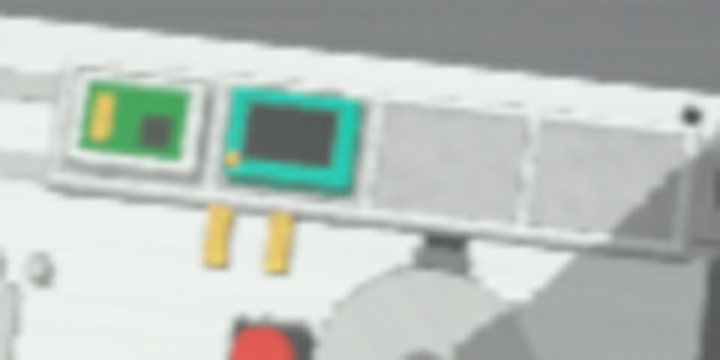

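Both modules sit squarely inside bays 4 (140,125) and 3 (290,140). I continue to the mat's teal module.

Request:
{"fn": "jog_arm", "kwargs": {
  "rows": [
    {"xyz": [-3, -1.6, 0], "delta_rot": [0, 0, -7], "fingers": 0.25},
    {"xyz": [-6, -3.3, 0], "delta_rot": [0, 0, -14], "fingers": 0.25},
    {"xyz": [-9, -5, 0], "delta_rot": [0, 0, -21], "fingers": 0.25},
    {"xyz": [-12, -6.7, 0.5], "delta_rot": [0, 0, -28], "fingers": 0.25},
    {"xyz": [-13.6, -7.6, 1], "delta_rot": [0, 0, -35], "fingers": 0.25}
  ]
}}

```text
clock: 25.78
tcp_pos: [0.4304, -0.3581, 0.1201]
orientation: [-1.432, -2.793, 0.023]
contact_force: [0.3, -1.2, 0.3]
grip_width: 0.0641
```

```bash
python3 - <<'E'
from h import *
plan([.429,-.3605,.08],50)
E
```

```text
t 25.8 d cm [-0.1  -0.19  4.01] rot [ -0.8   0.1 -14.3] F [ 0.3 -1.2  0.3] w 0.0641 tcp [ 0.4304 -0.3581  0.1201]
```

Request:
{"fn": "jog_arm", "kwargs": {
  "rows": [
    {"xyz": [-0.1, -0.2, 1], "delta_rot": [-0.4, 0, -6], "fingers": 0.25},
    {"xyz": [-0.1, -0.2, 2], "delta_rot": [-0.8, 0, -12], "fingers": 0.25},
    {"xyz": [-0.1, -0.2, 3], "delta_rot": [-0.8, 0, -14.3], "fingers": 0.25},
    {"xyz": [-0.1, -0.2, 4], "delta_rot": [-0.8, 0, -14.3], "fingers": 0.25},
    {"xyz": [-0.1, -0.2, 4], "delta_rot": [-0.8, 0, -14.3], "fingers": 0.25}
  ]
}}

```text
clock: 26.2
tcp_pos: [0.4283, -0.3597, 0.0786]
orientation: [-1.076, -2.95, 0.001]
contact_force: [-0.3, -0.1, -0.1]
grip_width: 0.0638
```

```bash
python3 - <<'E'
from h import *
im=crop('side',(240,360,220,330),6,'pics/s26.png')
plan([.429,-.3605,.0115],50)
print((proj('side',[.429,-.3605,.029])-[240,220])*6)
E
```

```text
t 26.2 d cm [-0.06 -0.01  6.79] rot [-0.1  0.  -0.1] F [-0.5 -0.1  0.4] w 0.0638 tcp [ 0.4287 -0.3599  0.0794]
[351.07616645 480.85247452]
```

View pics/s26.png

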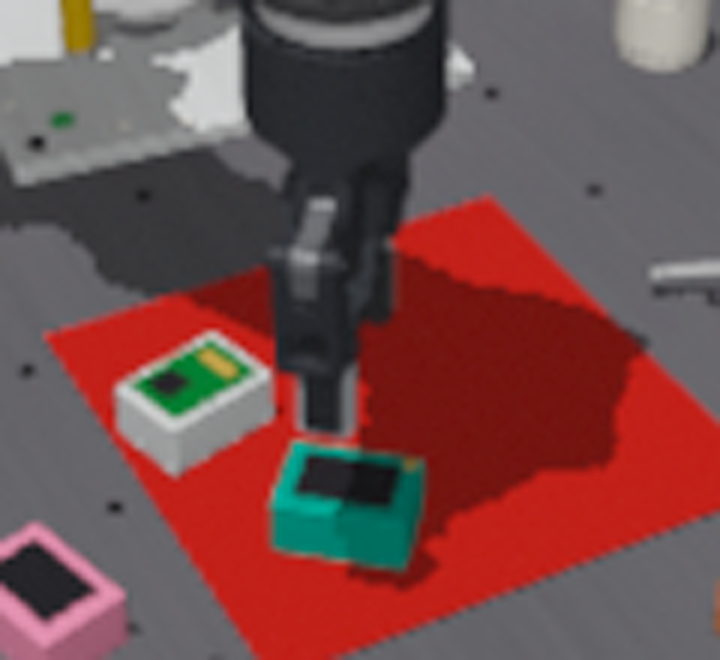

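The teal module's top centre (349,480) matches the prediction (351,481), and the fingers straddle it front to back. I descend and grip.

Request:
{"fn": "jog_arm", "kwargs": {
  "rows": [
    {"xyz": [0, 0, 2], "delta_rot": [0, 0, 0], "fingers": 0.25},
    {"xyz": [0, 0, 4], "delta_rot": [0, 0, 0], "fingers": 0.25},
    {"xyz": [0, 0, 6], "delta_rot": [0, 0, 0], "fingers": 0.25},
    {"xyz": [0, 0, 6.7], "delta_rot": [0, 0, 0], "fingers": 0.25},
    {"xyz": [0, 0, 6.7], "delta_rot": [0, 0, 0], "fingers": 0.25}
  ]
}}

```text
clock: 26.67
tcp_pos: [0.4281, -0.3591, 0.0113]
orientation: [-1.075, -2.949, 0.001]
contact_force: [-0.1, 0.7, 0.5]
grip_width: 0.0644
```

Request:
{"fn": "jog_arm", "kwargs": {
  "rows": [
    {"xyz": [0, 0, 0], "delta_rot": [0, 0, 0], "fingers": 0.5},
    {"xyz": [0, 0, 0], "delta_rot": [0, 0, 0], "fingers": 0.7},
    {"xyz": [0, 0, 0], "delta_rot": [0, 0, 0], "fingers": 0.8},
    {"xyz": [0, 0, 0], "delta_rot": [0, 0, 0], "fingers": 0.8},
    {"xyz": [0, 0, 0], "delta_rot": [0, 0, 0], "fingers": 0.8}
  ]
}}

```text
clock: 27.08
tcp_pos: [0.429, -0.3597, 0.0127]
orientation: [-1.076, -2.951, 0.002]
contact_force: [-0.6, 1.8, 7.4]
grip_width: 0.0387
```

Request:
{"fn": "jog_arm", "kwargs": {
  "rows": [
    {"xyz": [0, 0, -1], "delta_rot": [0, 0, 0], "fingers": 0.8},
    {"xyz": [0, 0, -3], "delta_rot": [0, 0, 0], "fingers": 0.8},
    {"xyz": [0, 0, -6], "delta_rot": [0, 0, 0], "fingers": 0.8},
    {"xyz": [0, 0, -9], "delta_rot": [0, 0, 0], "fingers": 0.8},
    {"xyz": [0, 0, -12], "delta_rot": [0, 0, 0], "fingers": 0.8}
  ]
}}

```text
clock: 27.5
tcp_pos: [0.4287, -0.3595, 0.1348]
orientation: [-1.077, -2.951, 0.002]
contact_force: [1.0, -0.5, -0.7]
grip_width: 0.0384
```

```bash
python3 - <<'E'
from h import *
plan([*fx(0,-82),.12])
E
```

```text
t 27.5 d cm [11.59 41.58  1.43] rot [-0.1  0.  55.7] F [ 1.  -0.5 -0.7] w 0.0384 tcp [ 0.4287 -0.3595  0.1348]
```

Request:
{"fn": "jog_arm", "kwargs": {
  "rows": [
    {"xyz": [0.9, 3.3, 0], "delta_rot": [0, 0, 6], "fingers": 0.8},
    {"xyz": [2, 7, 0], "delta_rot": [0, 0, 12], "fingers": 0.8},
    {"xyz": [3, 10.8, 0], "delta_rot": [0, 0, 18], "fingers": 0.8},
    {"xyz": [4, 14.6, 0], "delta_rot": [0, 0, 24], "fingers": 0.8},
    {"xyz": [5.1, 18.4, 0], "delta_rot": [0, 0, 30], "fingers": 0.8}
  ]
}}

```text
clock: 27.92
tcp_pos: [0.5089, -0.1844, 0.1357]
orientation: [1.811, 2.566, -0.001]
contact_force: [0.9, 0.3, -1.5]
grip_width: 0.0385
```

```bash
python3 - <<'E'
from h import *
plan([*fx(0,-82),.12])
E
```

```text
t 27.9 d cm [17.19 16.61  1.56] rot [ 0.   0.1 25.3] F [ 0.9  0.3 -1.5] w 0.0385 tcp [ 0.5089 -0.1844  0.1357]
```

Request:
{"fn": "jog_arm", "kwargs": {
  "rows": [
    {"xyz": [2.7, 2.6, 0], "delta_rot": [0, 0, 5], "fingers": 0.8},
    {"xyz": [5.5, 5.3, 0], "delta_rot": [0, 0, 11], "fingers": 0.8},
    {"xyz": [8.3, 8, 0.3], "delta_rot": [0, 0, 17], "fingers": 0.8},
    {"xyz": [11.1, 10.7, 0.6], "delta_rot": [0, 0, 22], "fingers": 0.8},
    {"xyz": [13.8, 13.4, 1], "delta_rot": [0, 0, 25.3], "fingers": 0.8}
  ]
}}

```text
clock: 28.33
tcp_pos: [0.5895, -0.0072, 0.1267]
orientation: [2.333, 2.102, 0.002]
contact_force: [0.1, -0.6, -0.9]
grip_width: 0.0385
```

```bash
python3 - <<'E'
from h import *
plan([*fx(0,-82),.076])
E
```

```text
t 28.3 d cm [4.21 1.4  5.07] rot [ 0.1  0.  -0.2] F [ 0.1 -0.6 -0.9] w 0.0385 tcp [ 0.5895 -0.0072  0.1267]
```

Request:
{"fn": "jog_arm", "kwargs": {
  "rows": [
    {"xyz": [2, 0.7, 1], "delta_rot": [0, 0, 0], "fingers": 0.8},
    {"xyz": [3.6, 1.2, 2.5], "delta_rot": [0, 0, 0], "fingers": 0.8},
    {"xyz": [4, 1.4, 4], "delta_rot": [0, 0, 0], "fingers": 0.8},
    {"xyz": [4, 1.4, 5], "delta_rot": [0, 0, 0], "fingers": 0.8},
    {"xyz": [4, 1.4, 5], "delta_rot": [0, 0, 0], "fingers": 0.8}
  ]
}}

```text
clock: 28.75
tcp_pos: [0.6054, 0.0296, 0.0745]
orientation: [-2.335, -2.101, 0.005]
contact_force: [-0.3, -0.8, -1.4]
grip_width: 0.0387
```

```bash
python3 - <<'E'
from h import *
im=crop('side',(220,330,150,260),6,'pics/s27.png')
full=imaging.grab_frame('top'); cv2.imwrite('pics/t27.png',cv2.resize(full[165:215,220:290],None,fx=11,fy=11,interpolation=cv2.INTER_NEAREST))
o=st(); print(ifx(o['tcp_pos']))
E
```

```text
t 28.85 tcp [0.6069 0.0285 0.0767] rot [ 2.337e+00  2.098e+00 -1.000e-03] F [ 0.7  0.2 -1.1] w 0.0386
[ -0.58521313 -86.72978069]
```

View pics/t27.png

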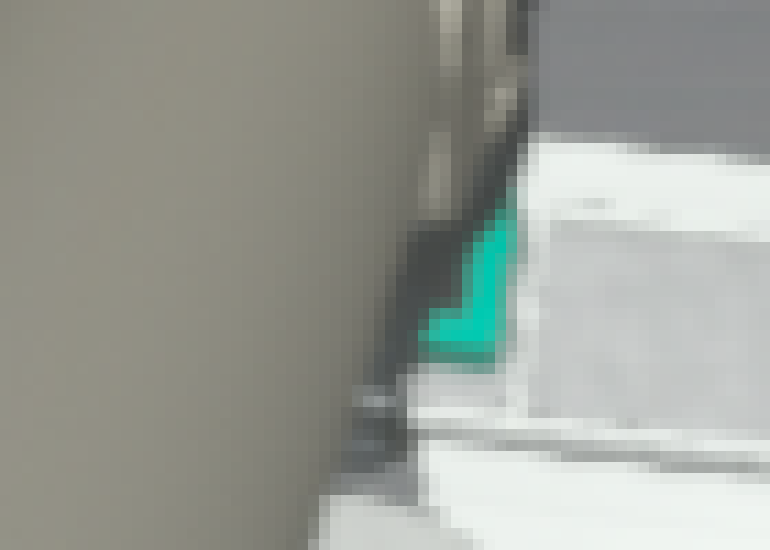

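View pics/s27.png

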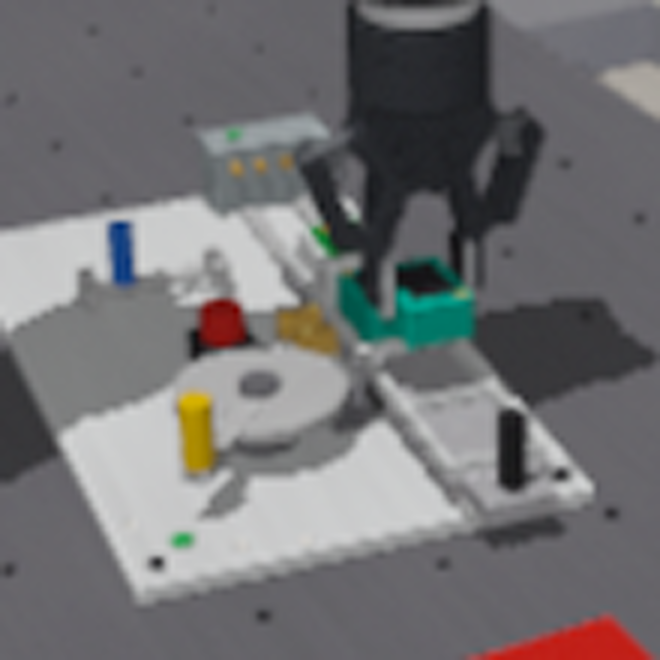

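```bash
python3 - <<'E'
from h import *
for p in [(518,220),(500,345)]: print('edge',pp(p,.093,o=(220,165)))
for p in [(540,250),(522,390)]: print('div',pp(p,.036,o=(220,165)))
plan([*fx(0,-83.5),.041])
E
```

```text
edge [   9.1 -116. ]
edge [ -20.2 -115.6]
div [  16.  -118.2]
div [ -18.1 -118.1]
 t 28.9 d cm [0.33 0.05 3.57] rot [ 0.   0.1 -0.4] F [ 0.7  0.2 -1.1] w 0.0386 tcp [0.6069 0.0285 0.0767]
```

The module's centre is at −87.8 and the bay 2 centre at −84.2, so I shift +3.6 mm and lower.

Request:
{"fn": "jog_arm", "kwargs": {
  "rows": [
    {"xyz": [0.36, 0.05, 0], "delta_rot": [0, 0, -0.4], "fingers": 0.8},
    {"xyz": [0.36, 0.05, 1.2], "delta_rot": [0, 0, -0.4], "fingers": 0.8},
    {"xyz": [0.36, 0.05, 2.5], "delta_rot": [0, 0, -0.4], "fingers": 0.8},
    {"xyz": [0.36, 0.05, 3.5], "delta_rot": [0, 0, -0.4], "fingers": 0.8},
    {"xyz": [0.36, 0.05, 3.8], "delta_rot": [0, 0, -0.4], "fingers": 0.8}
  ]
}}

```text
clock: 29.27
tcp_pos: [0.6066, 0.0318, 0.0376]
orientation: [-2.33, -2.106, 0.004]
contact_force: [-10.2, 0.9, 30.1]
grip_width: 0.0387
```

```bash
python3 - <<'E'
from h import *
o=st(); print(ifx(o['tcp_pos']))
im=crop('side',(220,330,150,260),6,'pics/s28.png')
E
```

```text
t 29.27 tcp [0.6066 0.0318 0.0376] rot [-2.33  -2.106  0.004] F [-10.2   0.9  30.1] w 0.0387
[ -1.19948462 -83.50396382]
```

View pics/s28.png

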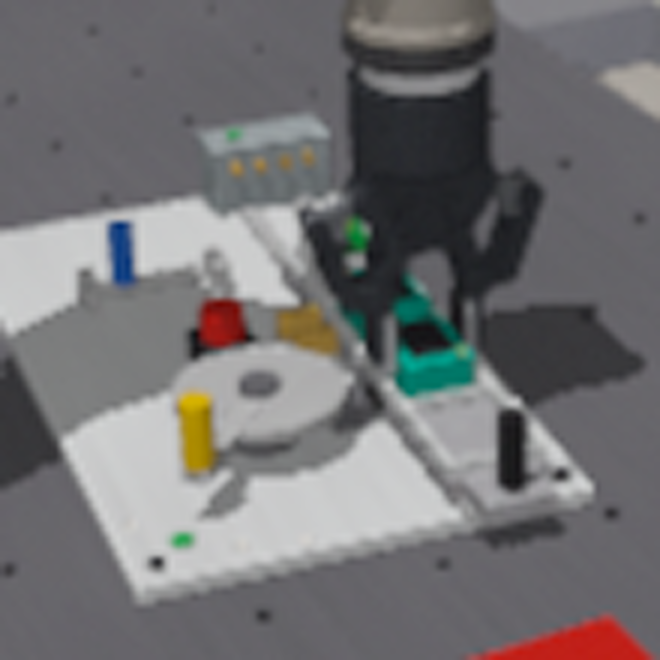

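It is on the floor of bay 2 (435,355). I release and lift.

Request:
{"fn": "jog_arm", "kwargs": {
  "rows": [
    {"xyz": [0, 0, -0.1], "delta_rot": [0, 0, 0], "fingers": 0.5},
    {"xyz": [0, 0, -0.2], "delta_rot": [0, 0, 0], "fingers": 0.38},
    {"xyz": [0, 0, -0.2], "delta_rot": [0, 0, 0], "fingers": 0.38},
    {"xyz": [0, 0, -3], "delta_rot": [0, 0, 0], "fingers": 0.38},
    {"xyz": [0, 0, -6], "delta_rot": [0, 0, 0], "fingers": 0.3}
  ]
}}

```text
clock: 29.73
tcp_pos: [0.6051, 0.0318, 0.0965]
orientation: [-2.328, -2.105, 0.01]
contact_force: [1.7, 0.0, 0.8]
grip_width: 0.06
```

```bash
python3 - <<'E'
from h import *
findmods()
plan([.4,-.274,.1],-75)
E
```

```text
px [372. 274.] 427 size [46. 59.] ctr [ 0.4005 -0.274 ] grip yaw -75.1
 t 29.8 d cm [-32.53 -17.76   0.29] rot [ 0.2 -0.1 69.2] F [ 2.  -0.7  4.2] w 0.0596 tcp [0.6097 0.0316 0.1036]
```

Request:
{"fn": "jog_arm", "kwargs": {
  "rows": [
    {"xyz": [-2, -1, -3], "delta_rot": [0, 0, 7], "fingers": 0.25},
    {"xyz": [-5.5, -3, -3], "delta_rot": [0, 0, 14], "fingers": 0.25},
    {"xyz": [-9, -4.9, -3], "delta_rot": [0, 0, 21], "fingers": 0.25},
    {"xyz": [-12.5, -6.8, -3], "delta_rot": [0, 0, 28], "fingers": 0.25},
    {"xyz": [-16, -8.7, -3], "delta_rot": [0, 0, 35], "fingers": 0.25}
  ]
}}

```text
clock: 30.2
tcp_pos: [0.5058, -0.1199, 0.1335]
orientation: [2.858, 1.299, 0.007]
contact_force: [1.0, -1.0, 0.2]
grip_width: 0.0642
```

```bash
python3 - <<'E'
from h import *
plan([.4,-.274,.1],-75)
E
```

```text
t 30.2 d cm [-18.58   2.16   3.3 ] rot [ 0.1 -0.2 33.9] F [ 1.  -1.   0.2] w 0.0642 tcp [ 0.5058 -0.1199  0.1335]
```

Request:
{"fn": "jog_arm", "kwargs": {
  "rows": [
    {"xyz": [-3.8, 0.4, 0], "delta_rot": [0, 0, 7], "fingers": 0.25},
    {"xyz": [-7.6, 0.9, 0], "delta_rot": [0, 0, 14], "fingers": 0.25},
    {"xyz": [-11.5, 1.3, 0.5], "delta_rot": [0, 0, 21], "fingers": 0.25},
    {"xyz": [-15.2, 1.8, 1], "delta_rot": [0, 0, 28], "fingers": 0.25},
    {"xyz": [-17.8, 2, 1.5], "delta_rot": [0, 0, 33.9], "fingers": 0.25}
  ]
}}

```text
clock: 30.62
tcp_pos: [0.4019, -0.27, 0.1183]
orientation: [3.114, 0.395, 0.009]
contact_force: [1.0, 0.5, -1.1]
grip_width: 0.0642
```

```bash
python3 - <<'E'
from h import *
plan([.4,-.274,.08],-75)
full=crop('top',(180,300,165,225),6,'pics/t30.png')
E
```

```text
t 30.6 d cm [-0.31  0.33  3.83] rot [ 0.2 -0.3 -0.5] F [ 1.   0.5 -1.1] w 0.0642 tcp [ 0.4019 -0.27    0.1183]
```

View pics/t30.png

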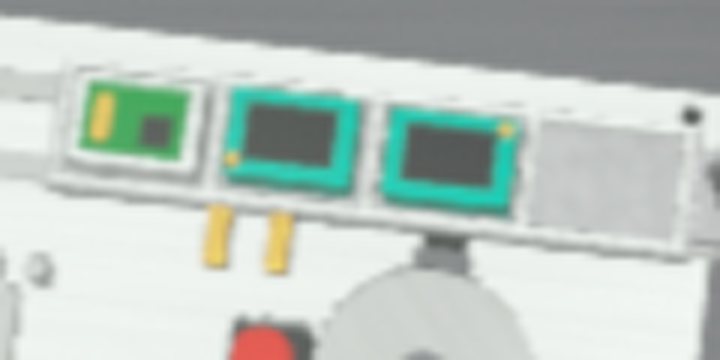

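Three modules sit squarely in bays 4, 3 and 2 at (140,125), (290,140) and (450,158); bay 1 (610,180) is empty. I lower over the last aluminium module.

Request:
{"fn": "jog_arm", "kwargs": {
  "rows": [
    {"xyz": [-0.3, 0.1, 1.5], "delta_rot": [0, 0, -0.5], "fingers": 0.25},
    {"xyz": [-0.3, 0.1, 3], "delta_rot": [0, 0, -0.5], "fingers": 0.25},
    {"xyz": [-0.3, 0.1, 3.8], "delta_rot": [0, 0, -0.5], "fingers": 0.25},
    {"xyz": [-0.3, 0.1, 3.8], "delta_rot": [0, 0, -0.5], "fingers": 0.25},
    {"xyz": [-0.3, 0.1, 3.8], "delta_rot": [0, 0, -0.5], "fingers": 0.25}
  ]
}}

```text
clock: 31.08
tcp_pos: [0.3961, -0.2746, 0.0796]
orientation: [3.114, 0.393, 0.004]
contact_force: [0.6, -0.4, -0.1]
grip_width: 0.064
```

```bash
python3 - <<'E'
from h import *
im=crop('side',(230,350,210,310),6,'pics/s31.png')
plan([.4,-.274,.0115],-75)
print((proj('side',[.4,-.274,.029])-[230,210])*6)
E
```

```text
t 31.1 d cm [ 0.34 -0.01  6.85] rot [ 0.2 -0.2 -0.6] F [ 0.9 -0.3  0.6] w 0.064 tcp [ 0.3965 -0.2748  0.08  ]
[255.89303607 439.57245357]
```

View pics/s31.png

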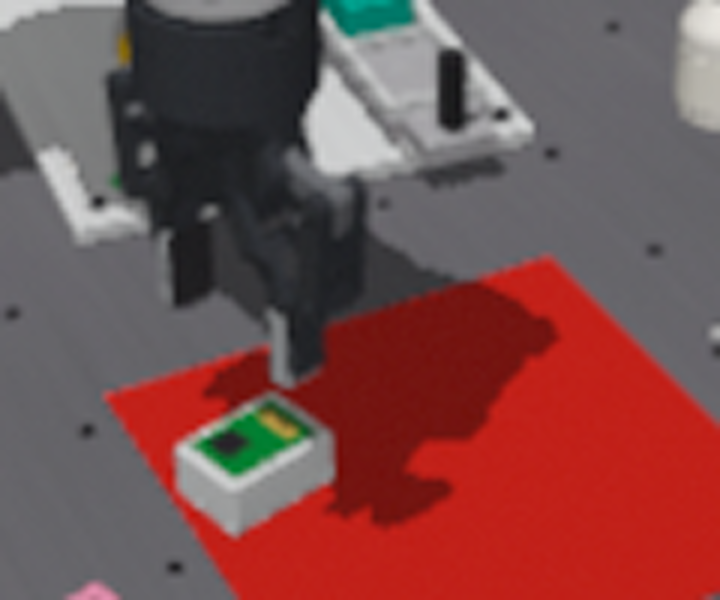

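The module's top centre (255,437) matches the prediction (256,440). I descend and grip.

Request:
{"fn": "jog_arm", "kwargs": {
  "rows": [
    {"xyz": [0.3, 0, 2], "delta_rot": [0, 0, -0.6], "fingers": 0.25},
    {"xyz": [0.3, 0, 4], "delta_rot": [0, 0, -0.6], "fingers": 0.25},
    {"xyz": [0.3, 0, 6], "delta_rot": [0, 0, -0.6], "fingers": 0.25},
    {"xyz": [0.3, 0, 6.75], "delta_rot": [0, 0, -0.6], "fingers": 0.25},
    {"xyz": [0.3, 0, 6.75], "delta_rot": [0, 0, -0.6], "fingers": 0.25}
  ]
}}

```text
clock: 31.55
tcp_pos: [0.3994, -0.2737, 0.0119]
orientation: [3.112, 0.411, 0.003]
contact_force: [-0.8, 0.2, 0.3]
grip_width: 0.0641
```

Request:
{"fn": "jog_arm", "kwargs": {
  "rows": [
    {"xyz": [0, 0, 0], "delta_rot": [0, 0, 0], "fingers": 0.5},
    {"xyz": [0, 0, 0], "delta_rot": [0, 0, 0], "fingers": 0.7},
    {"xyz": [0, 0, 0], "delta_rot": [0, 0, 0], "fingers": 0.8},
    {"xyz": [0, 0, 0], "delta_rot": [0, 0, 0], "fingers": 0.8},
    {"xyz": [0, 0, 0], "delta_rot": [0, 0, 0], "fingers": 0.8}
  ]
}}

```text
clock: 31.97
tcp_pos: [0.4001, -0.2741, 0.0132]
orientation: [3.111, 0.411, 0.006]
contact_force: [-0.7, 0.2, 6.4]
grip_width: 0.0386
```

Request:
{"fn": "jog_arm", "kwargs": {
  "rows": [
    {"xyz": [0, 0, -1], "delta_rot": [0, 0, 0], "fingers": 0.8},
    {"xyz": [0, 0, -3], "delta_rot": [0, 0, 0], "fingers": 0.8},
    {"xyz": [0, 0, -6], "delta_rot": [0, 0, 0], "fingers": 0.8},
    {"xyz": [0, 0, -9], "delta_rot": [0, 0, 0], "fingers": 0.8},
    {"xyz": [0, 0, -12], "delta_rot": [0, 0, 0], "fingers": 0.8}
  ]
}}

```text
clock: 32.38
tcp_pos: [0.399, -0.2738, 0.1352]
orientation: [3.111, 0.409, 0.006]
contact_force: [0.8, -0.1, -1.4]
grip_width: 0.0383
```

```bash
python3 - <<'E'
from h import *
plan([*fx(0,-150),.13])
E
```

```text
t 32.4 d cm [ 25.71 -17.89   0.54] rot [  0.3  -0.  -69.2] F [ 0.8 -0.1 -1.4] w 0.0383 tcp [ 0.399  -0.2738  0.1352]
```

Request:
{"fn": "jog_arm", "kwargs": {
  "rows": [
    {"xyz": [2.5, -1.7, 0], "delta_rot": [0, 0, -7], "fingers": 0.8},
    {"xyz": [5.5, -3.8, 0], "delta_rot": [0, 0, -14], "fingers": 0.8},
    {"xyz": [8.5, -5.9, 0], "delta_rot": [0, 0, -21], "fingers": 0.8},
    {"xyz": [11.5, -8, 0], "delta_rot": [0, 0, -28], "fingers": 0.8},
    {"xyz": [14.5, -10.1, 0], "delta_rot": [0, 0, -35], "fingers": 0.8}
  ]
}}

```text
clock: 32.8
tcp_pos: [0.5138, -0.1373, 0.1367]
orientation: [2.839, 1.333, 0.006]
contact_force: [1.1, -1.7, -1.2]
grip_width: 0.0388
```

```bash
python3 - <<'E'
from h import *
plan([*fx(0,-150),.13])
E
```

```text
t 32.8 d cm [13.48  0.14  0.69] rot [  0.4   0.  -33.9] F [ 1.1 -1.7 -1.2] w 0.0388 tcp [ 0.5138 -0.1373  0.1367]
```

Request:
{"fn": "jog_arm", "kwargs": {
  "rows": [
    {"xyz": [2.7, 0, 0], "delta_rot": [0, 0, -7], "fingers": 0.8},
    {"xyz": [5.4, 0, 0], "delta_rot": [0, 0, -14], "fingers": 0.8},
    {"xyz": [8.1, 0, 0.3], "delta_rot": [0, 0, -21], "fingers": 0.8},
    {"xyz": [10.8, 0.1, 0.6], "delta_rot": [0, 0, -28], "fingers": 0.8},
    {"xyz": [13, 0.1, 0.7], "delta_rot": [0, 0, -33.9], "fingers": 0.8}
  ]
}}

```text
clock: 33.22
tcp_pos: [0.5987, -0.0361, 0.1309]
orientation: [2.318, 2.11, 0.004]
contact_force: [0.1, 0.4, -1.3]
grip_width: 0.0382
```

Request:
{"fn": "jog_arm", "kwargs": {
  "rows": [
    {"xyz": [0, 0, 1], "delta_rot": [0, 0, 0], "fingers": 0.8},
    {"xyz": [0, 0, 2.5], "delta_rot": [0, 0, 0], "fingers": 0.8},
    {"xyz": [0, 0, 4], "delta_rot": [0, 0, 0], "fingers": 0.8},
    {"xyz": [0, 0, 4], "delta_rot": [0, 0, 0], "fingers": 0.8},
    {"xyz": [0, 0, 4], "delta_rot": [0, 0, 0], "fingers": 0.8}
  ]
}}

```text
clock: 33.63
tcp_pos: [0.5981, -0.0368, 0.091]
orientation: [2.32, 2.109, 0.002]
contact_force: [-0.4, 0.2, -1.2]
grip_width: 0.0386
```

```bash
python3 - <<'E'
from h import *
im=crop('side',(220,330,150,260),6,'pics/s33.png')
full=imaging.grab_frame('top'); cv2.imwrite('pics/t33.png',cv2.resize(full[165:215,245:315],None,fx=11,fy=11,interpolation=cv2.INTER_NEAREST))
o=st(); print(ifx(o['tcp_pos'])); plan([*fx(0,-151),.078])
E
```

```text
t 33.73 tcp [ 0.5993 -0.0368  0.0921] rot [2.318 2.108 0.005] F [ 0.3  0.  -0.8] w 0.0382
[  -1.4962285  -152.47151123]
 t 33.7 d cm [0.15 0.14 1.41] rot [0.5 0.2 0.3] F [ 0.3  0.  -0.8] w 0.0382 tcp [ 0.5993 -0.0368  0.0921]
```

View pics/t33.png

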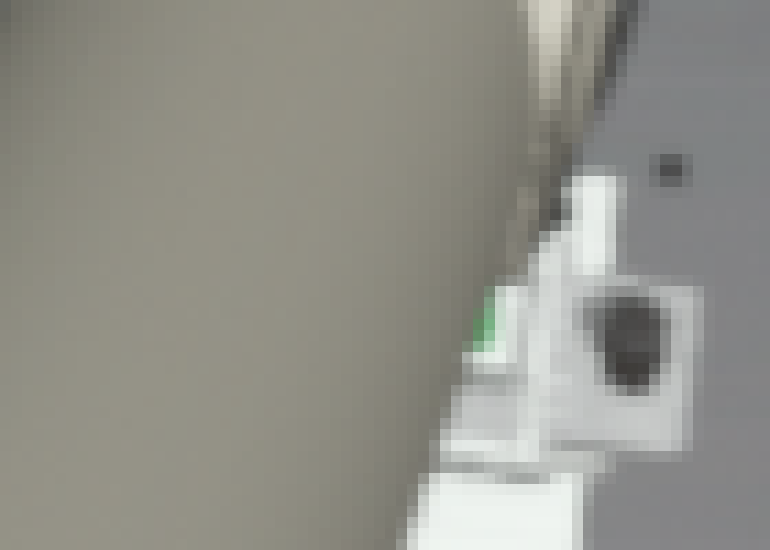

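View pics/s33.png

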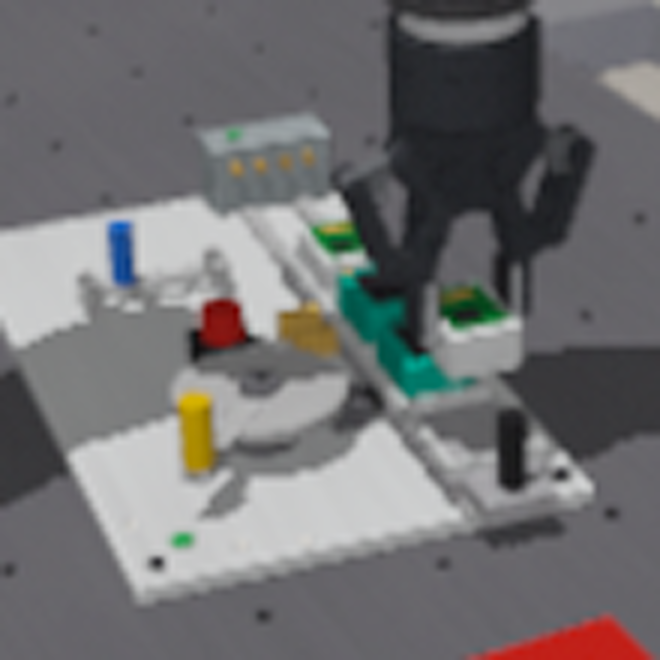

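```bash
python3 - <<'E'
from h import *
for p in [(510,365),(520,295)]: print('edge',pp(p,.108,o=(245,165)))
for p in [(545,290),(530,430)]: print('endwall',pp(p,.036,o=(245,165)))
E
```

```text
edge [ -20.5 -180.2]
edge [  -4.4 -180.6]
endwall [  14.  -185.1]
endwall [ -19.9 -185.4]
```

The module's centre is −152.4 against the bay 1 centre of −152.2. I go straight down.

Request:
{"fn": "jog_arm", "kwargs": {
  "rows": [
    {"xyz": [0, 0.1, 1.5], "delta_rot": [0.4, 0.2, 0.3], "fingers": 0.8},
    {"xyz": [0, 0.1, 3], "delta_rot": [0.4, 0.2, 0.3], "fingers": 0.8},
    {"xyz": [0, 0.1, 4.2], "delta_rot": [0.4, 0.2, 0.3], "fingers": 0.8},
    {"xyz": [0, 0.1, 5.1], "delta_rot": [0.4, 0.2, 0.3], "fingers": 0.8},
    {"xyz": [0, 0.1, 5.4], "delta_rot": [0.4, 0.2, 0.3], "fingers": 0.8}
  ]
}}

```text
clock: 34.15
tcp_pos: [0.6002, -0.0372, 0.0378]
orientation: [-2.329, -2.106, -0.0]
contact_force: [-11.5, 1.6, 30.8]
grip_width: 0.0387
```

```bash
python3 - <<'E'
from h import *
o=st(); print(ifx(o['tcp_pos']))
im=crop('side',(220,330,150,260),6,'pics/s34.png')
E
```

```text
t 34.15 tcp [ 0.6002 -0.0372  0.0378] rot [-2.329 -2.106 -0.   ] F [-11.5   1.6  30.8] w 0.0387
[  -0.55267694 -152.83235813]
```

View pics/s34.png

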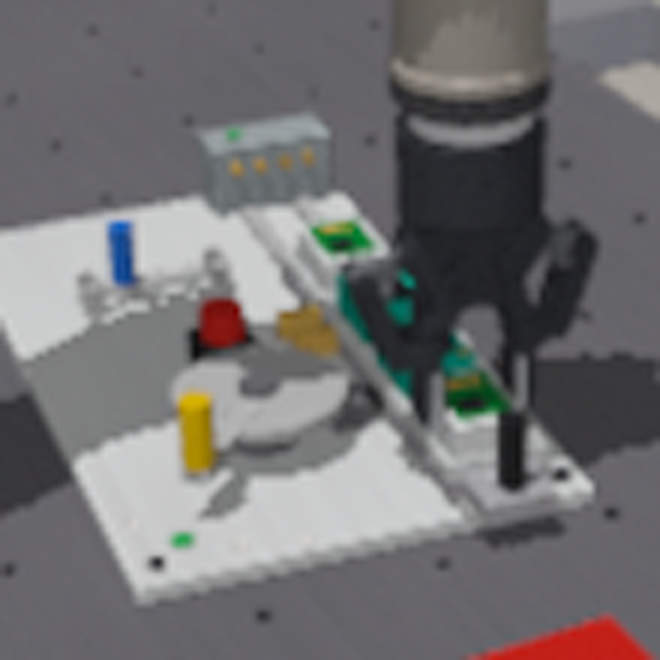

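It is on the floor of bay 1 (470,410). I release, lift, and head for the red button.

Request:
{"fn": "jog_arm", "kwargs": {
  "rows": [
    {"xyz": [0, 0, -0.1], "delta_rot": [0, 0, 0], "fingers": 0.5},
    {"xyz": [0, 0, -0.2], "delta_rot": [0, 0, 0], "fingers": 0.38},
    {"xyz": [0, 0, -0.2], "delta_rot": [0, 0, 0], "fingers": 0.38},
    {"xyz": [0, 0, -3], "delta_rot": [0, 0, 0], "fingers": 0.38},
    {"xyz": [0, 0, -6], "delta_rot": [0, 0, 0], "fingers": 0.3}
  ]
}}

```text
clock: 34.62
tcp_pos: [0.5987, -0.0372, 0.0971]
orientation: [-2.327, -2.104, 0.005]
contact_force: [1.6, 1.3, 1.0]
grip_width: 0.0596
```

```bash
python3 - <<'E'
from h import *
plan([*fx(-98,-17.8),.13])
E
```

```text
t 34.6 d cm [13.52 -9.61 -3.23] rot [-0.3 -0.   0. ] F [1.6 1.3 1. ] w 0.0596 tcp [ 0.5987 -0.0372  0.0971]
```

Request:
{"fn": "jog_arm", "kwargs": {
  "rows": [
    {"xyz": [0, 0, -3], "delta_rot": [0, 0, 0], "fingers": 1},
    {"xyz": [3.3, -2.3, -3.2], "delta_rot": [0, 0, 0], "fingers": 1},
    {"xyz": [6.6, -4.6, -3.2], "delta_rot": [0, 0, 0], "fingers": 1},
    {"xyz": [9.9, -7, -3.2], "delta_rot": [0, 0, 0], "fingers": 1},
    {"xyz": [13, -9.2, -3.2], "delta_rot": [0, 0, 0], "fingers": 1}
  ]
}}

```text
clock: 35.03
tcp_pos: [0.5194, 0.103, 0.13]
orientation: [-2.327, -2.104, 0.003]
contact_force: [0.8, 1.3, -0.4]
grip_width: 0.0006
```

Request:
{"fn": "jog_arm", "kwargs": {
  "rows": [
    {"xyz": [0, 0, 0], "delta_rot": [0, 0, 0], "fingers": 1},
    {"xyz": [0, 0, 0], "delta_rot": [0, 0, 0], "fingers": 1},
    {"xyz": [0, 0, 0], "delta_rot": [0, 0, 0], "fingers": 1},
    {"xyz": [0, 0, 0], "delta_rot": [0, 0, 0], "fingers": 1},
    {"xyz": [0, 0, 0], "delta_rot": [0, 0, 0], "fingers": 1}
  ]
}}

```text
clock: 35.45
tcp_pos: [0.5202, 0.1014, 0.13]
orientation: [-2.331, -2.101, 0.003]
contact_force: [-0.5, -0.4, 0.3]
grip_width: 0.0001
```

```bash
python3 - <<'E'
from h import *
plan([*fx(-97,-17.8),.066])
im=crop('side',(220,330,150,260),6,'pics/s35.png')
im=crop('top',(115,315,150,285),4,'pics/t35.png')
E
```

```text
t 35.5 d cm [ 0.51 -0.26  6.4 ] rot [-0.2 -0.  -0.2] F [-0.5 -0.4  0.3] w 0.0001 tcp [0.5202 0.1014 0.13  ]
```

View pics/s35.png

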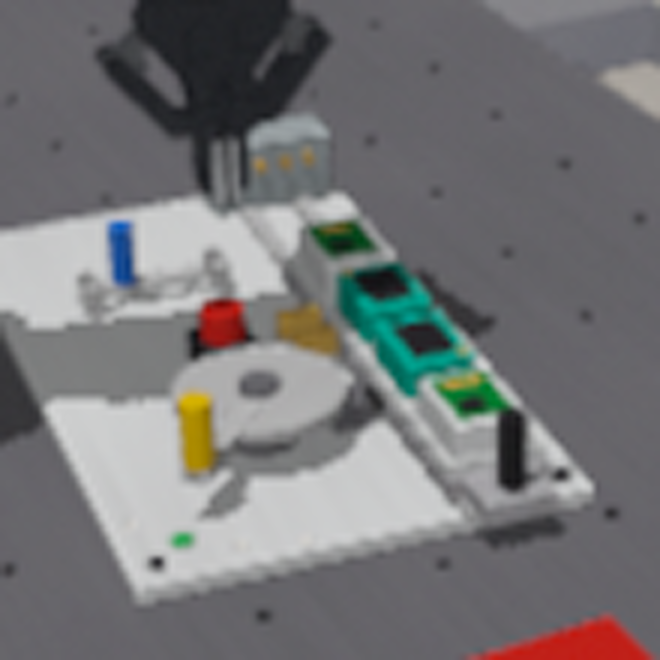

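View pics/t35.png

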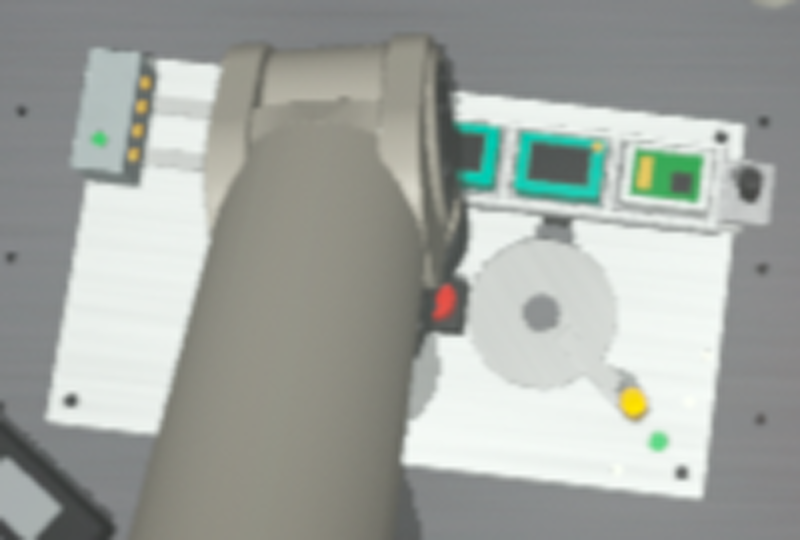

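All four modules are flat in their bays and the lever knob is still by the green dot (633,402). I lower onto the button.

Request:
{"fn": "jog_arm", "kwargs": {
  "rows": [
    {"xyz": [0.5, -0.3, 2], "delta_rot": [0, 0, 0], "fingers": 1},
    {"xyz": [0.5, -0.3, 4], "delta_rot": [0, 0, 0], "fingers": 1},
    {"xyz": [0.5, -0.3, 6], "delta_rot": [0, 0, 0], "fingers": 1},
    {"xyz": [0.5, -0.3, 6.2], "delta_rot": [0, 0, 0], "fingers": 1},
    {"xyz": [0.5, -0.3, 6.2], "delta_rot": [0, 0, 0], "fingers": 1}
  ]
}}

```text
clock: 35.97
tcp_pos: [0.5166, 0.106, 0.0671]
orientation: [-2.331, -2.1, 0.008]
contact_force: [0.1, -0.3, -0.2]
grip_width: 0.0002
```

```bash
python3 - <<'E'
from h import *
plan([*fx(-97,-17.8),.0515])
im=crop('side',(220,330,150,260),6,'pics/s36.png')
E
```

```text
t 36.0 d cm [0.09 0.12 1.56] rot [-0.4  0.  -0.2] F [ 0.1 -0.3 -0.2] w 0.0002 tcp [0.5166 0.106  0.0671]
```

View pics/s36.png

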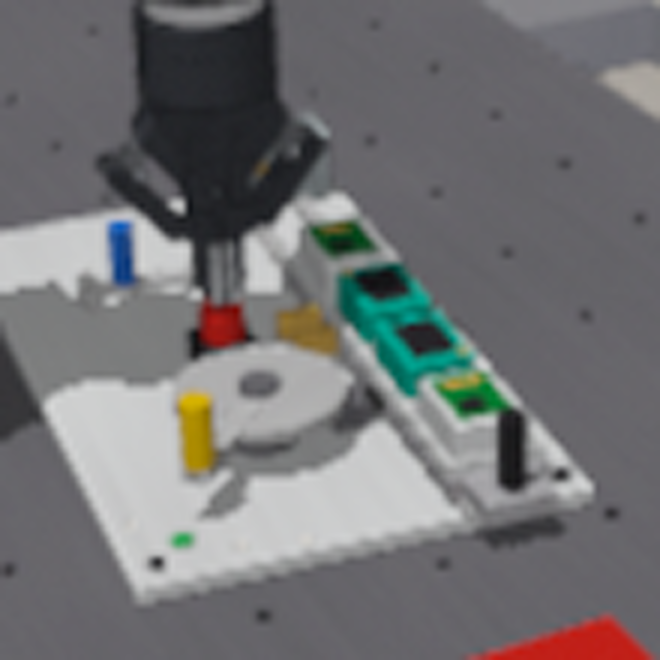

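The shut fingertips (222,295) stand over the red button (222,325). I press and hold.

Request:
{"fn": "jog_arm", "kwargs": {
  "rows": [
    {"xyz": [0, 0.1, 0.6], "delta_rot": [0, 0, 0], "fingers": 1},
    {"xyz": [0, 0.1, 1.1], "delta_rot": [0, 0, 0], "fingers": 1},
    {"xyz": [0, 0.1, 1.5], "delta_rot": [0, 0, 0], "fingers": 1},
    {"xyz": [0, 0.1, 1.6], "delta_rot": [0, 0, 0], "fingers": 1},
    {"xyz": [0, 0.1, 1.6], "delta_rot": [0, 0, 0], "fingers": 1}
  ]
}}

```text
clock: 36.43
tcp_pos: [0.5199, 0.1062, 0.0531]
orientation: [-2.333, -2.101, 0.001]
contact_force: [0.7, -1.2, 6.1]
grip_width: 0.0004
```

Request:
{"fn": "jog_arm", "kwargs": {
  "rows": [
    {"xyz": [0, 0, 0.3], "delta_rot": [0, 0, 0], "fingers": 1},
    {"xyz": [0, 0, 0.3], "delta_rot": [0, 0, 0], "fingers": 1},
    {"xyz": [0, 0, 0.3], "delta_rot": [0, 0, 0], "fingers": 1},
    {"xyz": [0, 0, 0.3], "delta_rot": [0, 0, 0], "fingers": 1},
    {"xyz": [0, 0, 0.3], "delta_rot": [0, 0, 0], "fingers": 1}
  ]
}}

```text
clock: 36.85
tcp_pos: [0.5205, 0.1063, 0.0526]
orientation: [-2.333, -2.099, -0.002]
contact_force: [-8.1, -1.0, 29.9]
grip_width: 0.0004
```

Request:
{"fn": "jog_arm", "kwargs": {
  "rows": [
    {"xyz": [0, 0, 0.3], "delta_rot": [0, 0, 0], "fingers": 1},
    {"xyz": [0, 0, 0.3], "delta_rot": [0, 0, 0], "fingers": 1},
    {"xyz": [0, 0, 0.3], "delta_rot": [0, 0, 0], "fingers": 1},
    {"xyz": [0, 0, 0.3], "delta_rot": [0, 0, 0], "fingers": 1},
    {"xyz": [0, 0, 0.3], "delta_rot": [0, 0, 0], "fingers": 1}
  ]
}}

```text
clock: 37.27
tcp_pos: [0.5207, 0.1063, 0.0525]
orientation: [-2.333, -2.097, -0.004]
contact_force: [-10.9, -1.9, 35.3]
grip_width: 0.0001
```

Request:
{"fn": "jog_arm", "kwargs": {
  "rows": [
    {"xyz": [0, 0, 0.3], "delta_rot": [0, 0, 0], "fingers": 1},
    {"xyz": [0, 0, 0.3], "delta_rot": [0, 0, 0], "fingers": 1},
    {"xyz": [0, 0, 0.3], "delta_rot": [0, 0, 0], "fingers": 1},
    {"xyz": [0, 0, 0.3], "delta_rot": [0, 0, 0], "fingers": 1},
    {"xyz": [0, 0, 0.3], "delta_rot": [0, 0, 0], "fingers": 1}
  ]
}}

```text
clock: 37.68
tcp_pos: [0.5207, 0.1062, 0.0525]
orientation: [-2.332, -2.095, -0.006]
contact_force: [-11.4, -3.0, 36.9]
grip_width: -0.0003
```

```bash
python3 - <<'E'
from h import *
st()
im=crop('side',(220,330,150,260),6,'pics/s37.png')
E
```

```text
t 37.68 tcp [0.5207 0.1062 0.0525] rot [-2.332 -2.095 -0.006] F [-11.4  -3.   36.9] w -0.0003
```

View pics/s37.png

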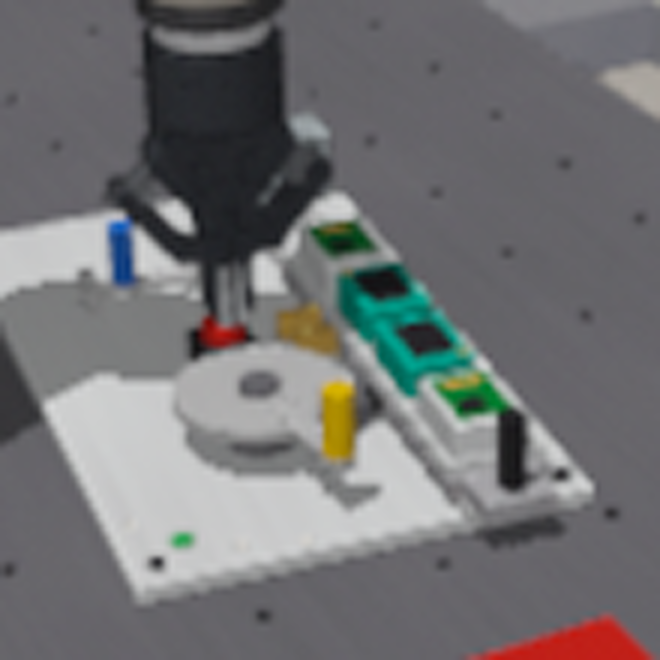

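The lever has swung back: its knob is at (338,420), the start position. I hold a moment longer with less push, then lift.

Request:
{"fn": "jog_arm", "kwargs": {
  "rows": [
    {"xyz": [0, 0, 0.1], "delta_rot": [0, 0, 0], "fingers": 1},
    {"xyz": [0, 0, 0.1], "delta_rot": [0, 0, 0], "fingers": 1},
    {"xyz": [0, 0, 0.1], "delta_rot": [0, 0, 0], "fingers": 1},
    {"xyz": [0, 0, 0.1], "delta_rot": [0, 0, 0], "fingers": 1},
    {"xyz": [0, 0, 0.1], "delta_rot": [0, 0, 0], "fingers": 1}
  ]
}}

```text
clock: 38.15
tcp_pos: [0.5207, 0.1062, 0.0529]
orientation: [-2.332, -2.094, -0.007]
contact_force: [-4.6, -0.6, 17.7]
grip_width: 0.0001
```

Request:
{"fn": "jog_arm", "kwargs": {
  "rows": [
    {"xyz": [0, 0, -1], "delta_rot": [0, 0, 0], "fingers": 1},
    {"xyz": [0, 0, -4], "delta_rot": [0, 0, 0], "fingers": 1},
    {"xyz": [-3, 0, -7.5], "delta_rot": [0, 0, 0], "fingers": 0.6},
    {"xyz": [-6, 0, -7.5], "delta_rot": [0, 0, 0], "fingers": 0.4},
    {"xyz": [-9, 0, -7.5], "delta_rot": [0, 0, 0], "fingers": 0.4}
  ]
}}

```text
clock: 38.57
tcp_pos: [0.5125, 0.0155, 0.1296]
orientation: [-2.331, -2.097, -0.013]
contact_force: [-0.1, -0.1, -0.6]
grip_width: 0.0358
```

```bash
python3 - <<'E'
from h import *
im=crop('side',(220,330,150,260),6,'pics/s38.png')
im=imaging.grab_frame('top'); blob(im,20,35,120,(265,300,210,260),.084,'yellow')
plan([*fx(0,-208),.13])
E
```

```text
yellow [282.9 223.4] 42 fix [ -82.2 -167.7]
 t 38.7 d cm [-9.24  9.61 -0.27] rot [-0.1 -0.4 -0.8] F [-0.2  0.8 -0.5] w 0.0501 tcp [0.5104 0.0106 0.1281]
```

View pics/s38.png

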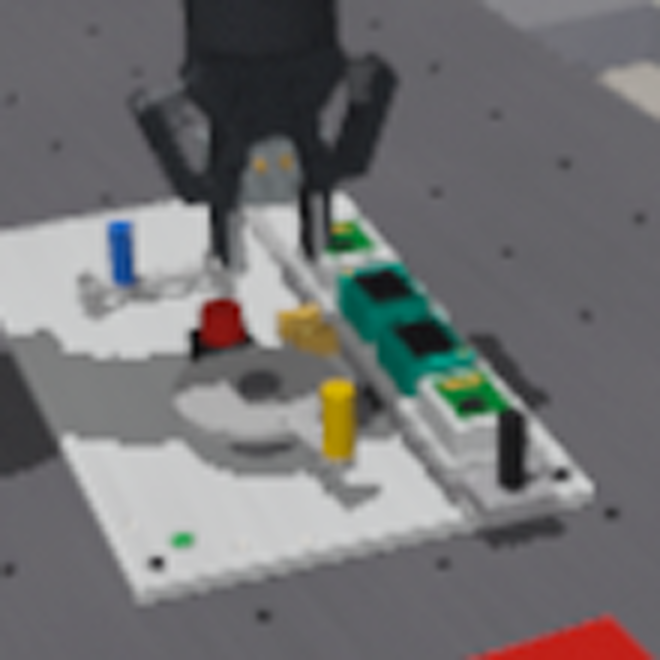

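The lever is exactly at its start pixel (282.9,223.4) and the button is up. Now I grip the handle and slide the sled home.

Request:
{"fn": "jog_arm", "kwargs": {
  "rows": [
    {"xyz": [-2.5, 2.6, 0], "delta_rot": [0, 0, 0], "fingers": 0.4},
    {"xyz": [-5, 5.2, 0], "delta_rot": [0, 0, 0], "fingers": 0.4},
    {"xyz": [-7.5, 7.8, 0], "delta_rot": [0, 0, -0.8], "fingers": 0.4},
    {"xyz": [-9.2, 9.6, 0], "delta_rot": [0, 0, -0.8], "fingers": 0.4},
    {"xyz": [-9.2, 9.6, 0], "delta_rot": [0, 0, -0.8], "fingers": 0.4}
  ]
}}

```text
clock: 39.08
tcp_pos: [0.5978, -0.0968, 0.1277]
orientation: [-2.335, -2.1, -0.006]
contact_force: [0.5, -0.2, -0.2]
grip_width: 0.0513
```

```bash
python3 - <<'E'
from h import *
im=crop('side',(220,330,150,260),6,'pics/s39.png')
plan([*fx(0,-209),.05])
E
```

```text
t 39.1 d cm [ 0.05 -0.1   7.72] rot [-0.1 -0.3 -0.2] F [-0.3  0.8  0.2] w 0.0513 tcp [ 0.5961 -0.0942  0.1272]
```

View pics/s39.png

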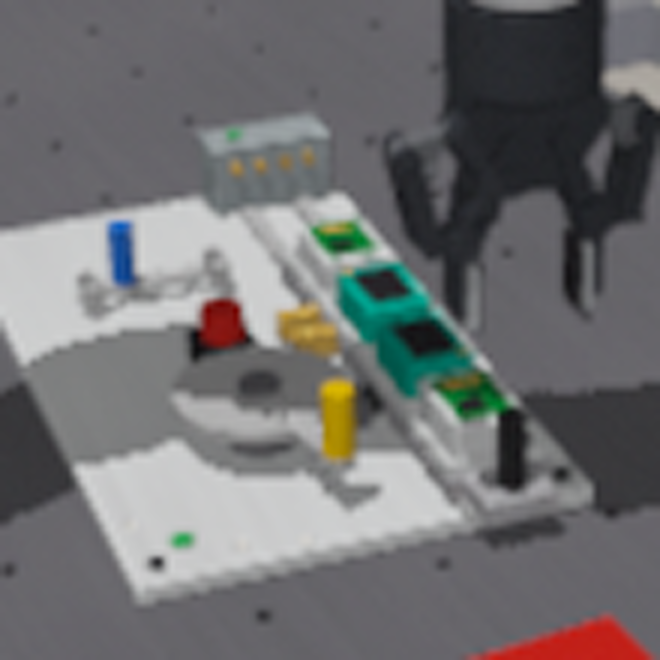

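The jaws are above the handle (512,445) and clear of the modules.

Request:
{"fn": "jog_arm", "kwargs": {
  "rows": [
    {"xyz": [0, -0.1, 2], "delta_rot": [0, 0, 0], "fingers": 0.4},
    {"xyz": [0, -0.1, 4], "delta_rot": [0, 0, 0], "fingers": 0.4},
    {"xyz": [0, -0.1, 6], "delta_rot": [0, 0, 0], "fingers": 0.4},
    {"xyz": [0, -0.1, 7.7], "delta_rot": [0, 0, 0], "fingers": 0.4},
    {"xyz": [0, -0.1, 7.7], "delta_rot": [0, 0, 0], "fingers": 0.4}
  ],
  "grip_force": 50
}}

```text
clock: 39.55
tcp_pos: [0.5918, -0.091, 0.0468]
orientation: [-2.324, -2.098, 0.001]
contact_force: [-1.4, 0.0, -0.2]
grip_width: 0.0509
```

Request:
{"fn": "jog_arm", "kwargs": {
  "rows": [
    {"xyz": [0, 0, 0], "delta_rot": [0, 0, 0], "fingers": 0.6},
    {"xyz": [0, 0, 0], "delta_rot": [0, 0, 0], "fingers": 0.8},
    {"xyz": [0, 0, 0], "delta_rot": [0, 0, 0], "fingers": 1},
    {"xyz": [0, 0, 0], "delta_rot": [0, 0, 0], "fingers": 1},
    {"xyz": [0, 0, 0], "delta_rot": [0, 0, 0], "fingers": 1}
  ]
}}

```text
clock: 39.97
tcp_pos: [0.5953, -0.0904, 0.0484]
orientation: [-2.327, -2.102, -0.007]
contact_force: [7.9, -0.7, -7.5]
grip_width: 0.0143
```

```bash
python3 - <<'E'
from h import *
plan([*fx(0,-109),.05])
o=r.get_obs(); print(ifx(o['tcp_pos']))
E
```

```text
t 40.0 d cm [ 9.73  0.   -0.1 ] rot [-0.1 -0.4 -0. ] F [ 7.9 -0.7 -7.5] w 0.0143 tcp [ 0.5953 -0.0904  0.0484]
[-8.84793016e-02 -2.06244237e+02]
```

Request:
{"fn": "jog_arm", "kwargs": {
  "rows": [
    {"xyz": [0.4, 0, 0], "delta_rot": [0, 0, 0], "fingers": 1},
    {"xyz": [1, 0, 0], "delta_rot": [0, 0, 0], "fingers": 1},
    {"xyz": [1.8, 0, 0], "delta_rot": [0, 0, 0], "fingers": 1},
    {"xyz": [2.6, 0, 0], "delta_rot": [0, 0, 0], "fingers": 1},
    {"xyz": [3.4, 0, 0], "delta_rot": [0, 0, 0], "fingers": 1}
  ]
}}

```text
clock: 40.38
tcp_pos: [0.5988, -0.0558, 0.0484]
orientation: [-2.327, -2.103, -0.006]
contact_force: [4.6, -4.0, -14.3]
grip_width: 0.0144
```

Request:
{"fn": "jog_arm", "kwargs": {
  "rows": [
    {"xyz": [0.8, 0, 0], "delta_rot": [0, 0, 0], "fingers": 1},
    {"xyz": [1.6, 0, 0], "delta_rot": [0, 0, 0], "fingers": 1},
    {"xyz": [2.4, 0, 0], "delta_rot": [0, 0, 0], "fingers": 1},
    {"xyz": [3.2, 0, 0], "delta_rot": [0, 0, 0], "fingers": 1},
    {"xyz": [4, 0, 0], "delta_rot": [0, 0, 0], "fingers": 1}
  ]
}}

```text
clock: 40.8
tcp_pos: [0.6029, -0.0152, 0.0485]
orientation: [-2.327, -2.103, -0.006]
contact_force: [3.9, -3.0, -16.2]
grip_width: 0.0141
```

```bash
python3 - <<'E'
from h import *
plan([*fx(0,-106.5),.05])
o=r.get_obs(); print(ifx(o['tcp_pos']))
E
```

```text
t 40.8 d cm [ 2.41  0.01 -0.14] rot [-0.1 -0.4 -0. ] F [  3.9  -3.  -16.2] w 0.0141 tcp [ 0.6029 -0.0152  0.0485]
[-1.13643654e-01 -1.30608488e+02]
```

Request:
{"fn": "jog_arm", "kwargs": {
  "rows": [
    {"xyz": [0.6, 0, -0.1], "delta_rot": [0, 0, 0], "fingers": 1},
    {"xyz": [1.2, 0, -0.1], "delta_rot": [0, 0, 0], "fingers": 1},
    {"xyz": [1.7, 0, -0.1], "delta_rot": [0, 0, 0], "fingers": 1},
    {"xyz": [2.2, 0, -0.1], "delta_rot": [0, 0, 0], "fingers": 1},
    {"xyz": [2.6, 0, -0.1], "delta_rot": [0, 0, 0], "fingers": 1}
  ]
}}

```text
clock: 41.22
tcp_pos: [0.6053, 0.0093, 0.0486]
orientation: [-2.329, -2.105, -0.002]
contact_force: [6.2, -15.4, -22.6]
grip_width: 0.014
```

Request:
{"fn": "jog_arm", "kwargs": {
  "rows": [
    {"xyz": [0.2, 0, 0], "delta_rot": [0, 0, 0], "fingers": 1},
    {"xyz": [0.4, 0, 0], "delta_rot": [0, 0, 0], "fingers": 1},
    {"xyz": [0.5, 0, 0], "delta_rot": [0, 0, 0], "fingers": 1},
    {"xyz": [0.5, 0, 0], "delta_rot": [0, 0, 0], "fingers": 1},
    {"xyz": [0.5, 0, 0], "delta_rot": [0, 0, 0], "fingers": 1}
  ]
}}

```text
clock: 41.63
tcp_pos: [0.6054, 0.0092, 0.0485]
orientation: [2.333, 2.101, -0.004]
contact_force: [3.3, -14.4, -13.1]
grip_width: 0.0139
```

```bash
python3 - <<'E'
from h import *
o=st(); print(ifx(o['tcp_pos']))
im=crop('side',(220,330,150,260),6,'pics/s41.png')
im=crop('top',(115,315,150,285),4,'pics/t41.png')
E
```

```text
t 41.63 tcp [0.6054 0.0092 0.0485] rot [ 2.333  2.101 -0.004] F [  3.3 -14.4 -13.1] w 0.0139
[  -0.11457046 -106.12640861]
```

View pics/s41.png

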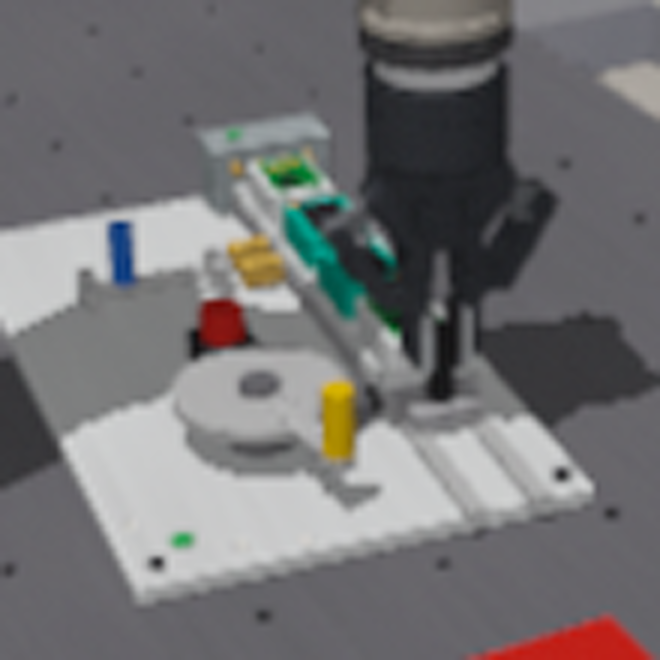

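View pics/t41.png

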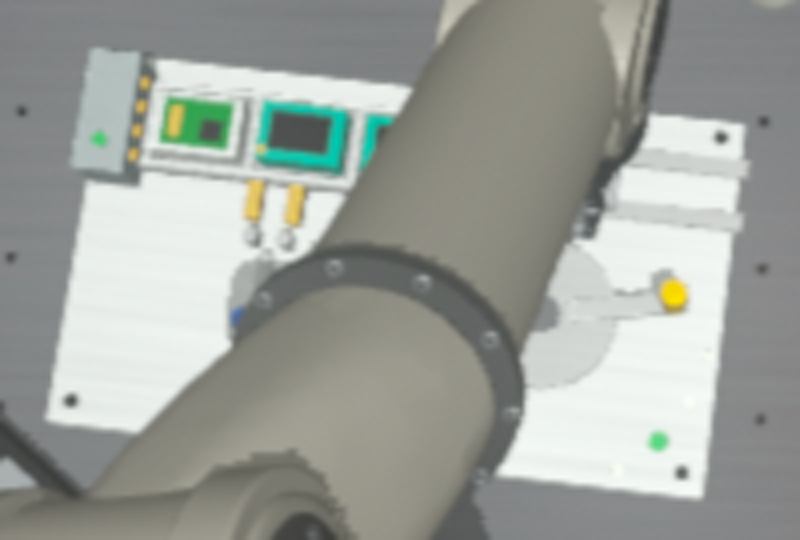

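The sled is home: the handle TCP travelled 99.6 mm to a hard stop at 15 N, and the keeper's prongs (254,200) and (295,205) are back at their starting pixels. I release and go for the bolt.

Request:
{"fn": "jog_arm", "kwargs": {
  "rows": [
    {"xyz": [0, 0, 0], "delta_rot": [0, 0, 0], "fingers": 0.6},
    {"xyz": [0, 0, 0], "delta_rot": [0, 0, 0], "fingers": 0.4},
    {"xyz": [0, 0, -2], "delta_rot": [0, 0, 0], "fingers": 0.4},
    {"xyz": [0, 0, -5], "delta_rot": [0, 0, 0], "fingers": 0.4},
    {"xyz": [0, 0, -8], "delta_rot": [0, 0, 0], "fingers": 0.6}
  ]
}}

```text
clock: 42.15
tcp_pos: [0.6049, 0.0112, 0.1298]
orientation: [-2.333, -2.104, 0.004]
contact_force: [1.4, -0.1, 0.3]
grip_width: 0.04
```

```bash
python3 - <<'E'
from h import *
plan([*fx(-156,97.5),.13])
E
```

```text
t 42.1 d cm [ 2.013e+01 -1.557e+01 -2.000e-02] rot [-0.1  0.1 -0.1] F [ 1.4 -0.1  0.3] w 0.04 tcp [0.6049 0.0112 0.1298]
```

Request:
{"fn": "jog_arm", "kwargs": {
  "rows": [
    {"xyz": [3, -2.4, 0], "delta_rot": [0, 0, 0], "fingers": 1},
    {"xyz": [6.2, -4.8, 0], "delta_rot": [0, 0, 0], "fingers": 1},
    {"xyz": [9.4, -7.2, 0], "delta_rot": [0, 0, 0], "fingers": 1},
    {"xyz": [12.6, -9.7, 0], "delta_rot": [0, 0, 0], "fingers": 1},
    {"xyz": [15.8, -12.2, 0], "delta_rot": [0, 0, 0], "fingers": 1}
  ]
}}

```text
clock: 42.57
tcp_pos: [0.4985, 0.1841, 0.1311]
orientation: [-2.33, -2.104, 0.001]
contact_force: [0.5, 0.5, -0.6]
grip_width: 0.0003
```

Request:
{"fn": "jog_arm", "kwargs": {
  "rows": [
    {"xyz": [2, -1.7, 0], "delta_rot": [0, 0, 0], "fingers": 1},
    {"xyz": [3.8, -2.9, 0], "delta_rot": [0, 0, 0], "fingers": 1},
    {"xyz": [3.8, -2.9, 0], "delta_rot": [0, 0, 0], "fingers": 1},
    {"xyz": [3.8, -2.9, 0], "delta_rot": [0, 0, 0], "fingers": 1},
    {"xyz": [3.8, -2.9, 0], "delta_rot": [0, 0, 0], "fingers": 1}
  ]
}}

```text
clock: 42.98
tcp_pos: [0.4738, 0.2252, 0.132]
orientation: [-2.33, -2.105, -0.001]
contact_force: [-0.4, -0.4, -0.3]
grip_width: -0.0003
```

```bash
python3 - <<'E'
from h import *
plan([*fx(-156,97.5),.05])
im=crop('side',(200,310,130,240),6,'pics/s43.png')
im=crop('top',(115,315,150,285),4,'pics/t43.png')
E
```

```text
t 43.0 d cm [ 0.18 -0.31  8.2 ] rot [-0.1 -0.1 -0. ] F [-0.4 -0.4 -0.3] w -0.0003 tcp [0.4738 0.2252 0.132 ]
```

View pics/s43.png

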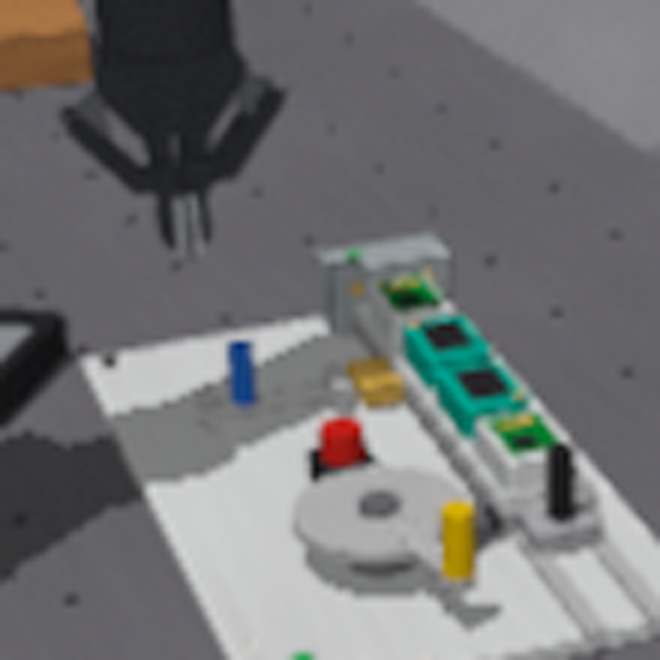

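View pics/t43.png

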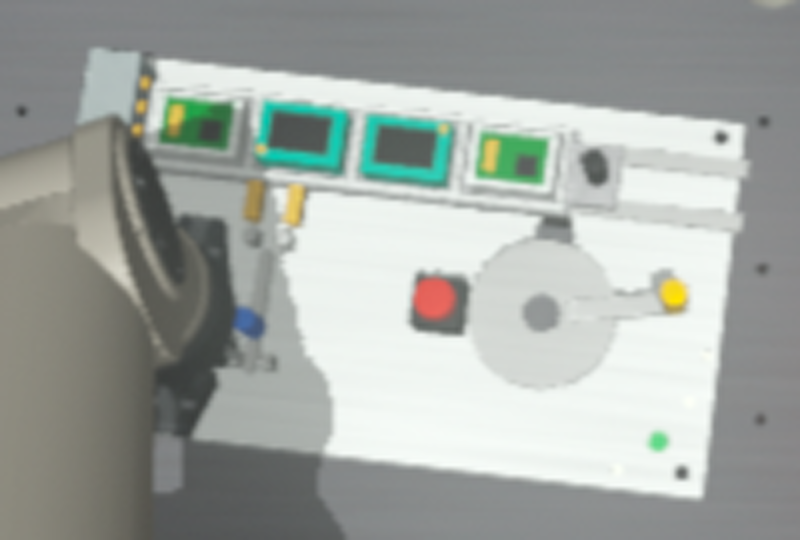

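The sled is home (handle at (597,166), as at the start) with four modules flat, and the bolt is still withdrawn (247,320). I lower behind the knob and push it towards the keeper.

Request:
{"fn": "jog_arm", "kwargs": {
  "rows": [
    {"xyz": [0.2, -0.3, 2], "delta_rot": [0, 0, 0], "fingers": 1},
    {"xyz": [0.2, -0.3, 4], "delta_rot": [0, 0, 0], "fingers": 1},
    {"xyz": [0.2, -0.3, 6], "delta_rot": [0, 0, 0], "fingers": 1},
    {"xyz": [0.2, -0.3, 8], "delta_rot": [0, 0, 0], "fingers": 1},
    {"xyz": [0.2, -0.3, 8], "delta_rot": [0, 0, 0], "fingers": 1}
  ]
}}

```text
clock: 43.5
tcp_pos: [0.4698, 0.2242, 0.0489]
orientation: [-2.334, -2.1, 0.009]
contact_force: [-0.5, -0.5, -0.1]
grip_width: 0.0001
```

```bash
python3 - <<'E'
from h import *
plan([*fx(-112,97.5),.05])
im=crop('side',(200,310,130,240),6,'pics/s44.png')
E
```

```text
t 43.5 d cm [ 0.35  4.46 -0.14] rot [-0.3  0.2 -0.3] F [-0.5 -0.5 -0.1] w 0.0001 tcp [0.4698 0.2242 0.0489]
```

View pics/s44.png

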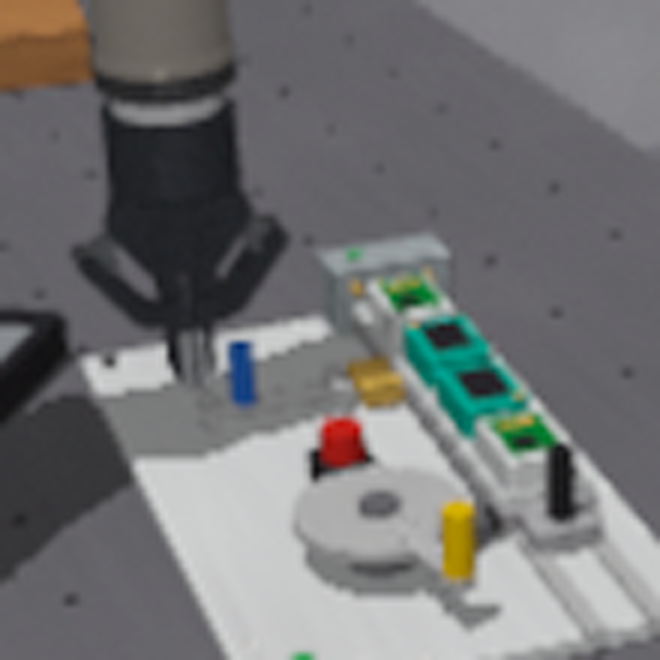

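The shut fingers (190,360) are behind the knob (242,375) and aligned with it. I push in +x.

Request:
{"fn": "jog_arm", "kwargs": {
  "rows": [
    {"xyz": [0.3, 0.8, 0], "delta_rot": [0, 0, 0], "fingers": 1},
    {"xyz": [0.35, 1.5, 0], "delta_rot": [0, 0, 0], "fingers": 1},
    {"xyz": [0.35, 2.1, 0], "delta_rot": [0, 0, 0], "fingers": 1},
    {"xyz": [0.35, 2.7, 0], "delta_rot": [0, 0, 0], "fingers": 1},
    {"xyz": [0.35, 3.2, 0], "delta_rot": [0, 0, 0], "fingers": 1}
  ]
}}

```text
clock: 43.97
tcp_pos: [0.5041, 0.2247, 0.0511]
orientation: [-2.335, -2.099, 0.004]
contact_force: [-2.2, 0.0, 0.9]
grip_width: -0.0001
```

```bash
python3 - <<'E'
from h import *
plan([*fx(-112,97.5),.05]); print(ifx(r.get_obs()['tcp_pos']))
E
```

```text
t 44.0 d cm [-0.06  1.05  0.1 ] rot [-0.2  0.  -0.3] F [-2.2  0.   0.9] w -0.0001 tcp [0.5041 0.2247 0.0511]
[-122.53598451   98.15812406]
```

It slides at 2.2 N. I go on to the end of its stroke.

Request:
{"fn": "jog_arm", "kwargs": {
  "rows": [
    {"xyz": [0, 0.4, 0], "delta_rot": [0, 0, 0], "fingers": 1},
    {"xyz": [0, 0.8, 0], "delta_rot": [0, 0, 0], "fingers": 1},
    {"xyz": [0, 1.1, 0], "delta_rot": [0, 0, 0], "fingers": 1},
    {"xyz": [0, 1.3, 0], "delta_rot": [0, 0, 0], "fingers": 1},
    {"xyz": [0, 1.5, 0], "delta_rot": [0, 0, 0], "fingers": 1}
  ]
}}

```text
clock: 44.38
tcp_pos: [0.5193, 0.2233, 0.0511]
orientation: [-2.335, -2.099, 0.003]
contact_force: [-1.4, 0.8, 1.5]
grip_width: -0.0
```

Request:
{"fn": "jog_arm", "kwargs": {
  "rows": [
    {"xyz": [0, 0.2, 0], "delta_rot": [0, 0, 0], "fingers": 1},
    {"xyz": [0, 0.3, 0], "delta_rot": [0, 0, 0], "fingers": 1},
    {"xyz": [0, 0.4, 0], "delta_rot": [0, 0, 0], "fingers": 1},
    {"xyz": [0, 0.5, 0], "delta_rot": [0, 0, 0], "fingers": 1},
    {"xyz": [0, 0.5, 0], "delta_rot": [0, 0, 0], "fingers": 1}
  ]
}}

```text
clock: 44.8
tcp_pos: [0.5203, 0.2232, 0.0506]
orientation: [-2.329, -2.098, 0.013]
contact_force: [-11.6, -0.2, 9.0]
grip_width: -0.0001
```

```bash
python3 - <<'E'
from h import *
st(); print(ifx(r.get_obs()['tcp_pos']))
im=crop('side',(200,310,130,240),6,'pics/s45.png')
E
```

```text
t 44.8 tcp [0.5203 0.2232 0.0506] rot [-2.329 -2.098  0.013] F [-11.6  -0.2   9. ] w -0.0001
[-106.29049898   98.214253  ]
```

View pics/s45.png

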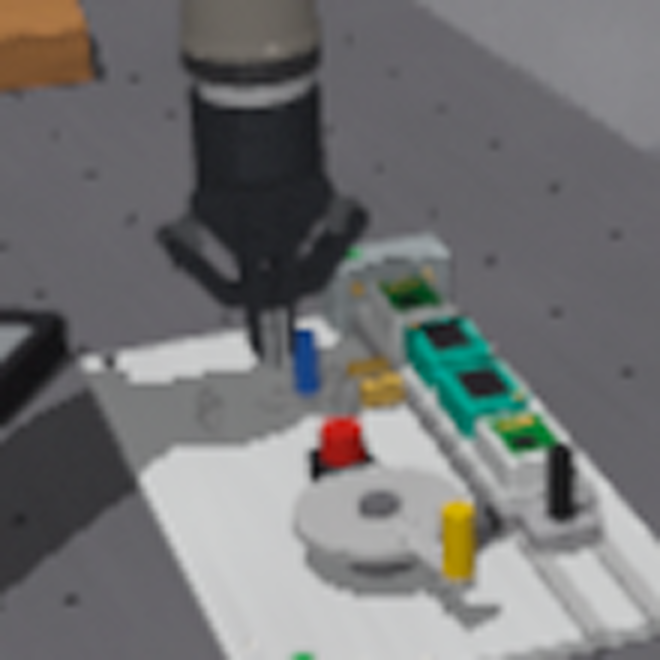

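The knob reached a hard stop at 11.6 N, its tip into the keeper. I back off, lift clear and check everything.

Request:
{"fn": "jog_arm", "kwargs": {
  "rows": [
    {"xyz": [0, -0.4, 0], "delta_rot": [0, 0, 0], "fingers": 1},
    {"xyz": [0, -1, 0], "delta_rot": [0, 0, 0], "fingers": 1},
    {"xyz": [0, -1, -3], "delta_rot": [0, 0, 0], "fingers": 1},
    {"xyz": [0, -1, -7], "delta_rot": [0, 0, 0], "fingers": 1},
    {"xyz": [0, -1, -11], "delta_rot": [0, 0, 0], "fingers": 1}
  ]
}}

```text
clock: 45.27
tcp_pos: [0.511, 0.2238, 0.1613]
orientation: [-2.33, -2.098, 0.016]
contact_force: [1.5, 1.1, 0.0]
grip_width: -0.0002
```

Request:
{"fn": "jog_arm", "kwargs": {
  "rows": [
    {"xyz": [3, 0, -2], "delta_rot": [0, 0, 0], "fingers": 1},
    {"xyz": [6.5, 0, -4], "delta_rot": [0, 0, 0], "fingers": 1},
    {"xyz": [10, 0, -4], "delta_rot": [0, 0, 0], "fingers": 1},
    {"xyz": [13.5, 0, -4], "delta_rot": [0, 0, 0], "fingers": 1},
    {"xyz": [17, 0, -4], "delta_rot": [0, 0, 0], "fingers": 1}
  ]
}}

```text
clock: 45.68
tcp_pos: [0.5296, 0.395, 0.2016]
orientation: [-2.33, -2.098, 0.011]
contact_force: [0.4, -1.7, 0.3]
grip_width: -0.0001
```

Request:
{"fn": "jog_arm", "kwargs": {
  "rows": [
    {"xyz": [2, -2, 0], "delta_rot": [0, 0, 0], "fingers": 1},
    {"xyz": [5, -4, 0], "delta_rot": [0, 0, 0], "fingers": 1},
    {"xyz": [8, -6, 0], "delta_rot": [0, 0, 0], "fingers": 1},
    {"xyz": [11, -8, 0], "delta_rot": [0, 0, 0], "fingers": 1},
    {"xyz": [13, -10, 0], "delta_rot": [0, 0, 0], "fingers": 1}
  ]
}}

```text
clock: 46.1
tcp_pos: [0.4423, 0.5383, 0.2022]
orientation: [-2.328, -2.1, 0.008]
contact_force: [-1.0, 0.0, 0.2]
grip_width: -0.0001
```

```bash
python3 - <<'E'
from h import *
st()
im=crop('side',(200,310,130,240),6,'pics/s46.png')
im=crop('top',(115,315,150,285),4,'pics/t46.png'); cv2.imwrite('pics/top46.png',im)
blob(im,20,35,120,(265,300,210,260),.084,'yellow')
for s in(60,100,130): blob(im,100,130,s,(165,195,200,245),.066,'blue')
E
```

```text
t 46.1 tcp [0.4423 0.5383 0.2022] rot [-2.328 -2.1    0.008] F [-1.   0.   0.2] w -0.0001
yellow [282.9 223.4] 42 fix [ -82.2 -167.7]
blue [178.8 214.6] 44 fix [-87.7  96.4]
blue [178.6 214.3] 34 fix [-87.   97.1]
blue [178. 214.] 21 fix [-86.4  98.8]
```

View pics/t46.png

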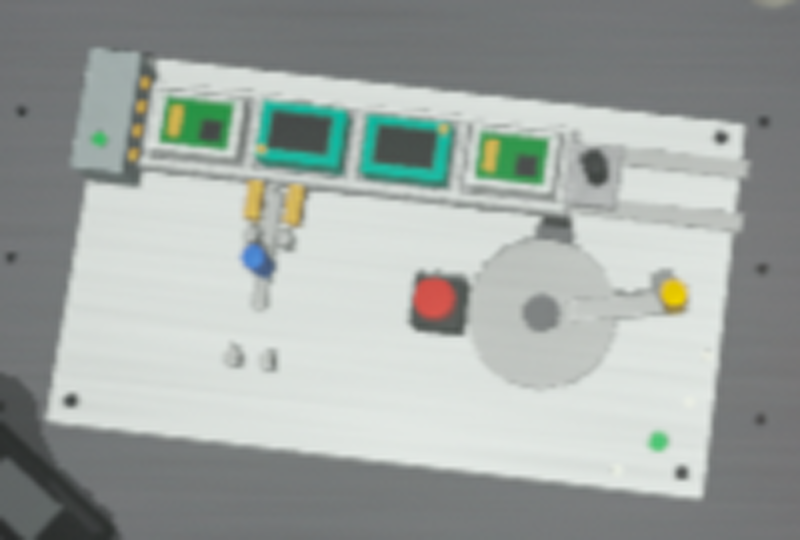

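View pics/s46.png

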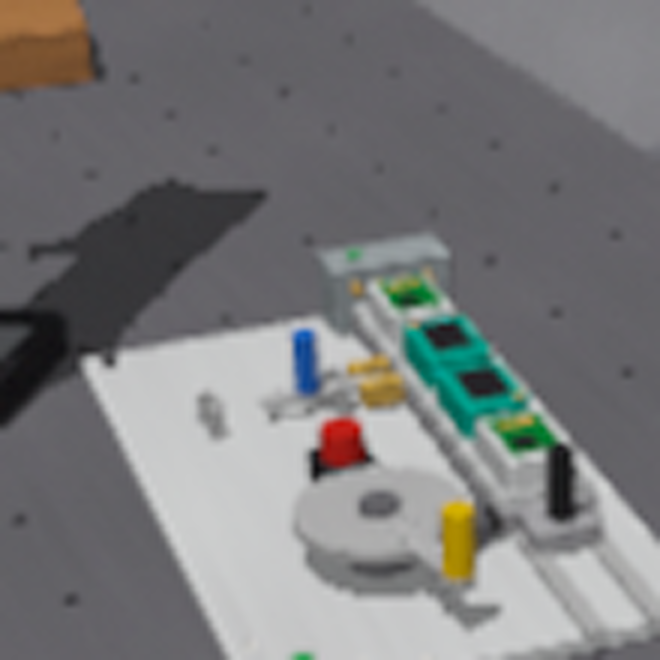

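View pics/top46.png

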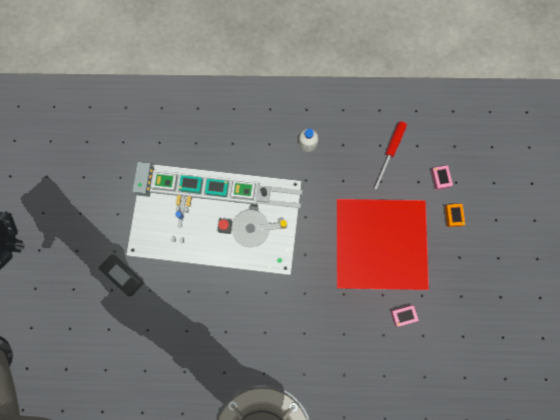

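The bolt now reads −87 (it was −127 when withdrawn), a 40 mm stroke. Sled, lever, modules, adapter, bottle, screwdriver and look-alikes are all as they should be, and the arm is clear of everything.

```bash
python3 - <<'E'
from bench import r
print(r.hand_in())
E
```

```text
the job is handed in; nothing more can be done
None
```

The job is done in the order asked and handed in at about 46 s: all four modules are in the sled, which is home and bolted. No verdict was reported.

**Steps:**
- I withdrew the bolt and drew the sled back about 100 mm to its stop.
- I pulled the brake lever to the third notch; it read about 0.86–0.90 rad, at the green dot.
- I placed the four modules (two aluminium, two teal) one per bay. One aluminium module was knocked a few centimetres partway through, so I found it again before picking it.
- I held the button until the lever was back, slid the sled home and pushed the bolt in.

**Last checks:**
- The lever knob is at its exact starting pixel, (282.9, 223.4).
- The sled stopped hard at about 15 N after 99.6 mm, with its handle at its starting position.
- The bolt moved 40 mm to a hard stop at about 12 N.
- All four modules are flat in their bays. The adapter, bottle, screwdriver and look-alikes have not moved, and the arm is clear.

**What went wrong or disagreed:**
- While withdrawing the bolt, the wrist force peaked at about 43 N against its end stop, through the fingertips.
- The withdrawal measured only about 35 mm, although the later push-in measured 40 mm. The bolt probably did not start fully in.
- I first moved the wrong way at the sled handle. The fingers slipped off the post, and nothing was disturbed.

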